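# Rack blocked lenses and run them through the curing station

### The job

Stand every blocked lens that is lying on the counter upright in a place of its own in the curing rack, with its orange block facing the front (the robot's side). Once all are in, push the orange pad to lower the rack fully and keep it down for two seconds, then let it come back up slowly under control, without letting it snap up. Finish with the rack fully up, every lens still standing in it and the other things on the counter left where they are.

Things in the scene. Friction and masses are not known exactly. Their poses are not given: they have to be found in the camera images.
- lens1_mid (a point): Blocked lens, ~60 g: round tinted lens disc 80 mm across, 8 mm thick, with an orange round block (stub 20 mm across, 36 mm long) fixed at the middle of one face; starts lying lens down, block up. This point is on the axis, half-way along the 44 mm overall: 22 mm from the bare lens face, 14 mm up the block. z runs along the axis, lens to block.
- lens2_mid (a point): Blocked lens, ~60 g: round tinted lens disc 80 mm across, 8 mm thick, with an orange round block (stub 20 mm across, 36 mm long) fixed at the middle of one face; starts lying lens down, block up. This point is on the axis, half-way along the 44 mm overall: 22 mm from the bare lens face, 14 mm up the block. z runs along the axis, lens to block.
- lens3_mid (a point): Blocked lens, ~60 g: round tinted lens disc 80 mm across, 8 mm thick, with an orange round block (stub 20 mm across, 36 mm long) fixed at the middle of one face; starts lying lens down, block up. This point is on the axis, half-way along the 44 mm overall: 22 mm from the bare lens face, 14 mm up the block. z runs along the axis, lens to block.
- lens4_mid (a point): Blocked lens, ~60 g: round tinted lens disc 80 mm across, 8 mm thick, with an orange round block (stub 20 mm across, 36 mm long) fixed at the middle of one face; starts lying lens down, block up. This point is on the axis, half-way along the 44 mm overall: 22 mm from the bare lens face, 14 mm up the block. z runs along the axis, lens to block.
- lens5_mid (a point): Blocked lens, ~60 g: round tinted lens disc 80 mm across, 8 mm thick, with an orange round block (stub 20 mm across, 36 mm long) fixed at the middle of one face; starts lying lens down, block up. This point is on the axis, half-way along the 44 mm overall: 22 mm from the bare lens face, 14 mm up the block. z runs along the axis, lens to block.
- slot1 (a point): Place 1 of 6 in the rack, back row, left column seen from the robot: where a lens's middle point lies when seated upright, block to the front. x points from the rack's front to its back, y left, z up; a seated lens's z axis points along -x here.
- slot2 (a point): Place 2 of 6 in the rack, back row, right column seen from the robot: where a lens's middle point lies when seated upright, block to the front. (All places alike.) The disc's mid-plane is then 18 mm behind this point (+x), between two pairs of tines.
- slot3 (a point): Place 3 of 6 in the rack, middle row, left column seen from the robot: where a lens's middle point lies when seated upright, block to the front. (All places alike.) Tines: 14 mm clear between the two of a pair, 4 mm thick, 37 mm left and right of the place's middle, reaching 13 mm above this point.
- slot4 (a point): Place 4 of 6 in the rack, middle row, right column seen from the robot: where a lens's middle point lies when seated upright, block to the front. (All places alike.) The rim rests on two lengthwise wires (8 mm thick) 31 mm either side of the middle and 31 mm below this point; a pair of cross wires, 14 mm apart clear, tops about 31 mm below it, guides the disc's bottom.
- slot5 (a point): Place 5 of 6 in the rack, front row, left column seen from the robot: where a lens's middle point lies when seated upright, block to the front. (All places alike.) Rows are 56 mm apart, columns 90 mm.
- slot6 (a point): Place 6 of 6 in the rack, front row, right column seen from the robot: where a lens's middle point lies when seated upright, block to the front. (All places alike.) A filled place in front hinders a slanting approach to the one behind.
- carriage (a joint): Travel of the sprung rack carriage, m: 0 fully up (at rest), 0.05 fully down. All six places and the press pad ride down with it. It takes about 9 N (less the weight of the lenses) to start it down and about 15 N at the bottom; let go, it snaps up.
- press_pad (a point): Centre of the top of the orange round press pad (38 mm across, its top 160 mm above the counter when up) on a post at the left end of the carriage; push it straight down. x, y, z as for the places. The white housing, 86 mm high, reaches 125 mm to the front of this point, 95 mm to the back, 32 mm to the left and 224 mm to the right.
- driver: Screwdriver, 140 mm long, lying; a bystander, to be left alone. Origin at its underside.
- pad_box: Cardboard box of adhesive pads 60 x 100 x 35 mm; a bystander, to be left alone. Origin at its underside.
- pliers: Small pliers, 120 mm long, lying; a bystander, to be left alone. Origin at its underside.
- gauge: Aluminium gauge bar 30 x 100 x 8 mm; a bystander, to be left alone. Origin at its underside.
- scanner: White hand scanner about 180 mm long, 38 mm high; a bystander, to be left alone. Origin at its underside.
There are look-alikes about, which are no part of the job. Leave any blue, purple or turquoise look-alike of the part that bears lens1_mid alone.

How it is judged:
By the outcome, as a careful person would: the job done as asked, in the order asked, and still so for the second after the job is handed in, with the robot touching nothing.
Of lens1, lens2, lens3, lens4, lens5 only 4 to 5 are there at a start; the rules pass over those that are not, and their reading is None.
At some moment in a run one of lens1, lens2, lens3, lens4, lens5 may be knocked a few centimetres aside while the robot is not near it.
It also fails if it takes over 210 s, if anything falls off the work surface, if the arm or the gripper's body presses on something with over 40 N, if the wrist force passes 120 N, or if a joint passes its speed limit or range.

### The arm

A 6-joint arm with a two-finger parallel gripper is mounted at the origin on the work surface. World frame = base frame: x ahead of the robot, y to its left, z up, the work surface at z = 0. Lengths are in m, angles in rad, forces in N, time in s.
With the tool pointing down it reaches from about 0.375 to 0.9 m from the base axis. Payload 3.1 kg.
Tool frame: the origin (TCP) lies on the centre line of the jaws, within the pads' length; the fingertips stand 14 mm ahead of it and the grasp point (between the pads) lies 5 mm behind it; y points along the fingers, z is the direction in which the jaws open and shut, and the axes are right-handed (so a half turn about y gives the same grasp; the last joint's range is limited). The gripper opens to 87 mm and grips with 3 to 60 N. Pads are 19 mm wide; open, the fingers measure 117 mm over their backs; the gripper's body (75 mm by 190 mm) begins 51 mm behind the grasp point.
Start: joints at [-1.433, 0.527, 1.433, -0, 1.181, -0.178], TCP at [0.194, -0.594, 0.237] pointing down, gripper open.
Joint ranges: [-3.08, 3.08], [-0.75, 2.2], [0.22, 2.44], [-1.43, 4.57], [0, 2.65], [-2.85, 2.85]. Speed limits (rad/s): [2.79, 2.79, 3.14, 3.14, 3.14, 3.14].

### API

Orientations are given as a unit quaternion [x, y, z, w].
In Python, from rig import robot, vision gives the robot as it stands.
- The arm moves only by the shell command python3 -m crank 'ROWS' [FORCE]. ROWS is JSON, a list of rows, each a list of 7 numbers: the shift along the tool's x, y, z as a fraction of full scale, then the turn, a rotation vector about the tool's x, y, z as a fraction of full scale, then the gripper command: -1 is shut, 1 is fully open, values between are in proportion. In form: [[x, y, z, wx, wy, wz, grip], ...]. A call has 1 to 10 rows; each row is the pose to reach, as a shift and turn from the pose commanded when the call began, along the tool's axes at that moment, turning the shorter way round; what a row does not reach only later rows make up. Full scale, the value 1, is 50 cm for a shift and pi rad for a turn. A row lasts 1/8 s, in which the tool goes at most 62.5 mm and 10.7 degrees, less where a joint would pass 70% of its speed; a pose out of reach is approached as far as the arm can. A call with a number of a shift or a turn outside -1 to 1 is refused whole. A call with a gripper value outside its range is refused whole. The fingers move at their own pace and stop on an object; FORCE is the grip in N (left out, the last holds). Time passes only in rows, so rows that repeat a pose let the fingers close. It gives the time, the measured TCP pose, the force and the opening at its end, in the units of the state.
- robot.get_obs(): the state, without advancing time (a new reading comes with each control period).
- vision.camera(name): name is "side" or "top" or "wrist"; returns the picture (420x560x3 uint8, blue, green, red); there is no depth.
- vision.camera_info(name): a dict with "vfov" (degrees; the focal length in pixels is half the picture's height over the tangent of half this angle, whatever the lens; pixels are square), "cx", "cy" (the principal point, pixels), "world_from_camera" (4x4, takes a point from camera to world coordinates); the wrist camera has in their place "tool_from_camera" (4x4, takes a point from camera to tool coordinates, whose origin is the TCP and whose axes are the tool frame's). Camera axes: x right, y up, looking along -z (the intrinsics and any distortion apply to the point x, -y, -z); pixel columns grow to the right and rows downward; lengths in m; the calibration is good to about 2 mm. A picture is of the moment at which its call begins: read the wrist's pose just before it. camera_info takes no time and is no camera call.
- robot.hand_in(): hands the job in, once; it reports no verdict.
The state is a dict: "time": time; "q": joint angles; "joint_velocities": joint speeds; "joint_torque": joint torques, N m; "position": TCP position; "tool_rot": TCP orientation; "ft_force": force on the tool from outside, world axes, zero at the start; "moment": the same for the moment, N m; "grip_width": finger opening in m.
Only numpy, scipy, OpenCV 4.12 (cv2) and the standard library are available. Lean on these libraries where they do the work, as an engineer would, in place of code of your own. Each camera call takes 0.05 s, during which the arm holds its last target.

## Working session

There is one attempt and no reset: what is moved stays moved. The work goes in short steps, Python scripts to look and compute and a shell command to move; the robot and the scene stay as the last step left them, time stands still between calls to the robot, and variables do not carry over. Pictures are saved under pics/ and viewed, and the job is handed in when it is done.

```bash
ls; mkdir -p pics; python3 - <<'E'
from rig import robot, vision
import cv2
o=robot.get_obs()
for k,v in o.items(): print(k,v)
for n in ["side","top","wrist"]:
    cv2.imwrite(f"pics/{n}0.png",vision.camera(n)); print(n,vision.camera_info(n))
E
```

```text
pics
time 0.0
q [-1.43348851e+00  5.28496418e-01  1.43387602e+00 -1.85607519e-05
  1.18138007e+00 -1.78504989e-01]
joint_velocities [ 0.0008541  -0.00052819  0.00077516  0.00051145  0.00045975  0.00098064]
joint_torque [ 6.41297584e-05 -4.40043461e+01 -1.76589292e+01  6.33578910e-02
  5.82526345e-02 -1.65966076e-04]
position [ 0.19404287 -0.59339187  0.23556137]
tool_rot [-0.11118599  0.69907222 -0.69754504  0.11120531]
ft_force [-0.64017924  0.03175987 -0.28317002]
moment [ 0.02552821  0.07002854 -0.00449392]
grip_width 0.08705529458400706
side {'vfov': 57.50457384085583, 'cx': 275.58879068556945, 'cy': 203.96555733474096, 'world_from_camera': array([[-0.94776993,  0.2444317 , -0.20490316,  0.36177793],
       [-0.31893367, -0.71888346,  0.61764706,  0.59158448],
       [ 0.00367102,  0.65073783,  0.75929362,  0.78153965],
       [ 0.        ,  0.        ,  0.        ,  1.        ]])}
top {'vfov': 49.96859459116894, 'cx': 278.5094064623398, 'cy': 212.54125688904284, 'world_from_camera': array([[ 0.00336912,  0.99104696, -0.13347122,  0.37589874],
       [-0.99988123,  0.00133128, -0.01535431,  0.04928956],
       [-0.01503915,  0.13350709,  0.99093374,  1.2544893 ],
       [ 0.        ,  0.        ,  0.        ,  1.        ]])}
wrist {'vfov': 70.93480750783574, 'cx': 270.5611346600219, 'cy': 213.4081536576595, 'tool_from_camera': array([[-9.17448927e-05, -9.52156832e-01, -3.05609814e-01,
        -8.46014035e-02],
       [-8.69372026e-04,  3.05609776e-01, -9.52156452e-01,
        -1.50342379e-01],
       [ 9.99999618e-01,  1.78333132e-04, -8.55816650e-04,
        -2.08607763e-04],
       [ 0.00000000e+00,  0.00000000e+00,  0.00000000e+00,
         1.00000000e+00]])}
```

View pics/side0.png

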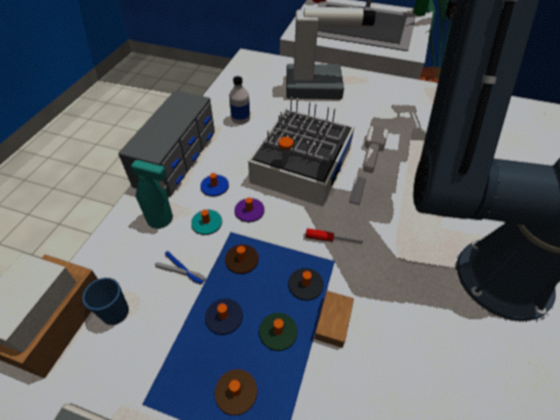

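View pics/top0.png

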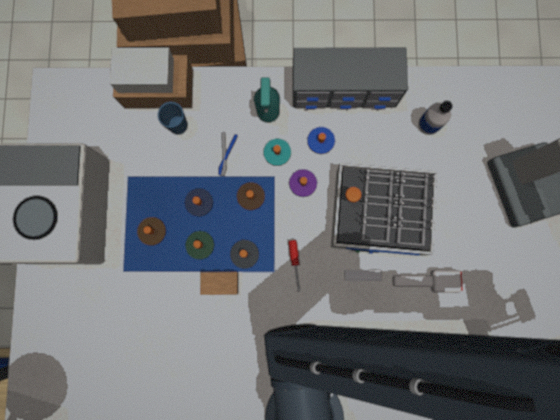

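View pics/wrist0.png

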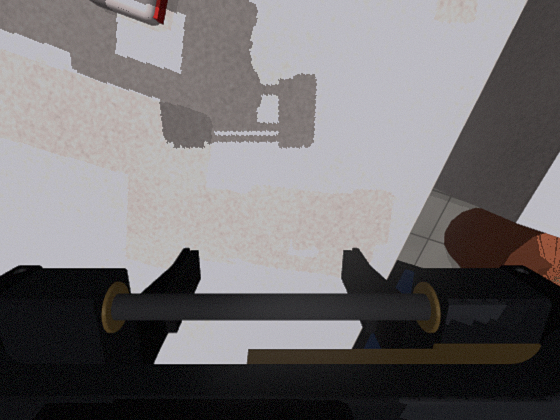

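```bash
cat > h.py <<'E'
import numpy as np, cv2
from rig import robot, vision
from scipy.spatial.transform import Rotation as R
def T_cam(name,obs=None):
    ci=vision.camera_info(name)
    if name=="wrist":
        T=np.eye(4); T[:3,:3]=R.from_quat(obs["tool_rot"]).as_matrix(); T[:3,3]=obs["position"]
        return T@np.array(ci["tool_from_camera"]),ci
    return np.array(ci["world_from_camera"]),ci
def ray(name,u,v,obs=None):
    T,ci=T_cam(name,obs); f=210/np.tan(np.radians(ci["vfov"])/2)
    d=T[:3,:3]@np.array([(u-ci["cx"])/f,-(v-ci["cy"])/f,-1]); return T[:3,3],d/np.linalg.norm(d)
def plane(name,u,v,z,obs=None):
    c,d=ray(name,u,v,obs); return c+d*(z-c[2])/d[2]
def proj(name,p,obs=None):
    T,ci=T_cam(name,obs); f=210/np.tan(np.radians(ci["vfov"])/2)
    q=np.linalg.inv(T)@np.append(p,1); return ci["cx"]+f*q[0]/-q[2], ci["cy"]-f*q[1]/-q[2]
def tri(r1,r2):
    (c1,d1),(c2,d2)=r1,r2
    A=np.array([d1,-d2]).T; s=np.linalg.lstsq(A,c2-c1,rcond=None)[0]
    a,b=c1+d1*s[0],c2+d2*s[1]; return (a+b)/2,np.linalg.norm(a-b)
def orange(img,lo=(3,150,110),hi=(16,255,255),amin=12):
    m=cv2.inRange(cv2.cvtColor(img,cv2.COLOR_BGR2HSV),lo,hi)
    n,l,s,c=cv2.connectedComponentsWithStats(m)
    return [(c[i].round(1).tolist(),int(s[i,4]),s[i,:4].tolist()) for i in range(1,n) if s[i,4]>=amin]
E
python3 - <<'E'
from h import *
for n in ["top","side"]:
    im=cv2.imread(f"pics/{n}0.png")
    for c,a,b in orange(im): print(n,c,a,b,plane(n,*c,.035).round(3),plane(n,*c,.16).round(3))
    x0,y0,x1,y1=((320,150,450,270) if n=="top" else (240,90,370,210))
    cv2.imwrite(f"pics/{n}_rack.png",cv2.resize(im[y0:y1,x0:x1],None,fx=6 if n=="top" else 6,fy=6 if n=="top" else 6,interpolation=cv2.INTER_CUBIC)[:600,:800])
    if n=="top": cv2.imwrite("pics/top_l.png",cv2.resize(im[120:310,110:320],None,fx=3,fy=3))
E
```

```text
top [321.6, 136.5] 28 [319, 134, 6, 6] [ 0.754 -0.051  0.035] [ 0.716 -0.041  0.16 ]
top [276.5, 148.6] 30 [274, 146, 6, 6] [0.72  0.074 0.035] [0.685 0.072 0.16 ]
top [302.9, 180.4] 31 [300, 178, 6, 6] [0.63  0.001 0.035] [0.604 0.006 0.16 ]
top [353.0, 194.1] 175 [346, 187, 15, 15] [ 0.591 -0.136  0.035] [ 0.569 -0.117  0.16 ]
top [249.3, 193.3] 46 [246, 190, 8, 8] [0.593 0.149 0.035] [0.571 0.138 0.16 ]
top [195.9, 199.9] 39 [193, 197, 7, 7] [0.575 0.295 0.035] [0.555 0.27  0.16 ]
top [146.7, 229.6] 49 [143, 226, 8, 8] [0.493 0.428 0.035] [0.481 0.389 0.16 ]
top [196.9, 243.9] 43 [194, 241, 7, 7] [0.454 0.289 0.035] [0.446 0.265 0.16 ]
top [243.0, 253.0] 41 [240, 250, 7, 7] [0.43  0.164 0.035] [0.424 0.152 0.16 ]
side [285.6, 141.4] 116 [279, 137, 14, 10] [ 0.613 -0.259  0.035] [ 0.571 -0.116  0.16 ]
side [212.6, 175.4] 21 [210, 174, 6, 4] [ 0.76  -0.058  0.035] [0.693 0.051 0.16 ]
side [248.4, 200.1] 27 [246, 198, 6, 5] [ 0.634 -0.006  0.035] [0.589 0.094 0.16 ]
side [204.2, 212.4] 32 [201, 210, 7, 6] [0.725 0.069 0.035] [0.664 0.156 0.16 ]
side [240.5, 249.1] 51 [237, 246, 8, 7] [0.597 0.142 0.035] [0.557 0.217 0.16 ]
side [55.2, 305.0] 735 [0, 256, 90, 107] [0.911 0.396 0.035] [0.819 0.429 0.16 ]
side [306.6, 274.6] 54 [303, 271, 8, 8] [0.432 0.158 0.035] [0.42 0.23 0.16]
side [334.5, 316.4] 1152 [317, 293, 35, 48] [0.352 0.234 0.035] [0.353 0.293 0.16 ]
side [221.7, 307.8] 68 [217, 304, 10, 9] [0.579 0.29  0.035] [0.542 0.341 0.16 ]
side [278.1, 323.1] 71 [274, 319, 9, 9] [0.457 0.284 0.035] [0.441 0.336 0.16 ]
side [234.1, 385.2] 106 [229, 380, 11, 12] [0.496 0.422 0.035] [0.473 0.45  0.16 ]
```

```bash
ls -la; python3 -m crank --help | head -20
```

```text
total 16
drwxr-xr-x  3 agent agent 4096 Dec  6 03:42 .
drwxr-xr-x 23 root  root  4096 Dec  6 03:39 ..
-rw-r--r--  1 agent agent 1283 Dec  6 03:42 h.py
drwxr-xr-x  2 agent agent 4096 Dec  6 03:42 picsinvalid input: not JSON, or not a number
```

View pics/top_rack.png

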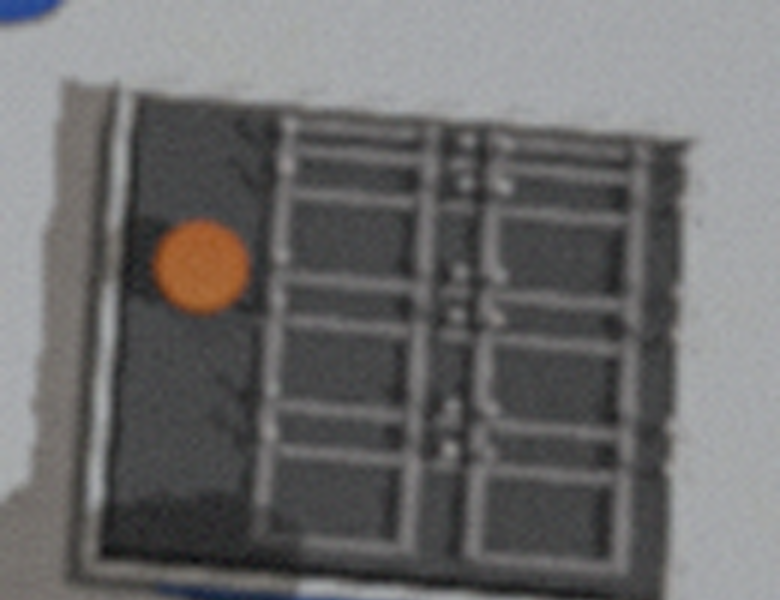

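View pics/side_rack.png

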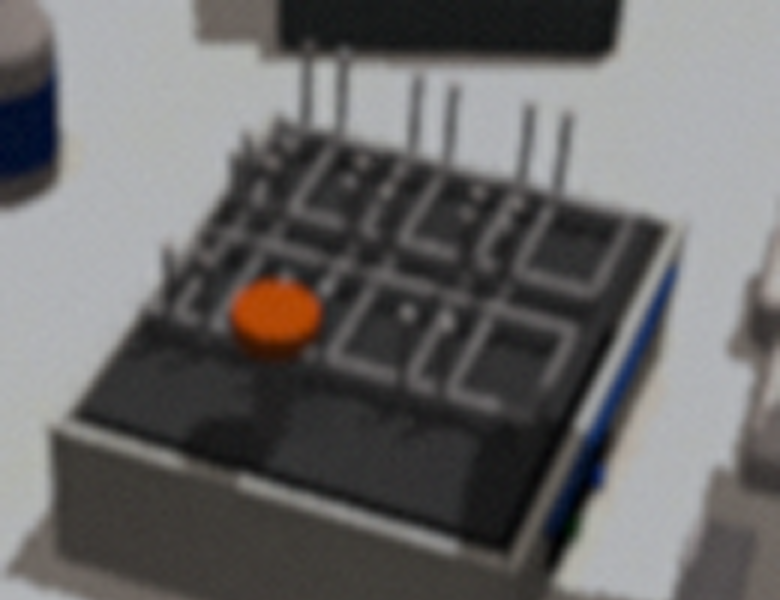

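View pics/top_l.png

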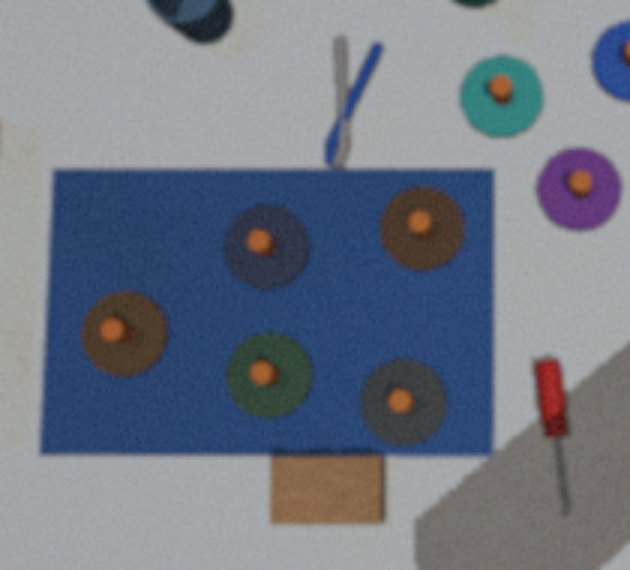

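```bash
python3 - <<'E'
from h import *
P=[((262,542),(500,403)),((410,548),(575,328)),((470,556),(600,290)),((625,568),(632,215)),((203,266),(277,305)),((66,580),(510,560))]
for a,b in P:
    t=(320+a[0]/6,150+a[1]/6); s=(240+b[0]/6,90+b[1]/6)
    p,e=tri(ray("top",*t),ray("side",*s)); print(t,s,p.round(4),round(e,4))
E
```

```text
(363.6666666666667, 240.33333333333331) (323.3333333333333, 157.16666666666669) [ 0.4684 -0.1487  0.1073] 0.018
(388.3333333333333, 241.33333333333331) (335.8333333333333, 144.66666666666666) [ 0.4579 -0.213   0.1022] 0.001
(398.3333333333333, 242.66666666666669) (340.0, 138.33333333333334) [ 0.4533 -0.2373  0.1065] 0.0009
(424.1666666666667, 244.66666666666669) (345.3333333333333, 125.83333333333334) [ 0.4502 -0.3043  0.1   ] 0.0019
(353.8333333333333, 194.33333333333334) (286.1666666666667, 140.83333333333334) [ 0.5696 -0.1186  0.1602] 0.0018
(331.0, 246.66666666666669) (325.0, 183.33333333333331) [ 0.4479 -0.0671  0.0984] 0.0084
```

```bash
python3 - <<'E'
from h import *
def P(a,z=.102): return plane("top",320+a[0]/6,150+a[1]/6,z)[:2]
for n,a,b in [("LL",(288,125),(262,542)),("LR",(432,130),(410,548)),("RL",(494,135),(472,556)),("RR",(641,150),(622,568)),
  ("c1",(290,157),(415,163)),("c2",(280,197),(415,203)),("c3",(278,278),(415,287)),("c4",(275,318),(410,328)),("c5",(270,402),(405,413)),("c6",(268,447),(405,457)),("front",(262,542),(410,548)),
  ("c1R",(500,172),(635,180)),("c2R",(500,210),(632,219)),("c3R",(495,293),(630,302)),("c4R",(490,337),(630,348)),("c5R",(485,422),(625,433)),("c6R",(480,465),(625,477)),("hback",(110,83),(690,145)),("hfront",(70,580),(390,588)),]:
    p,q=P(a),P(b); d=p-q; print(n,p.round(4),q.round(4),"ang",np.degrees(np.arctan2(d[1],d[0])).round(1))
im=cv2.imread("pics/top0.png"); cv2.imwrite("pics/rk.png",cv2.resize(im[155:260,325:445],None,fx=6.5,fy=5.7,interpolation=cv2.INTER_CUBIC))
E
```

```text
LL [ 0.6411 -0.1657] [ 0.4599 -0.1505] ang -4.8
LR [ 0.6389 -0.2279] [ 0.4574 -0.2131] ang -4.7
RL [ 0.6366 -0.2546] [ 0.4541 -0.2392] ang -4.8
RR [ 0.63   -0.3177] [ 0.4492 -0.3024] ang -4.8
c1 [ 0.6269 -0.1662] [ 0.6243 -0.2201] ang 87.2
c2 [ 0.6093 -0.1615] [ 0.6066 -0.2196] ang 87.4
c3 [ 0.5737 -0.1598] [ 0.5698 -0.2185] ang 86.2
c4 [ 0.5563 -0.1581] [ 0.552  -0.2159] ang 85.8
c5 [ 0.5199 -0.1552] [ 0.5152 -0.2127] ang 85.4
c6 [ 0.5005 -0.1539] [ 0.4963 -0.2121] ang 85.9
front [ 0.4599 -0.1505] [ 0.4574 -0.2131] ang 87.8
c1R [ 0.6203 -0.2566] [ 0.6168 -0.3146] ang 86.5
c2R [ 0.6036 -0.2561] [ 0.5996 -0.3127] ang 86.0
c3R [ 0.5673 -0.2527] [ 0.5634 -0.3104] ang 86.2
c4R [ 0.5481 -0.25  ] [ 0.5434 -0.3096] ang 85.5
c5R [ 0.5114 -0.2466] [ 0.5068 -0.306 ] ang 85.5
c6R [ 0.4929 -0.2439] [ 0.4879 -0.3052] ang 85.3
hback [ 0.6598 -0.0888] [ 0.6322 -0.3389] ang 83.7
hfront [ 0.4435 -0.0687] [ 0.4405 -0.2042] ang 88.7
```

View pics/rk.png

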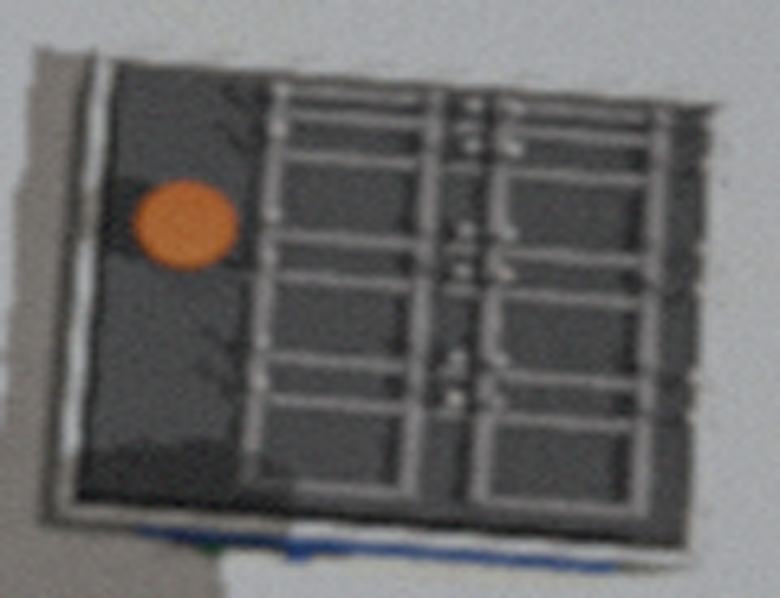

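```bash
cat >> h.py <<'E'
O=np.array([.559,-.235]); YAW=np.radians(-4.6); SZ=.134
def delta(p,M,base=None):
    """shift/turn to type, from commanded(≈measured) pose now"""
    o=robot.get_obs() if base is None else base
    R0=R.from_quat(o["tool_rot"]); s=R0.inv().apply(np.array(p)-o["position"])/.5
    r=(R0.inv()*R.from_matrix(M)).as_rotvec()/np.pi
    return s.round(4),r.round(4)
def frame(y,z):
    y=np.array(y)/np.linalg.norm(y); z=np.array(z,float); z-=y*(z@y); z/=np.linalg.norm(z)
    return np.array([np.cross(y,z),y,z]).T
def pose(yaw,phi,sg=1):
    """tool dir: tilt phi(deg) from down toward heading yaw(deg)"""
    a=np.array([np.cos(np.radians(yaw)),np.sin(np.radians(yaw)),0]); f=np.radians(phi)
    n=np.array([-a[1],a[0],0])
    return frame(a*np.sin(f)-np.array([0,0,1])*np.cos(f),sg*n)
def slot(i):
    ex=np.array([np.cos(YAW),np.sin(YAW)]); ey=np.array([-ex[1],ex[0]]); i-=1
    q=O+ex*(.056*(1-i//2)-.018)+ey*(.045 if i%2==0 else -.045); return np.append(q,SZ)
def log():
    o=robot.get_obs(); open("samp.txt","a").write(repr((o["q"].tolist(),list(o["position"]),list(o["tool_rot"])))+"\n"); return o
E
python3 - <<'E'
from h import *
o=log(); print(R.from_quat(o["tool_rot"]).as_matrix().round(3))
for i in range(1,7): print(i,slot(i).round(3))
for sg in (1,-1): print(delta([.55,.0,.33],pose(0,0,sg)))
E
```

```text
[[-0.951 -0.     0.311]
 [-0.311  0.002 -0.951]
 [-0.    -1.    -0.002]]
1 [ 0.6   -0.193  0.134]
2 [ 0.593 -0.283  0.134]
3 [ 0.545 -0.189  0.134]
4 [ 0.537 -0.278  0.134]
5 [ 0.489 -0.184  0.134]
6 [ 0.482 -0.274  0.134]
(array([-1.0454, -0.1866, -0.9076]), array([-0.000e+00, -8.995e-01, -7.000e-04]))
(array([-1.0454, -0.1866, -0.9076]), array([ 0.0005,  0.1005, -0.    ]))
```

```bash
python3 -m crank '[[-0.05,-0.1,-0.03,0,-0.045,0,1],[-0.1,-0.18,-0.08,0,-0.1,0,1],[-0.16,-0.2,-0.14,0,-0.15,0,1],[-0.22,-0.2,-0.2,0,-0.2,0,1],[-0.3,-0.2,-0.26,0,-0.25,0,1],[-0.38,-0.2,-0.33,0,-0.3,0,1],[-0.46,-0.2,-0.4,0,-0.35,0,1],[-0.54,-0.2,-0.47,0,-0.4,0,1],[-0.62,-0.2,-0.54,0,-0.45,0,1],[-0.7,-0.2,-0.6,0,-0.5,0,1]]' 20; python3 - <<'E'
from h import *
o=log(); print(o["q"].round(3)); print(delta([.5,.15,.3],pose(10,-20,1)))
E
```

```text
time: 1.4
position: [0.434, -0.1983, 0.3365]
tool_rot: [-0.573, 0.414, -0.414, 0.574]
ft_force: [-0.4, -1.1, 0.3]
grip_width: 0.0872
[-0.663  0.208  1.653  0.     1.28  -0.984]
(array([-0.6194,  0.0731,  0.345 ]), array([-0.0791, -0.4484,  0.0915]))
```

```bash
python3 -m crank '[[-0.06,0,0.03,-0.008,-0.05,0.01,1],[-0.12,0,0.06,-0.016,-0.1,0.02,1],[-0.18,0,0.1,-0.024,-0.14,0.03,1],[-0.24,0,0.14,-0.032,-0.18,0.04,1],[-0.3,0,0.17,-0.04,-0.23,0.05,1],[-0.36,0,0.2,-0.048,-0.28,0.06,1],[-0.43,0,0.24,-0.056,-0.33,0.07,1],[-0.5,0,0.28,-0.064,-0.37,0.08,1],[-0.56,0,0.32,-0.072,-0.41,0.086,1],[-0.62,0,0.34,-0.08,-0.45,0.091,1]]'; python3 - <<'E'
from h import *
o=log(); print(o["q"].round(3))
T,S=vision.camera("top"),vision.camera("side")
cv2.imwrite("pics/t1.png",T);cv2.imwrite("pics/s1.png",S)
t=orange(T);s=orange(S)
for c,a,b in t:
    for d,a2,b2 in s:
        p,e=tri(ray("top",*c),ray("side",*d))
        if e<.008 and .0<p[2]<.2: print(c,d,p.round(4),e.round(4), plane("top",*c,.04)[:2].round(4),plane("side",*d,.035)[:2].round(4))
E
```

```text
time: 2.65
position: [0.4995, 0.1485, 0.336]
tool_rot: [0.705, -0.06, -0.185, -0.682]
ft_force: [0.9, -0.4, -0.3]
grip_width: 0.087
[ 0.092  0.444  1.343 -0.032  1.703 -1.656]
[321.5, 136.5] [212.6, 175.4] [ 0.7531 -0.0499  0.0442] 0.0031 [ 0.7528 -0.0506] [ 0.7597 -0.0579]
[276.4, 148.7] [212.6, 175.4] [0.6788 0.0719 0.1842] 0.0026 [0.7181 0.0746] [ 0.7597 -0.0579]
[276.4, 148.7] [204.2, 212.4] [0.7185 0.0749 0.044 ] 0.0032 [0.7181 0.0746] [0.7246 0.0687]
[302.9, 180.4] [248.4, 200.1] [0.6291 0.0019 0.0444] 0.003 [0.6286 0.0015] [ 0.6341 -0.0055]
[353.0, 194.1] [289.5, 140.6] [ 0.5649 -0.1163  0.1653] 0.007 [ 0.5905 -0.1349] [ 0.6035 -0.2659]
[146.6, 229.5] [234.1, 385.2] [0.4928 0.4245 0.047 ] 0.002 [0.4925 0.4265] [0.4959 0.4219]
```

```bash
cat >> h.py <<'E'
def kin_rows(q,p,rot):
    M=R.from_quat(rot).as_matrix(); c,s=np.cos(q[0]),np.sin(q[0]); e=np.array([c,s,0]);n=np.array([-s,c,0]);Z=np.array([0,0,1])
    a=q[1];b=q[1]+q[2]
    return np.stack([Z,e*np.sin(a)+Z*np.cos(a),e*np.sin(b)+Z*np.cos(b),M[:,1],n,e, e*np.cos(b)-Z*np.sin(b)],1),np.array(p)
def fitkin(k=5):
    A,b=zip(*[kin_rows(*eval(l)) for l in open("samp.txt")]); A=np.vstack(A)[:,:k];b=np.hstack(b)
    x=np.linalg.lstsq(A,b,rcond=None)[0]; return x,np.abs(A@x-b).max()
E
python3 - <<'E'
from h import *
print(fitkin()); print(fitkin(6))
T,S=cv2.imread("pics/top0.png"),cv2.imread("pics/side0.png")
t=orange(T);s=orange(S)
for c,a,b in t:
    for d,a2,b2 in s:
        p,e=tri(ray("top",*c),ray("side",*d))
        if e<.008 and .03<p[2]<.06: print(c,p.round(4),e.round(4))
E
```

```text
(array([0.14414948, 0.5501465 , 0.3657661 , 0.24215079, 0.11048528]), np.float64(0.0019384685289435266))
(array([ 0.14824673,  0.5521074 ,  0.38337405,  0.24287921,  0.11049288,
       -0.01753839]), np.float64(0.0010115160166106751))
[321.6, 136.5] [ 0.7533 -0.0502  0.0438] 0.0032
[276.5, 148.6] [0.7188 0.0746 0.0436] 0.003
[302.9, 180.4] [0.6291 0.0019 0.0444] 0.003
[249.3, 193.3] [0.5925 0.148  0.0451] 0.0017
[195.9, 199.9] [0.5747 0.2939 0.044 ] 0.0026
[146.7, 229.6] [0.4927 0.4244 0.0465] 0.0023
[196.9, 243.9] [0.4546 0.2877 0.0437] 0.0024
[243.0, 253.0] [0.4304 0.163  0.044 ] 0.0021
```

```bash
cat >> h.py <<'E'
from scipy.optimize import least_squares
def fk(q,x):
    c,s=np.cos(q[0]),np.sin(q[0]); e=np.array([c,s,0]);n=np.array([-s,c,0]);Z=np.array([0,0,1.])
    a=q[1];b=a+q[2]; f=e*np.sin(b)+Z*np.cos(b); w=e*np.cos(b)-Z*np.sin(b)
    w=w*np.cos(q[3])+n*np.sin(q[3]); t=np.cos(q[4])*f+np.sin(q[4])*w; m=-np.sin(q[4])*f+np.cos(q[4])*w
    z=-(m*np.cos(q[5])+np.cross(t,m)*np.sin(q[5]))
    p=Z*x[0]+x[1]*(e*np.sin(a)+Z*np.cos(a))+x[2]*f+x[3]*t+x[4]*n+(x[5]*e if len(x)>5 else 0)
    return p,np.array([np.cross(t,z),t,z]).T
LO=np.array([-3.08,-.75,.22,-1.43,0,-2.85]);HI=np.array([3.08,2.2,2.44,4.57,2.65,2.85])
def ik(p,M,q0,x):
    def fn(q):
        P,N=fk(q,x); return np.r_[(P-p)*5,(N-M).ravel()]
    r=least_squares(fn,np.clip(q0,LO+1e-3,HI-1e-3),bounds=(LO,HI)); return r.x,np.abs(r.fun).max()
def gpose(P,yaw,phi,sg):
    M=pose(yaw,phi,sg); return np.array(P)+.005*M[:,1],M
def place_t(i,phi,sg,dz=0,up=.008):
    P=slot(i)-up*np.array([np.cos(YAW),np.sin(YAW),0])+[0,0,dz]; return gpose(P,np.degrees(YAW),phi,sg)
def pick_t(xy,yaw,phi,sg,dz=0,h=.031):
    return gpose([xy[0],xy[1],h+dz],yaw,phi-90,sg)
E
python3 - <<'E'
from h import *
x,_=fitkin(6)
for l in open("samp.txt"):
    q,p,r=eval(l); P,M=fk(q,x); print((P-p).round(4),np.abs(M-R.from_quat(r).as_matrix()).max().round(4))
PH=50
L={'A':(.5925,.148),'B':(.5747,.2939),'C':(.4927,.4244),'D':(.4546,.2877),'E':(.4304,.163)}
for sg in (-1,1):
    q=np.array([.09,.44,1.34,0,1.7,-sg*1.6])
    for k,v in L.items():
        for dh in (0,15):
            yaw=np.degrees(np.arctan2(v[1],v[0]))-dh
            qq,e=ik(*pick_t(v,yaw,PH,sg,.0),q,x); print(sg,k,dh,qq.round(2),round(e,4))
    for i in (1,2,3,4,6,5):
        for q40 in (1,2,4):
            qq,e=ik(*place_t(i,PH,sg,.0),np.array([-.5,.5,2.2,q40,.5,-sg*1.6-q40]),x); print(sg,i,qq.round(2),round(e,4))
E
```

```text
[-0.0005 -0.0003  0.0003] 0.0
[-0.0005 -0.0003 -0.0008] 0.0
[-0.0001  0.001   0.0005] 0.0
-1 A 0 [ 0.1   1.01  1.21 -0.09  1.62  1.45] 0.0
-1 A 15 [0.05 1.   1.22 0.04 1.61 1.62] 0.0
-1 B 0 [ 0.33  1.06  1.06 -0.09  1.71  1.45] 0.0
-1 B 15 [0.28 1.06 1.08 0.05 1.7  1.63] 0.0
-1 C 0 [ 0.57  1.07  1.04 -0.09  1.72  1.45] 0.0
-1 C 15 [0.52 1.07 1.06 0.05 1.71 1.63] 0.0
-1 D 0 [ 0.4   0.9   1.47 -0.1   1.46  1.46] 0.0
-1 D 15 [0.35 0.9  1.49 0.03 1.45 1.6 ] 0.0
-1 E 0 [ 0.18  0.81  1.72 -0.12  1.3   1.46] 0.0
-1 E 15 [0.11 0.81 1.73 0.01 1.3  1.58] 0.0
-1 1 [-0.66  0.52  2.14  2.15  0.52 -1.04] 0.0
-1 1 [-0.66  0.52  2.14  2.15  0.52 -1.04] 0.0
-1 1 [-0.66  0.52  2.14  2.15  0.52 -1.04] 0.0
-1 2 [-0.82  0.56  2.05  1.87  0.57 -0.88] 0.0
-1 2 [-0.82  0.56  2.05  1.87  0.57 -0.88] 0.0
-1 2 [-0.82  0.56  2.05  1.87  0.57 -0.88] 0.0
-1 3 [-0.74  0.47  2.28  2.16  0.6  -1.14] 0.0
-1 3 [-0.74  0.47  2.28  2.16  0.6  -1.14] 0.0
-1 3 [-0.74  0.47  2.28  2.16  0.6  -1.14] 0.0
-1 4 [-0.9   0.51  2.17  1.88  0.63 -0.99] 0.0
-1 4 [-0.9   0.51  2.17  1.88  0.63 -0.99] 0.0
-1 4 [-0.9   0.51  2.17  1.8
[... 964 characters left out ...]
.37 -2.85] 0.2053
1 2 [-0.7   0.52  1.83  0.87  0.37 -2.85] 0.2053
1 2 [-0.7   0.52  1.83  0.87  0.37 -2.85] 0.2053
1 3 [-0.59  0.39  2.04  0.93  0.25 -2.85] 0.2238
1 3 [-0.59  0.39  2.04  0.93  0.25 -2.85] 0.2238
1 3 [-0.59  0.39  2.04  0.93  0.25 -2.85] 0.2238
1 4 [-0.74  0.45  1.94  0.83  0.37 -2.85] 0.2407
1 4 [-0.74  0.45  1.94  0.83  0.37 -2.85] 0.2407
1 4 [-0.74  0.45  1.94  0.83  0.37 -2.85] 0.2407
1 6 [-0.8   0.37  2.04  0.79  0.38 -2.85] 0.2755
1 6 [-0.8   0.37  2.04  0.79  0.38 -2.85] 0.2755
1 6 [-0.8   0.37  2.04  0.79  0.38 -2.85] 0.2755
1 5 [-0.63  0.31  2.15  0.89  0.26 -2.85] 0.253
1 5 [-0.63  0.31  2.15  0.89  0.26 -2.85] 0.253
1 5 [-0.63  0.31  2.15  0.89  0.26 -2.85] 0.253
```

```bash
python3 -m crank '[[0,0,0,0,0.055,0,0.1],[0,0,0,0,0.11,0,0.1],[0,0,0,0,0.165,0,0.1],[0,0,0,0,0.22,0,0.1],[0,0,0,0,0.275,0,0.1],[0,0,0,0,0.33,0,0.1],[0,0,0,0,0.385,0,0.1],[0,0,0,0,0.44,0,0.1],[0,0,0,0,0.5,0,0.1],[0,0,0,0,0.55,0,0.1]]' 35; python3 - <<'E'
from h import *
o=log(); print(o["q"].round(3)); A=(.5925,.148); yaw=np.degrees(np.arctan2(A[1],A[0]))-8
print(yaw,delta(*pick_t(A,yaw,50,-1,.13)))
E
```

```text
time: 4.0
position: [0.4988, 0.1462, 0.3364]
tool_rot: [0.596, -0.56, 0.42, -0.394]
ft_force: [0.5, -0.7, -0.2]
grip_width: 0.0476
[ 0.088  0.441  1.346 -0.032  1.702  0.08 ]
6.024866228299786 (array([-0.0203,  0.2755,  0.2914]), array([-0.0883,  0.4615, -0.0843]))
```

```bash
python3 -m crank '[[0,0.03,0.03,-0.01,0.05,-0.01,0.1],[0,0.06,0.06,-0.02,0.1,-0.02,0.1],[-0.005,0.09,0.09,-0.03,0.15,-0.03,0.1],[-0.01,0.12,0.12,-0.04,0.2,-0.04,0.1],[-0.01,0.15,0.15,-0.05,0.25,-0.05,0.1],[-0.015,0.18,0.19,-0.06,0.31,-0.06,0.1],[-0.018,0.21,0.23,-0.07,0.37,-0.07,0.1],[-0.02,0.24,0.26,-0.08,0.42,-0.08,0.1],[-0.02,0.276,0.291,-0.088,0.462,-0.084,0.1],[-0.02,0.276,0.291,-0.088,0.462,-0.084,0.1]]' 35; python3 - <<'E'
from h import *
o=log(); print(o["q"].round(3),o["position"].round(4)); A=(.5925,.148); yaw=6
print(delta(*pick_t(A,yaw,50,-1,.0)))
for n in ("top","side","wrist"): cv2.imwrite(f"pics/{n}2.png",vision.camera(n))
E
```

```text
time: 5.25
position: [0.5885, 0.1479, 0.1548]
tool_rot: [0.279, -0.65, 0.676, 0.206]
ft_force: [-0.6, 0.9, 0.6]
grip_width: 0.0477
[ 0.073  0.917  1.044 -0.023  1.882  1.534] [0.5885 0.1479 0.1548]
(array([-0.1658,  0.194 ,  0.0011]), array([-0.0005,  0.0016,  0.0011]))
```

View pics/side2.png

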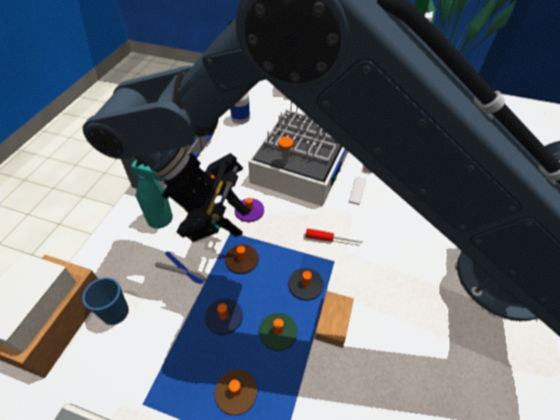

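View pics/wrist2.png

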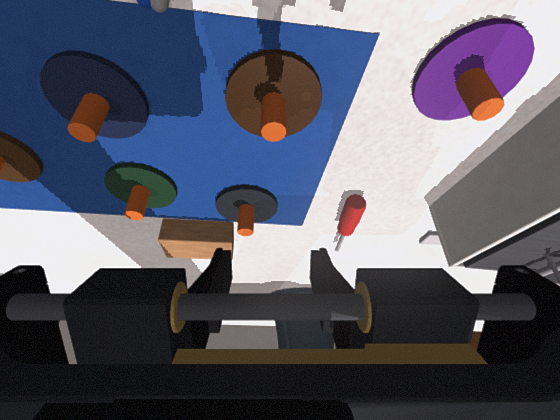

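```bash
python3 - <<'E'
from h import *
print("bottle top",tri(ray("top",265,82),ray("side",148,168)), tri(ray("top",267,108),ray("side",152,205)))
print(plane("side",157,224,0), plane("top",267,120,0.05))
p,M=pick_t((.5925,.148),6,50,-1,0); print("wrist",p-.243*M[:,1])
p,M=pick_t((.5925,.148),24,50,-1,0); print("wrist24",p-.243*M[:,1])
E
python3 -c "
import cv2;im=cv2.imread('pics/top2.png');cv2.imwrite('pics/top2c.png',cv2.resize(im[60:260,150:350],None,fx=3,fy=3))"
```

```text
bottle top (array([0.83816305, 0.09714633, 0.18416193]), np.float64(0.0203929924808289)) (array([0.83722914, 0.10371495, 0.05774257]), np.float64(0.016531355198845736))
[8.39622435e-01 1.18230735e-01 1.11022302e-16] [0.79720923 0.10076787 0.05      ]
wrist [0.74464539 0.16399113 0.21331858]
wrist24 [0.73225734 0.21022398 0.21331858]
```

View pics/top2c.png

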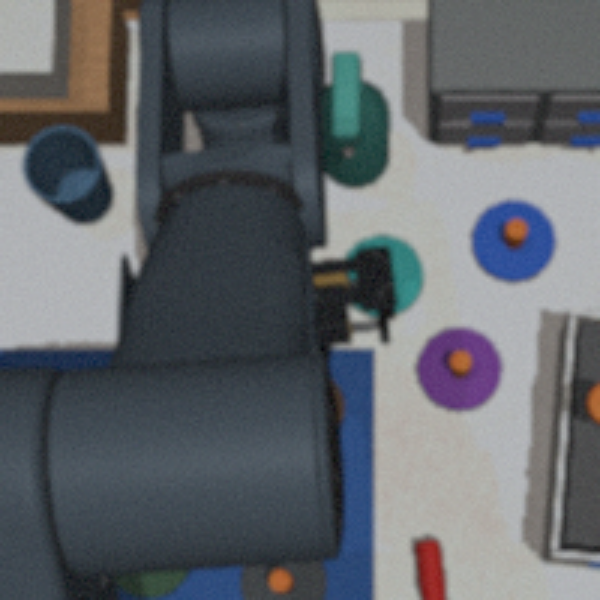

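```bash
python3 - <<'E'
from h import *
print("cup rim",tri(ray("top",172,110),ray("side",105,290)))
x,_=fitkin(6);o=robot.get_obs()
for z in (.13,0):
    p,M=pick_t((.5925,.148),40,50,-1,z); print(ik(p,M,o["q"],x)[0].round(2),p-.243*M[:,1]); print(delta(p,M))
E
```

```text
cup rim (array([0.80583213, 0.3532522 , 0.08882042]), np.float64(0.012738654625021573))
[ 0.19  0.88  1.11 -0.32  1.77  1.1 ] [0.70969212 0.24633587 0.34331858]
(array([-0.0021,  0.0009,  0.0072]), array([ 0.1203, -0.1425, -0.0009]))
[ 0.19  1.02  1.18 -0.32  1.57  1.17] [0.70969212 0.24633587 0.21331858]
(array([-0.1688,  0.2005,  0.0079]), array([ 0.1203, -0.1425, -0.0009]))
```

```bash
python3 -m crank '[[0,0,0,0.03,-0.036,0,0.1],[0,0,0.003,0.06,-0.072,0,0.1],[0,0,0.005,0.09,-0.108,0,0.1],[-0.002,0.001,0.007,0.12,-0.142,-0.001,0.1],[-0.03,0.035,0.007,0.12,-0.142,-0.001,0.1],[-0.06,0.07,0.007,0.12,-0.142,-0.001,0.1],[-0.09,0.105,0.007,0.12,-0.142,-0.001,0.1],[-0.105,0.125,0.007,0.12,-0.142,-0.001,0.1],[-0.105,0.125,0.007,0.12,-0.142,-0.001,0.1]]' 35; python3 - <<'E'
from h import *
o=log(); print(o["q"].round(3),o["position"].round(4))
print(delta(*pick_t((.5925,.148),40,50,-1,0)))
im=vision.camera("wrist"); cv2.imwrite("pics/w3.png",im)
for c,a,b in orange(im,amin=150): print(c,a,b,plane("wrist",*c,.03,o).round(4))
E
```

```text
time: 6.52
position: [0.5889, 0.1457, 0.0737]
tool_rot: [0.455, -0.542, 0.707, 0.003]
ft_force: [-0.6, -0.3, -0.3]
grip_width: 0.0479
[ 0.205  0.996  1.109 -0.309  1.674  1.151] [0.5889 0.1457 0.0737]
(array([-0.0617,  0.0697,  0.0014]), array([ 0.0012, -0.0006,  0.0014]))
[552.6, 177.9] 223 [543, 167, 17, 19] [0.7135 0.0441 0.03  ]
[271.5, 225.7] 399 [256, 218, 32, 16] [0.571  0.1301 0.03  ]
```

View pics/w3.png

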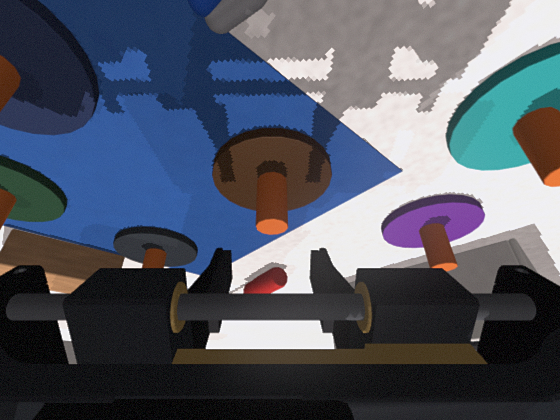

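```bash
python3 -m crank '[[-0.02,0.022,0,0,0,0.001,0.1],[-0.04,0.045,0,0,0,0.001,0.1],[-0.062,0.07,0.001,0.001,0,0.001,0.1],[-0.062,0.07,0.001,0.001,0,0.001,0.1],[-0.062,0.07,0.001,0.001,0,0.001,-0.6],[-0.062,0.07,0.001,0.001,0,0.001,-1],[-0.062,0.07,0.001,0.001,0,0.001,-1],[-0.062,0.07,0.001,0.001,0,0.001,-1]]' 35; python3 - <<'E'
from h import *
o=log(); print(o["q"].round(3),o["position"].round(4))
print(delta(*pick_t((.5925,.148),40,50,-1,0)))
im=vision.camera("wrist"); cv2.imwrite("pics/w4.png",im)
E
```

```text
time: 7.58
position: [0.5912, 0.1468, 0.0293]
tool_rot: [0.453, -0.542, 0.708, -0.001]
ft_force: [1.0, 0.3, 0.8]
grip_width: 0.0193
[ 0.207  1.053  1.107 -0.309  1.614  1.17 ] [0.5912 0.1468 0.0293]
(array([-0.0005,  0.005 , -0.0001]), array([-0.0005, -0.0008, -0.0007]))
```

View pics/w4.png

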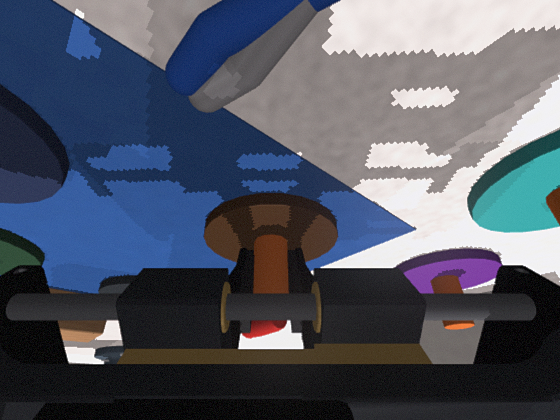

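```bash
python3 - <<'E'
from h import *
x,_=fitkin(6);o=robot.get_obs(); q=o["q"]
p0=o["position"];R0=R.from_quat(o["tool_rot"])
a=gpose([.50,.08,.30],20,0,-1); b=place_t(2,50,-1,.12,.010)
print(ik(*a,q,x)[0].round(2), delta(*a)); 
qa=ik(*a,q,x)[0]; print(ik(*b,qa,x))
print("lift",delta(p0+[0,0,.15],R0.as_matrix()))
E
```

```text
[-0.06  0.27  1.66 -0.    1.21  1.16] (array([ 0.5139, -0.2634, -0.0131]), array([-0.0394,  0.106 ,  0.2191]))
(array([-0.84463791,  0.34236011,  1.94973548,  1.35259755,  0.57404392,
       -0.29414734]), np.float64(1.1934897514720433e-14))
lift (array([ 0.1923, -0.2302,  0.0009]), array([-0., -0., -0.]))
```

```bash
python3 -m crank '[[0.03,-0.036,0,0,0,0,-1],[0.08,-0.095,0,0,0,0,-1],[0.13,-0.155,0,0,0,0,-1],[0.19,-0.23,0,0,0,0,-1],[0.25,-0.24,-0.002,-0.007,0.018,0.036,-1],[0.31,-0.245,-0.004,-0.013,0.035,0.073,-1],[0.37,-0.25,-0.006,-0.02,0.053,0.11,-1],[0.42,-0.255,-0.009,-0.026,0.07,0.145,-1],[0.47,-0.26,-0.011,-0.033,0.088,0.182,-1],[0.514,-0.263,-0.013,-0.04,0.106,0.219,-1]]' 35; python3 - <<'E'
from h import *
o=log(); print(o["q"].round(3),o["position"].round(4))
print(delta(*place_t(2,50,-1,.12,.010)))
E
```

```text
time: 8.88
position: [0.4992, 0.0794, 0.2971]
tool_rot: [-0.12, 0.697, -0.696, 0.124]
ft_force: [-0.8, -0.4, 0.1]
grip_width: 0.0192
[-0.065  0.291  1.653  0.003  1.194  1.158] [0.4992 0.0794 0.2971]
(array([0.0812, 0.0918, 0.7402]), array([0.0598, 0.1269, 0.2719]))
```

```bash
python3 -m crank '[[0.008,0,0.05,0.006,0.013,0.027,-1],[0.016,0,0.12,0.012,0.025,0.054,-1],[0.024,0,0.2,0.018,0.038,0.08,-1],[0.032,0,0.28,0.024,0.05,0.108,-1],[0.04,0,0.36,0.03,0.063,0.136,-1],[0.048,0.02,0.44,0.036,0.076,0.163,-1],[0.056,0.04,0.52,0.042,0.09,0.19,-1],[0.065,0.06,0.6,0.048,0.101,0.218,-1],[0.073,0.075,0.68,0.054,0.114,0.245,-1],[0.081,0.092,0.74,0.06,0.127,0.272,-1]]' 35; python3 - <<'E'
from h import *
o=log(); print(o["q"].round(3),o["position"].round(4))
print(delta(*place_t(2,50,-1,.12,.010)))
E
```

```text
time: 10.12
position: [0.5886, -0.2839, 0.25]
tool_rot: [-0.324, -0.627, 0.654, -0.274]
ft_force: [-0.5, 0.6, 0.1]
grip_width: 0.0191
[-0.875  0.453  1.946  1.504  0.577 -0.502] [ 0.5886 -0.2839  0.25  ]
(array([ 0.0009, -0.0035, -0.0028]), array([-0.0011,  0.0011, -0.0003]))
```

```bash
python3 - <<'E'
from h import *
print(delta(*place_t(2,50,-1,.06,.010)))
E
```

```text
(array([ 0.0929,  0.0736, -0.0034]), array([-0.0011,  0.0011, -0.0003]))
```

```bash
python3 -m crank '[[0.03,0.024,-0.001,0,0,0,-1],[0.06,0.05,-0.002,-0.001,0.001,0,-1],[0.093,0.074,-0.003,-0.001,0.001,0,-1],[0.093,0.074,-0.003,-0.001,0.001,0,-1]]' 35; python3 - <<'E'
from h import *
o=log(); print(o["q"].round(3),o["position"].round(4))
print(delta(*place_t(2,50,-1,.0,.010)))
T,S=vision.camera("top"),vision.camera("side")
cv2.imwrite("pics/t5.png",cv2.resize(T[140:280,320:460],None,fx=4.2,fy=4.2,interpolation=cv2.INTER_CUBIC))
cv2.imwrite("pics/s5.png",cv2.resize(S[80:220,220:380],None,fx=4,fy=4,interpolation=cv2.INTER_CUBIC))
E
```

```text
time: 10.62
position: [0.5861, -0.2798, 0.1885]
tool_rot: [-0.322, -0.631, 0.652, -0.271]
ft_force: [-0.1, 1.4, -0.1]
grip_width: 0.0195
[-0.875  0.574  1.995  1.744  0.588 -0.79 ] [ 0.5861 -0.2798  0.1885]
(array([0.0865, 0.0765, 0.0054]), array([ 0.0012, -0.0004,  0.0018]))
```

View pics/t5.png

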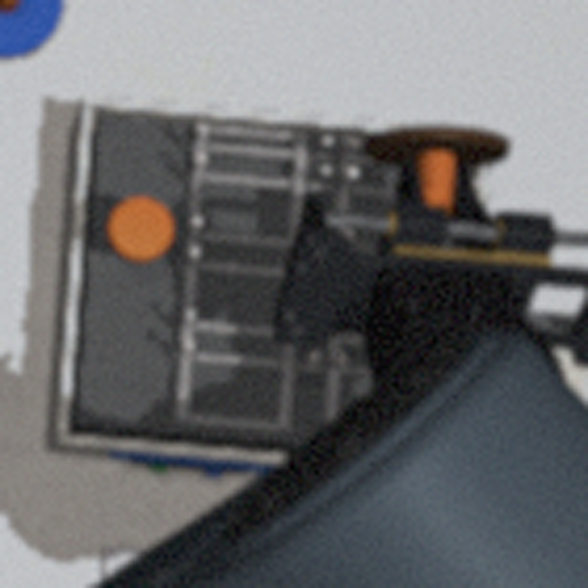

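View pics/s5.png

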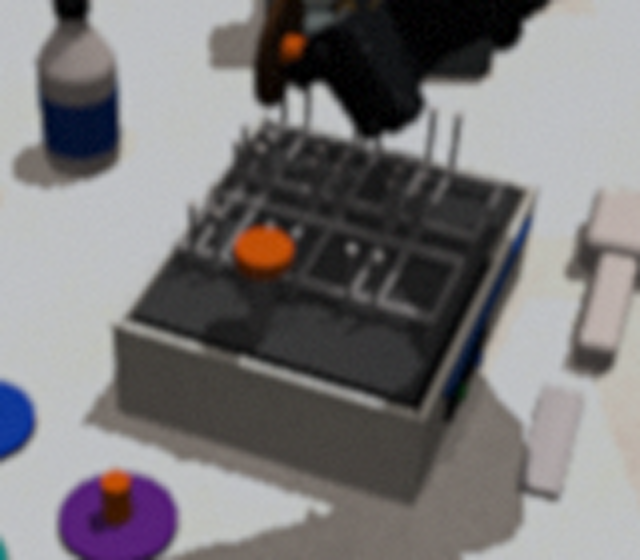

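```bash
python3 - <<'E'
from h import *
ex=np.array([np.cos(YAW),np.sin(YAW),0]); ey=np.array([-ex[1],ex[0],0])
def rk(p): d=p-np.append(O,0); return np.array([d@ex,d@ey,p[2]]).round(4)
for u,v in [(285,88),(307,88),(431,112),(457,117)]:
    print("tine",rk(plane("side",220+u/4,80+v/4,.147)))
# expected projected tine tips for rack frame
for r in (1,0,-1):
  for y in (-.082,-.008):
    for dx in (-.009,.009):
      p=np.append(O,0)+ex*(.056*r+dx)+ey*y+[0,0,.147]
      s=proj("side",p); t=proj("top",p); print(r,y,dx,"side",((s[0]-220)*4).round(0),((s[1]-80)*4).round(0),"top",((t[0]-320)*4.2).round(0),((t[1]-140)*4.2).round(0))
o=robot.get_obs(); M=R.from_quat(o["tool_rot"]).as_matrix()
g=o["position"]-.005*M[:,1]; lz=R.from_rotvec(0*M[:,2]).apply(-(np.cos(np.radians(40))*M[:,1])) 
x=M[:,0]
# lens z in tool frame: pick: tool y = -cos40 up..., 
f=np.radians(40); lzc=[-np.cos(f)*M[:,1]+s*np.sin(f)*x for s in (1,-1)]; print(lzc)
E
```

```text
tine [ 0.0582 -0.0596  0.147 ]
tine [ 0.044  -0.0658  0.147 ]
tine [-0.0455 -0.0736  0.147 ]
tine [-0.0639 -0.0753  0.147 ]
1 -0.082 -0.009 side 311.0 75.0 top 479.0 181.0
1 -0.082 0.009 side 288.0 69.0 top 480.0 152.0
1 -0.008 -0.009 side 272.0 132.0 top 354.0 172.0
1 -0.008 0.009 side 248.0 126.0 top 355.0 142.0
0 -0.082 -0.009 side 385.0 93.0 top 475.0 275.0
0 -0.082 0.009 side 361.0 87.0 top 477.0 245.0
0 -0.008 -0.009 side 349.0 152.0 top 349.0 264.0
0 -0.008 0.009 side 324.0 146.0 top 351.0 234.0
-1 -0.082 -0.009 side 462.0 112.0 top 472.0 369.0
-1 -0.082 0.009 side 437.0 106.0 top 473.0 339.0
-1 -0.008 -0.009 side 428.0 173.0 top 345.0 359.0
-1 -0.008 0.009 side 403.0 166.0 top 346.0 328.0
[array([-0.99694254,  0.07806463,  0.00338958]), array([-0.16989827,  0.01190433,  0.9853897 ])]
```

```bash
cat >> h.py <<'E'
def held(o,tilt=40,up=.010):
    M=R.from_quat(o["tool_rot"]).as_matrix(); f=np.radians(tilt)
    lz=-np.cos(f)*M[:,1]+np.sin(f)*M[:,0]; mid=o["position"]-.005*M[:,1]-up*lz
    return mid,lz
E
python3 - <<'E'
from h import *
o=robot.get_obs(); mid,lz=held(o); print(mid,lz,slot(2))
end=mid+.022*lz
T,S=vision.camera("top"),vision.camera("side")
print("exp end side",proj("side",end),"top",proj("top",end), "disc bottom side",proj("side",mid-.018*lz-[0,0,.04]),"disc top top",proj("top",mid-.018*lz+[0,0,.04]),"mid stub", proj("top",mid+.006*lz+[0,0,.01]))
for n,I in (("top",T),("side",S)):
    for c,a,b in orange(I,amin=8): print(n,c,a,b)
cv2.imwrite("pics/s6.png",cv2.resize(S[70:120,270:330],None,fx=10,fy=10,interpolation=cv2.INTER_CUBIC))
cv2.imwrite("pics/t6.png",cv2.resize(T[160:200,395:455],None,fx=10,fy=10,interpolation=cv2.INTER_CUBIC))
E
```

```text
[ 0.59294554 -0.28082047  0.19319595] [-0.99694254  0.07806463  0.00338958] [ 0.59326865 -0.28290261  0.134     ]
exp end side (np.float64(304.3603038240409), np.float64(94.3355188848271)) top (np.float64(423.4543874830599), np.float64(191.00784025866542)) disc bottom side (np.float64(290.02522426283593), np.float64(103.5636358965351)) disc top top (np.float64(429.38549921800336), np.float64(170.8373009753917)) mid stub (np.float64(424.996718575171), np.float64(183.5995304297874))
top [321.6, 136.6] 29 [319, 134, 6, 6]
top [276.6, 148.8] 32 [274, 146, 6, 7]
top [424.4, 181.5] 94 [421, 175, 8, 14]
top [302.9, 180.7] 31 [300, 178, 6, 7]
top [353.1, 194.1] 178 [346, 187, 15, 15]
top [196.1, 200.0] 41 [193, 197, 7, 7]
top [146.8, 229.6] 57 [143, 226, 9, 8]
top [197.1, 243.7] 45 [194, 240, 7, 8]
top [242.9, 253.1] 35 [240, 250, 7, 7]
side [292.6, 90.0] 17 [291, 88, 5, 5]
side [285.7, 141.5] 120 [279, 137, 14, 10]
side [212.9, 175.5] 21 [210, 174, 6, 4]
side [248.5, 200.1] 28 [246, 198, 6, 5]
side [204.2, 212.4] 33 [201, 210, 7, 6]
side [54.1, 306.7] 772 [0, 256, 91, 107]
side [305.4, 276.7] 14 [304, 275, 4, 4]
side [332.8, 321.1] 882 [317, 298, 32, 43]
side [221.6, 307.7] 74 [217, 303, 10, 10]
side [278.2, 323.2] 77 [274, 319, 10, 10]
side [234.1, 385.1] 116 [229, 379, 12, 13]
```

View pics/s6.png

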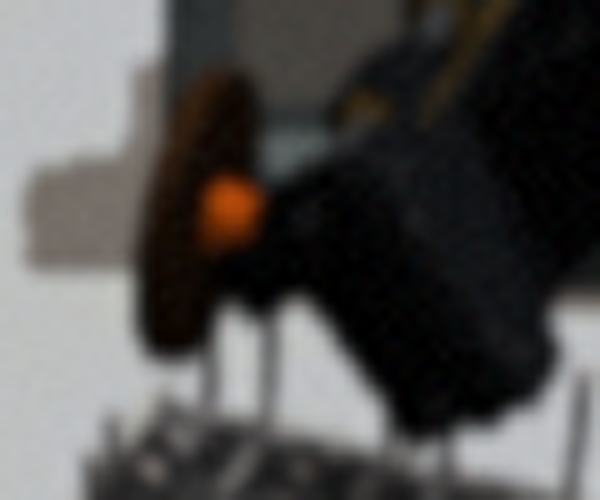

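View pics/t6.png

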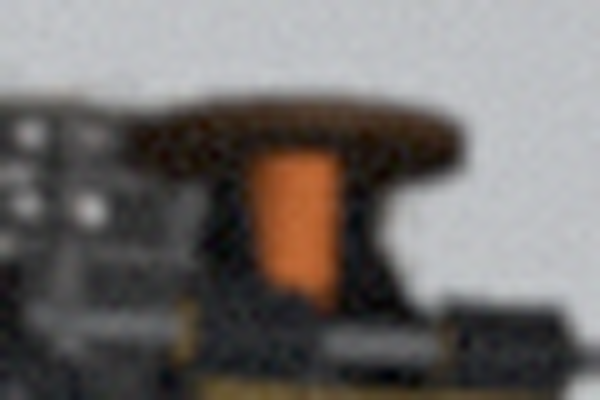

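```bash
python3 - <<'E'
from h import *
o=robot.get_obs(); mid,lz=held(o)
u=np.cross(lz,[0,0,1]);u/=np.linalg.norm(u);v=np.cross(u,lz)
def ext(name,lz,mid,off,k):
    u=np.cross(lz,[0,0,1]);u/=np.linalg.norm(u);v=np.cross(u,lz)
    P=[(np.array(proj(name,mid+d*lz+.04*(u*np.cos(t)+v*np.sin(t))))-off)*k for d in (-.022,-.014) for t in np.linspace(0,6.28,73)]
    P=np.array(P); return P.min(0).round(),P.max(0).round()
for tilt in (0,-5,-10,5):
    R1=R.from_rotvec(np.radians(tilt)*u); l=R1.apply(lz); m=mid+.010*lz-.010*l
    print(tilt,l.round(2),"side",ext("side",l,m,(270,70),10),"top",ext("top",l,m,(395,160),10))
E
```

```text
0 [-1.    0.08  0.  ] side (array([135.,  53.]), array([272., 361.])) top (array([117.,  88.]), array([470., 199.]))
-5 [-0.99  0.08 -0.08] side (array([134.,  47.]), array([275., 352.])) top (array([120., 100.]), array([474., 185.]))
-10 [-0.98  0.08 -0.17] side (array([131.,  41.]), array([282., 342.])) top (array([122., 110.]), array([478., 174.]))
5 [-0.99  0.08  0.09] side (array([135.,  61.]), array([272., 369.])) top (array([115.,  78.]), array([466., 214.]))
```

```bash
python3 - <<'E'
from h import *
ex=np.array([np.cos(YAW),np.sin(YAW),0]); ey=np.array([-ex[1],ex[0],0])
def rk(p): d=p-np.append(O,0); return np.array([d@ex,d@ey]).round(4)*1000
T=cv2.imread("pics/top0.png"); g=cv2.cvtColor(T,cv2.COLOR_BGR2GRAY).astype(float)
g=cv2.resize(g[160:245,385:412],None,fx=16,fy=16,interpolation=cv2.INTER_CUBIC)
g=cv2.GaussianBlur(g,(0,0),5); d=cv2.dilate(g,np.ones((25,25)))
ys,xs=np.where((g==d)&(g>100))
for y,x in zip(ys,xs): print((x,y),int(g[y,x]),rk(plane("top",385+(x+.5)/16-.5,160+(y+.5)/16-.5,.147)))
cv2.imwrite("pics/tt.png",cv2.resize(g,None,fx=1,fy=.44))
S=cv2.imread("pics/side0.png"); cv2.imwrite("pics/ss.png",cv2.resize(S[95:150,275:360],None,fx=9,fy=9,interpolation=cv2.INTER_CUBIC))
E
```

```text
(np.int64(0), np.int64(0)) 165 [97.5 43.6]
(np.int64(169), np.int64(0)) 167 [99.6 17.3]
(np.int64(297), np.int64(0)) 168 [101.2  -2.6]
(np.int64(381), np.int64(0)) 168 [102.3 -15.7]
(np.int64(106), np.int64(17)) 168 [96.1 27. ]
(np.int64(247), np.int64(17)) 169 [97.9  5. ]
(np.int64(431), np.int64(25)) 167 [ 98.9 -23.7]
(np.int64(68), np.int64(30)) 169 [93.6 32.8]
(np.int64(220), np.int64(33)) 168 [95.   9.1]
(np.int64(183), np.int64(36)) 169 [94.  14.8]
(np.int64(369), np.int64(36)) 167 [ 96.4 -14.1]
(np.int64(119), np.int64(39)) 167 [92.8 24.8]
(np.int64(390), np.int64(46)) 167 [ 95.  -17.4]
(np.int64(0), np.int64(52)) 168 [89.2 43.2]
(np.int64(293), np.int64(54)) 168 [92.5 -2.4]
(np.int64(88), np.int64(56)) 167 [89.6 29.5]
(np.int64(137), np.int64(59)) 167 [89.8 21.8]
(np.int64(329), np.int64(64)) 166 [91.4 -8.1]
(np.int64(64), np.int64(70)) 167 [87.1 33.1]
(np.int64(168), np.int64(75)) 168 [87.6 16.9]
(np.int64(278), np.int64(77)) 169 [88.6 -0.3]
(np.int64(197), np.int64(83)) 168 [86.7 12.3]
(np.int64(407), np.int64(84)) 169 [ 89.1 -20.4]
(np.int64(103), np.int64(85)) 169 [85.2 2
[... 3089 characters left out ...]
64(1125)) 120 [-76.6  -1.2]
(np.int64(230), np.int64(1157)) 117 [-81.6  -1. ]
(np.int64(54), np.int64(1167)) 120 [-85.3  25.8]
(np.int64(50), np.int64(1218)) 115 [-93.2  26. ]
(np.int64(226), np.int64(1222)) 114 [-91.6  -0.8]
(np.int64(48), np.int64(1257)) 117 [-99.2  26. ]
(np.int64(223), np.int64(1259)) 116 [-97.3  -0.6]
(np.int64(223), np.int64(1292)) 118 [-102.4   -0.9]
(np.int64(0), np.int64(1304)) 104 [-107.    32.9]
(np.int64(300), np.int64(1332)) 107 [-107.5  -12.9]
(np.int64(352), np.int64(1337)) 103 [-107.6  -20.8]
(np.int64(431), np.int64(1339)) 111 [-106.9  -32.8][ WARN:0@0.867] global loadsave.cpp:1063 imwrite_ Unsupported depth image for selected encoder is fallbacked to CV_8U.
```

View pics/ss.png

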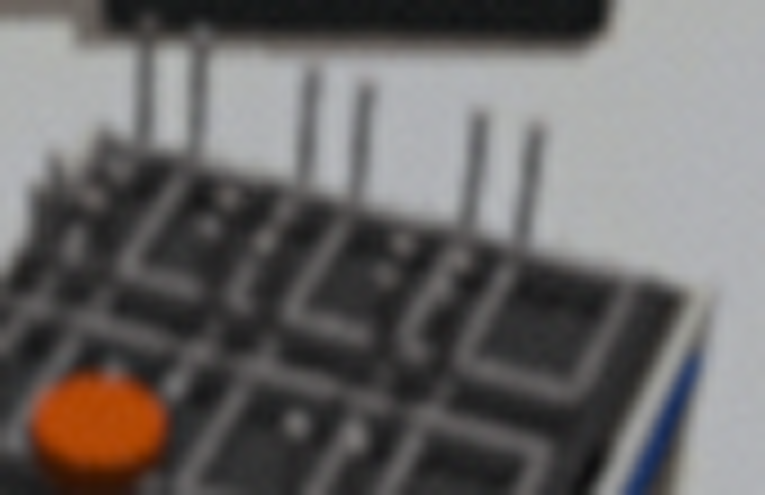

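```bash
sed -i 's/^O=np.array.*/O=np.array([.561,-.233]); YAW=np.radians(-4.8); SZ=.134/' h.py; python3 - <<'E'
from h import *
for dz in (.055,.03,.005,0): print(dz,delta(*place_t(2,50,-1,dz,.010)))
E
```

```text
0.055 (array([ 0.0042,  0.009 , -0.0002]), array([0.0015, 0.001 , 0.001 ]))
0.03 (array([ 0.0424,  0.0412, -0.0002]), array([0.0015, 0.001 , 0.001 ]))
0.005 (array([ 0.0806,  0.0735, -0.0002]), array([0.0015, 0.001 , 0.001 ]))
0 (array([ 0.0882,  0.0799, -0.0002]), array([0.0015, 0.001 , 0.001 ]))
```

```bash
python3 -m crank '[[0.004,0.009,0,0.001,0.001,0.001,-1],[0.02,0.022,0,0.001,0.001,0.001,-1],[0.042,0.041,0,0.001,0.001,0.001,-1],[0.06,0.056,0,0.001,0.001,0.001,-1],[0.06,0.056,0,0.001,0.001,0.001,-1]]' 35; python3 - <<'E'
from h import *
o=log(); print(held(o)[0].round(4),slot(2).round(4))
print(delta(*place_t(2,50,-1,0,.010)))
T,S=vision.camera("top"),vision.camera("side")
cv2.imwrite("pics/s7.png",cv2.resize(S[85:145,270:345],None,fx=9,fy=9,interpolation=cv2.INTER_CUBIC))
cv2.imwrite("pics/t7.png",cv2.resize(T[160:210,385:455],None,fx=10,fy=10,interpolation=cv2.INTER_CUBIC))
E
```

```text
time: 11.45
position: [0.5882, -0.28, 0.1469]
tool_rot: [-0.325, -0.63, 0.652, -0.27]
ft_force: [-0.3, -0.2, -0.4]
grip_width: 0.0191
[ 0.5943 -0.2805  0.1501] [ 0.5951 -0.281   0.134 ]
(array([0.0235, 0.022 , 0.001 ]), array([ 0.0009, -0.0009,  0.001 ]))
```

View pics/s7.png

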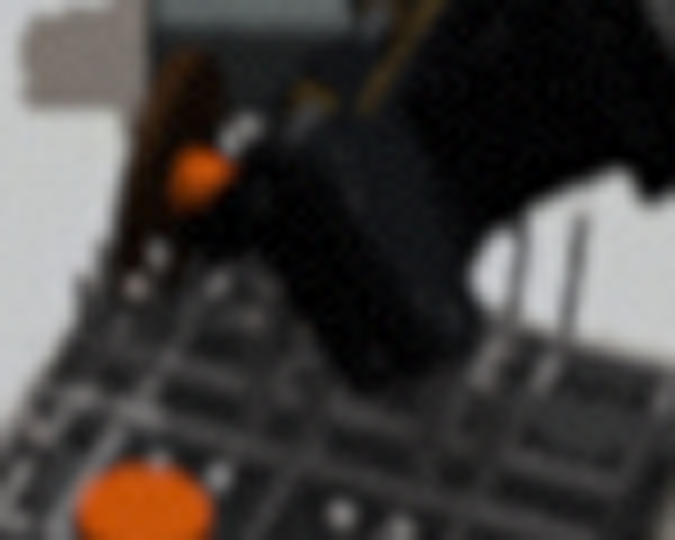

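View pics/t7.png

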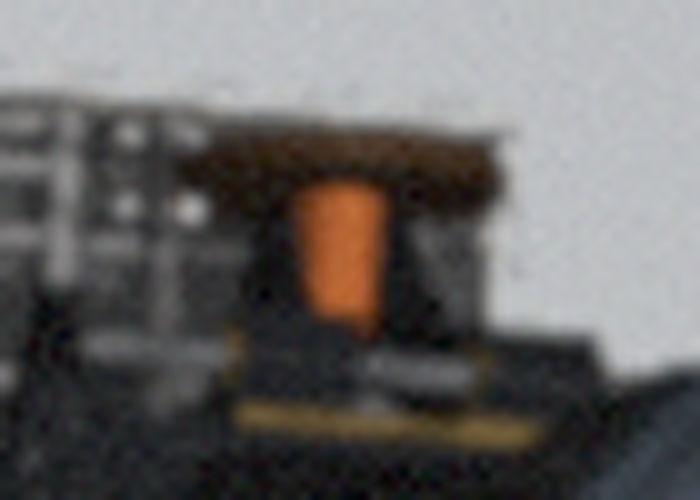

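```bash
python3 -m crank '[[0.008,0.007,0.001,0.001,-0.001,0.001,-1],[0.016,0.014,0.001,0.001,-0.001,0.001,-1],[0.02,0.018,0.001,0.001,-0.001,0.001,-1],[0.023,0.022,0.001,0.001,-0.001,0.001,-1],[0.023,0.022,0.001,0.001,-0.001,0.001,-1]]' 35; python3 - <<'E'
from h import *
o=log(); print(held(o)[0].round(4),slot(2).round(4)); print(o["ft_force"].round(2))
E
```

```text
time: 12.18
position: [0.5894, -0.281, 0.1317]
tool_rot: [-0.326, -0.627, 0.653, -0.272]
ft_force: [0.6, -0.1, -0.8]
grip_width: 0.0193
[ 0.5955 -0.2815  0.1349] [ 0.5951 -0.281   0.134 ]
[ 0.6  -0.06 -0.79]
```

```bash
python3 -m crank '[[0.002,0.0016,0,0,0,0,-1],[0.004,0.003,0,0,0,0,-1],[0.005,0.004,0,0,0,0,-1],[0.005,0.004,0,0,0,0,-1]]' 35; python3 - <<'E'
from h import *
o=log(); print(held(o)[0].round(4),slot(2).round(4)); print(o["ft_force"].round(2))
E
```

```text
time: 12.68
position: [0.5895, -0.2811, 0.1304]
tool_rot: [-0.327, -0.626, 0.653, -0.273]
ft_force: [-5.7, 0.3, 8.9]
grip_width: 0.0193
[ 0.5956 -0.2816  0.1336] [ 0.5951 -0.281   0.134 ]
[-5.7   0.3   8.92]
```

```bash
python3 -m crank '[[-0.002,-0.002,0,0,0,0,-0.8],[-0.002,-0.002,0,0,0,0,-0.5],[-0.002,-0.002,0,0,0,0,-0.3],[-0.002,-0.002,0,0,0,0,-0.3],[-0.002,-0.002,0,0,0,0,-0.3]]' 35; python3 - <<'E'
from h import *
o=log(); print(o["ft_force"].round(2))
T,S=vision.camera("top"),vision.camera("side")
cv2.imwrite("pics/s8.png",cv2.resize(S[85:145,270:345],None,fx=9,fy=9,interpolation=cv2.INTER_CUBIC))
cv2.imwrite("pics/t8.png",cv2.resize(T[160:210,385:455],None,fx=10,fy=10,interpolation=cv2.INTER_CUBIC))
E
```

```text
time: 13.3
position: [0.589, -0.2806, 0.1296]
tool_rot: [-0.325, -0.627, 0.653, -0.272]
ft_force: [0.2, 0.0, 0.3]
grip_width: 0.03
[0.2  0.02 0.27]
```

View pics/s8.png

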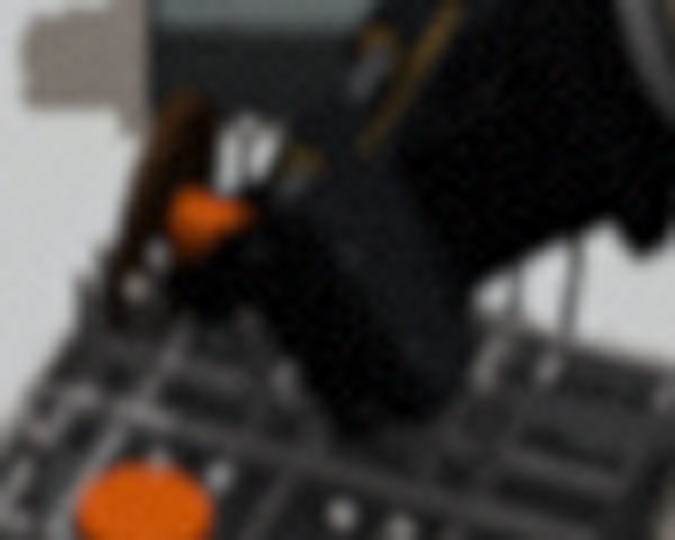

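View pics/t8.png

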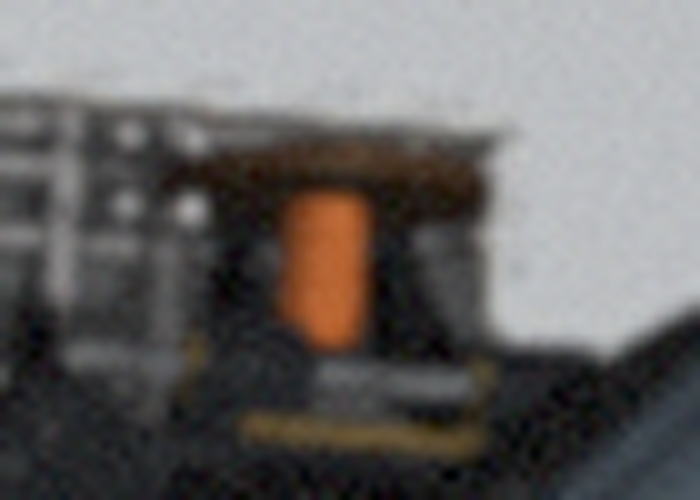

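```bash
python3 -m crank '[[0,-0.02,0,0,0,0,-0.3],[0,-0.05,0,0,0,0,-0.3],[0,-0.1,0,0,0,0,-0.3],[-0.03,-0.16,0,0,0,0,-0.3],[-0.08,-0.22,0,0,0,0,-0.3],[-0.14,-0.27,-0.05,0,0,0,0.1],[-0.18,-0.3,-0.1,0,0,0,0.1],[-0.2,-0.3,-0.2,0,0,0,0.1]]' 35; python3 - <<'E'
from h import *
o=log(); print(o["ft_force"].round(2))
T,S=vision.camera("top"),vision.camera("side")
cv2.imwrite("pics/S9.png",S);cv2.imwrite("pics/T9.png",T)
cv2.imwrite("pics/s9.png",cv2.resize(S[80:140,270:350],None,fx=9,fy=9,interpolation=cv2.INTER_CUBIC))
cv2.imwrite("pics/t9.png",cv2.resize(T[160:210,385:455],None,fx=10,fy=10,interpolation=cv2.INTER_CUBIC))
for c,a,b in orange(T): print(c,plane("top",*c,.042)[:2].round(4))
E
```

```text
time: 14.4
position: [0.5466, -0.1779, 0.3057]
tool_rot: [-0.327, -0.625, 0.654, -0.273]
ft_force: [0.3, -0.0, -0.3]
grip_width: 0.0461
[ 0.34 -0.   -0.31]
[321.5, 136.4] [ 0.7525 -0.0505]
[276.4, 148.5] [0.7181 0.0745]
[302.9, 180.4] [0.6281 0.0016]
[417.2, 186.8] [ 0.6105 -0.3094]
[352.4, 192.7] [ 0.594  -0.1331]
[195.9, 199.9] [0.5738 0.294 ]
[146.7, 229.5] [0.4923 0.4256]
[196.3, 243.7] [0.4541 0.2896]
[243.1, 253.3] [0.4286 0.1628]
```

View pics/s9.png

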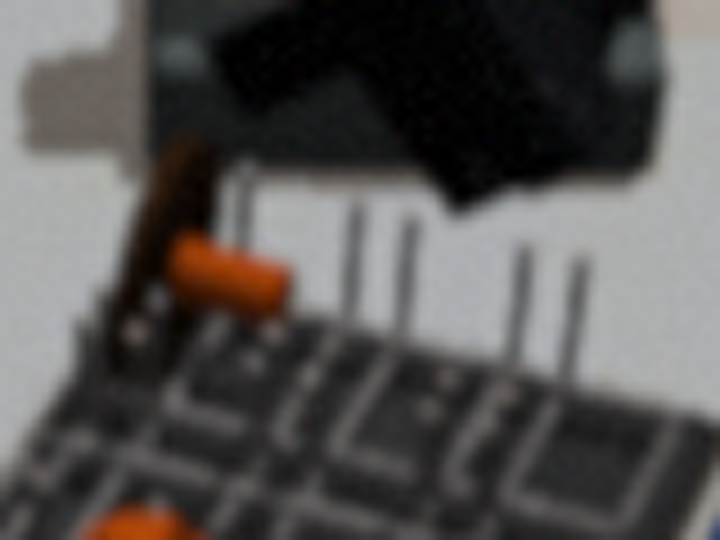

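View pics/t9.png

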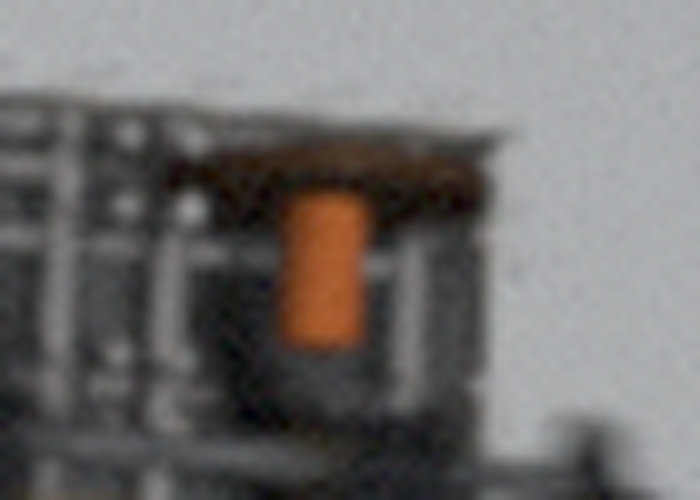

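```bash
python3 - <<'E'
from h import *
print(tri(ray("top",190,107),ray("side",93,272)),tri(ray("top",116,106),ray("side",40,365)))
print(plane("top",190,107,.1),plane("top",190,107,0.))
x,_=fitkin(6)
for yaw in (27,10,-5):
    p,M=pick_t((.574,.294),yaw,50,-1,0); print(yaw,p-.243*M[:,1],ik(p,M,[.3,1,1.1,0,1.7,1.4],x)[0].round(2))
E
python3 -c "
import cv2
a=cv2.imread('pics/side0.png')[230:420,0:220];cv2.imwrite('pics/c1.png',cv2.resize(a,None,fx=3,fy=3))
a=cv2.imread('pics/top0.png')[0:200,90:340];cv2.imwrite('pics/c2.png',cv2.resize(a,None,fx=3,fy=3))"
```

```text
(array([0.83794317, 0.31712848, 0.07899821]), np.float64(0.028420194074844106)) (array([0.82594173, 0.51146641, 0.08154537]), np.float64(0.00136179428616483))
[0.81623304 0.30516119 0.1       ] [0.85437409 0.32732438 0.        ]
27 [0.71030925 0.36345303 0.21331858] [ 0.32  1.18  0.9  -0.1   1.76  1.44]
10 [0.72465929 0.3205653  0.21331858] [0.26 1.17 0.93 0.06 1.74 1.65]
-5 [0.7264013  0.28066661 0.21331858] [0.21 1.14 1.   0.19 1.68 1.82]
```

View pics/c1.png

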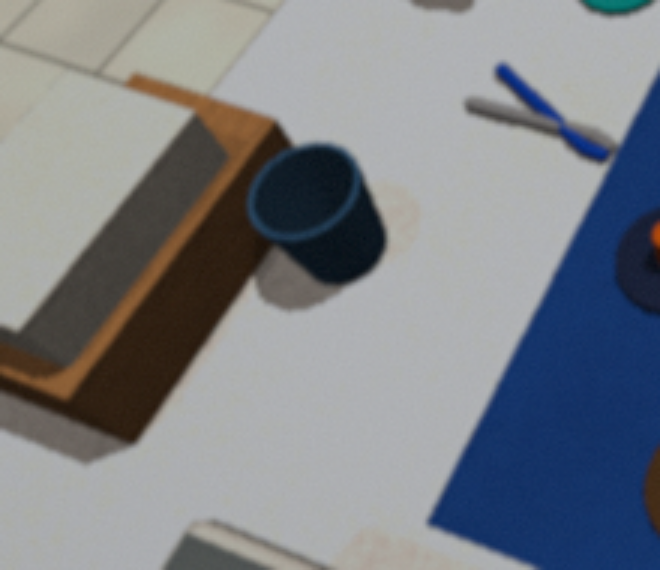

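View pics/c2.png

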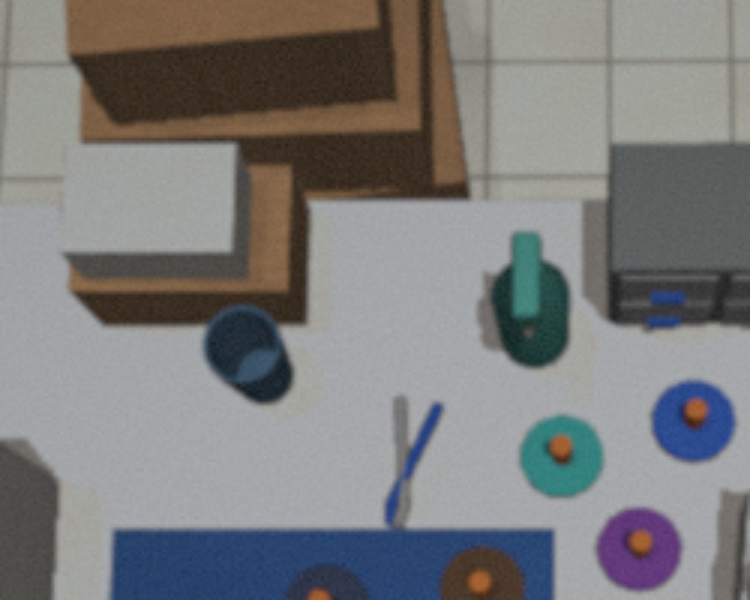

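```bash
python3 - <<'E'
from h import *
x,_=fitkin(6);o=robot.get_obs()
a=gpose([.52,.06,.30],0,0,-1);print(delta(*a),ik(*a,[-.1,.3,1.6,0.3,1.2,1.1],x)[0].round(2),o["q"].round(2))
E
```

```text
(array([ 0.0686, -0.0549, -0.4564]), array([-0.0109, -0.0227, -0.2781])) [-0.12  0.36  1.6  -0.    1.19  1.45] [-0.76  0.24  2.1   1.48  0.51 -0.38]
```

```bash
python3 -m crank '[[0.007,-0.006,-0.045,-0.001,-0.002,-0.025,0.1],[0.014,-0.012,-0.1,-0.002,-0.005,-0.055,0.1],[0.021,-0.017,-0.15,-0.003,-0.007,-0.09,0.1],[0.03,-0.024,-0.2,-0.005,-0.01,-0.125,0.1],[0.038,-0.03,-0.26,-0.006,-0.013,-0.16,0.1],[0.046,-0.037,-0.32,-0.007,-0.016,-0.2,0.1],[0.054,-0.044,-0.38,-0.009,-0.019,-0.24,0.1],[0.069,-0.055,-0.456,-0.011,-0.023,-0.278,0.1]]' 35; python3 - <<'E'
from h import *
o=log(); print(o["q"].round(2)); print(delta(*pick_t((.574,.294),5,50,-1,.1)))
S,T=vision.camera("side"),vision.camera("top")
for c,a,b in orange(T): print("top",c,plane("top",*c,.042)[:2].round(4))
for c,a,b in orange(S): print("side",c,plane("side",*c,.042)[:2].round(4))
E
```

```text
time: 15.5
position: [0.5227, 0.0541, 0.2944]
tool_rot: [-0.001, -0.706, 0.708, 0.004]
ft_force: [1.0, 0.3, 0.1]
grip_width: 0.0476
[-0.11  0.33  1.61 -0.    1.21  1.47]
(array([-0.0937,  0.333 , -0.4807]), array([ 0.0098, -0.0292, -0.221 ]))
top [321.5, 136.5] [ 0.7522 -0.0505]
top [276.4, 147.2] [0.7218 0.0745]
top [417.2, 186.7] [ 0.6107 -0.3094]
top [352.9, 194.1] [ 0.5902 -0.1344]
top [195.9, 199.9] [0.5738 0.294 ]
top [146.6, 229.5] [0.4923 0.4259]
top [196.3, 243.5] [0.4546 0.2896]
side [445.3, 81.5] [ 0.1772 -0.7397]
side [212.6, 175.3] [ 0.7561 -0.0521]
side [248.5, 200.0] [ 6.315e-01 -3.000e-04]
side [204.2, 212.2] [0.7215 0.073 ]
side [55.4, 304.1] [0.9065 0.3962]
side [306.7, 274.5] [0.4315 0.1615]
side [343.1, 318.8] [0.3342 0.2363]
side [221.8, 307.8] [0.5764 0.2932]
side [277.7, 323.5] [0.4565 0.2882]
side [234.1, 385.1] [0.4947 0.4234]
```

```bash
python3 -m crank '[[-0.01,0.02,-0.06,0.001,-0.003,-0.025,0.1],[-0.02,0.05,-0.12,0.002,-0.006,-0.05,0.1],[-0.03,0.09,-0.18,0.004,-0.009,-0.08,0.1],[-0.04,0.13,-0.24,0.005,-0.013,-0.11,0.1],[-0.05,0.17,-0.3,0.006,-0.017,-0.14,0.1],[-0.065,0.22,-0.36,0.008,-0.022,-0.17,0.1],[-0.08,0.28,-0.42,0.009,-0.026,-0.2,0.1],[-0.094,0.333,-0.48,0.01,-0.029,-0.221,0.1],[-0.094,0.333,-0.48,0.01,-0.029,-0.221,0.1]]' 35; python3 - <<'E'
from h import *
o=log(); print(o["q"].round(2)); print(delta(*pick_t((.575,.2935),5,50,-1,0)))
o=robot.get_obs(); W=vision.camera("wrist")
for c,a,b in orange(W,amin=150): print(c,a,b,plane("wrist",*c,.042,o)[:2].round(4))
cv2.imwrite("pics/w10.png",W)
E
```

```text
time: 16.73
position: [0.5693, 0.2931, 0.1213]
tool_rot: [0.273, -0.652, 0.674, 0.214]
ft_force: [-0.1, -1.0, -0.4]
grip_width: 0.0482
[0.25 0.99 0.97 0.11 1.88 1.73]
(array([-0.1257,  0.1403, -0.    ]), array([-0.0005,  0.0001,  0.0018]))
[270.8, 164.5] 383 [258, 156, 27, 18] [0.5706 0.293 ]
[116.5, 217.1] 185 [106, 212, 23, 11] [0.4868 0.4271]
```

View pics/w10.png

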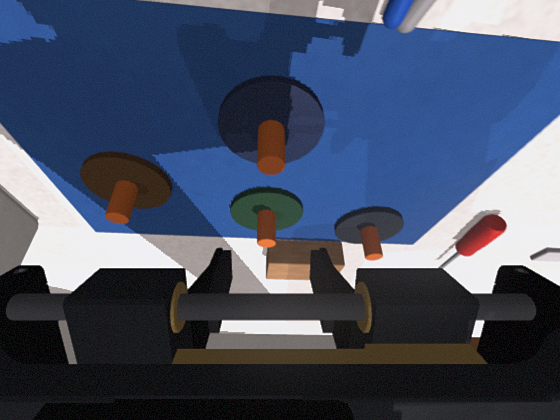

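```bash
python3 -m crank '[[-0.025,0.028,0,0,0,0.001,0.1],[-0.05,0.056,0,0,0,0.001,0.1],[-0.08,0.089,0,0,0,0.002,0.1],[-0.105,0.117,0,0,0,0.002,0.1],[-0.125,0.139,0,0,0,0.002,0.1],[-0.125,0.139,0,0,0,0.002,0.1],[-0.125,0.139,0,0,0,0.002,-0.6],[-0.125,0.139,0,0,0,0.002,-1],[-0.125,0.139,0,0,0,0.002,-1],[-0.125,0.139,0,0,0,0.002,-1]]' 35; python3 - <<'E'
from h import *
o=log(); x,_=fitkin(6); print(o["q"].round(2)); print(delta(*pick_t((.575,.2935),5,50,-1,0)),"lift",delta(o["position"]+[0,0,.15],R.from_quat(o["tool_rot"]).as_matrix())[0])
M=R.from_quat(o["tool_rot"]).as_matrix(); print("grasp h",o["position"]-.005*M[:,1], M[:,1])
print(delta(*gpose([.50,.10,.30],0,0,-1)))
E
```

```text
time: 18.02
position: [0.5749, 0.2942, 0.0341]
tool_rot: [0.268, -0.655, 0.675, 0.209]
ft_force: [0.5, -0.2, 1.0]
grip_width: 0.0189
[0.25 1.09 0.97 0.11 1.76 1.72]
(array([-0.0039,  0.0147,  0.0014]), array([-0.    ,  0.0004, -0.0032])) lift [ 1.905e-01 -2.317e-01 -2.000e-04]
grasp h [0.57804811 0.29449328 0.03791569] [-0.63267146 -0.05549329 -0.77242949]
(array([ 0.4733, -0.2868,  0.3733]), array([-0.0095,  0.0271,  0.2189]))
```

```bash
python3 -m crank '[[0,0,0,0,0,0,-0.4],[0,0,0,0,0,0,-0.4],[-0.004,0.006,0,0,0,-0.001,-0.4],[-0.006,0.01,0,0,0,-0.002,-0.4],[-0.006,0.01,0,0,0,-0.002,-0.4],[-0.006,0.01,0,0,0,-0.002,-1],[-0.006,0.01,0,0,0,-0.002,-1],[-0.006,0.01,0,0,0,-0.002,-1]]' 35; python3 - <<'E'
from h import *
o=log(); 
M=R.from_quat(o["tool_rot"]).as_matrix(); print("grasp h",o["position"]-.005*M[:,1], M[:,1])
print(delta(*gpose([.50,.10,.30],0,0,-1)))
E
```

```text
time: 19.02
position: [0.5738, 0.2941, 0.0277]
tool_rot: [0.27, -0.654, 0.675, 0.211]
ft_force: [1.4, -0.9, -0.9]
grip_width: 0.0193
grasp h [0.57699736 0.29440033 0.03153777] [-0.6379009  -0.05593907 -0.76808415]
(array([ 0.4817, -0.2947,  0.3733]), array([-0.0096,  0.0271,  0.2211]))
```

```bash
python3 -m crank '[[0.03,-0.036,0,0,0,0,-1],[0.08,-0.095,0,0,0,0,-1],[0.13,-0.155,0.01,0,0,0,-1],[0.19,-0.23,0.04,0,0,0.01,-1],[0.24,-0.25,0.09,-0.001,0.004,0.04,-1],[0.29,-0.26,0.15,-0.003,0.008,0.08,-1],[0.34,-0.27,0.21,-0.005,0.013,0.12,-1],[0.39,-0.28,0.27,-0.007,0.018,0.16,-1],[0.44,-0.29,0.33,-0.009,0.023,0.19,-1],[0.48,-0.295,0.373,-0.01,0.027,0.221,-1]]' 35; python3 - <<'E'
from h import *
o=log(); print(o["q"].round(2)); print(delta(*place_t(4,50,-1,.10,.0085)))
E
```

```text
time: 20.27
position: [0.5001, 0.0991, 0.2975]
tool_rot: [0.003, 0.707, -0.707, 0.001]
ft_force: [-0.4, 0.1, -0.8]
grip_width: 0.0193
[-0.02  0.3   1.64  0.    1.2   1.55]
(array([-0.0695,  0.1331,  0.7501]), array([0.0118, 0.0243, 0.2758]))
```

```bash
python3 -m crank '[[-0.006,0,0.05,0.001,0.002,0.02,-1],[-0.013,0,0.13,0.002,0.004,0.045,-1],[-0.02,0,0.21,0.003,0.007,0.075,-1],[-0.028,0,0.29,0.005,0.01,0.105,-1],[-0.036,0.02,0.37,0.006,0.013,0.135,-1],[-0.044,0.04,0.45,0.007,0.015,0.165,-1],[-0.052,0.07,0.53,0.009,0.018,0.195,-1],[-0.06,0.1,0.61,0.01,0.021,0.225,-1],[-0.065,0.12,0.69,0.011,0.023,0.25,-1],[-0.07,0.133,0.75,0.012,0.024,0.276,-1]]' 35; python3 -m crank '[[0,0,0,0,0,0,-1],[0,0,0,0,0,0,-1]]'; python3 - <<'E'
from h import *
o=log(); print(o["q"].round(2))
for dz in (.05,.02,0):print(delta(*place_t(4,50,-1,dz,.0085)))
E
```

```text
time: 21.52
position: [0.536, -0.2125, 0.2398]
tool_rot: [0.287, 0.657, -0.651, 0.25]
ft_force: [0.3, 0.1, -1.8]
grip_width: 0.0195
time: 21.78
position: [0.5355, -0.2111, 0.2389]
tool_rot: [0.286, 0.659, -0.651, 0.248]
ft_force: [-0.2, -0.0, -0.0]
grip_width: 0.0191
[-0.85  0.37  2.08  1.39  0.55 -0.41]
(array([0.0752, 0.0833, 0.133 ]), array([0.0155, 0.0011, 0.032 ]))
(array([0.1171, 0.1262, 0.1348]), array([0.0155, 0.0011, 0.032 ]))
(array([0.145 , 0.1549, 0.136 ]), array([0.0155, 0.0011, 0.032 ]))
```

```bash
python3 -m crank '[[0.002,0.003,0.04,0.004,0,0.008,-1],[0.003,0.006,0.08,0.008,0,0.016,-1],[0.005,0.012,0.131,0.0155,0.001,0.032,-1],[0.025,0.03,0.132,0.0155,0.001,0.032,-1],[0.05,0.057,0.132,0.0155,0.001,0.032,-1],[0.068,0.076,0.133,0.0155,0.001,0.032,-1],[0.068,0.076,0.133,0.0155,0.001,0.032,-1],[0.068,0.076,0.133,0.0155,0.001,0.032,-1]]'; python3 - <<'E'
from h import *
o=log(); print(o["q"].round(2),held(o,40,.0085),slot(4))
for dz in (.05,.02,0):print(delta(*place_t(4,50,-1,dz,.0085)))
T,S=vision.camera("top"),vision.camera("side")
cv2.imwrite("pics/s11.png",cv2.resize(S[80:150,270:350],None,fx=8,fy=8,interpolation=cv2.INTER_CUBIC))
cv2.imwrite("pics/t11.png",cv2.resize(T[160:220,385:455],None,fx=9,fy=9,interpolation=cv2.INTER_CUBIC))
E
```

```text
time: 22.78
position: [0.5351, -0.2761, 0.1859]
tool_rot: [-0.325, -0.627, 0.653, -0.272]
ft_force: [-0.2, 0.3, -0.4]
grip_width: 0.0194
[-0.97  0.56  2.11  1.8   0.65 -0.95] (array([ 0.53970989, -0.27644222,  0.18912442]), array([-9.96552315e-01,  8.29658781e-02, -3.83867427e-04])) [ 0.53929763 -0.27633598  0.134     ]
(array([ 0.0084,  0.0059, -0.0002]), array([-0.0001,  0.0004, -0.0001]))
(array([ 0.0544,  0.0445, -0.0002]), array([-0.0001,  0.0004, -0.0001]))
(array([ 0.085 ,  0.0702, -0.0003]), array([-0.0001,  0.0004, -0.0001]))
```

View pics/s11.png

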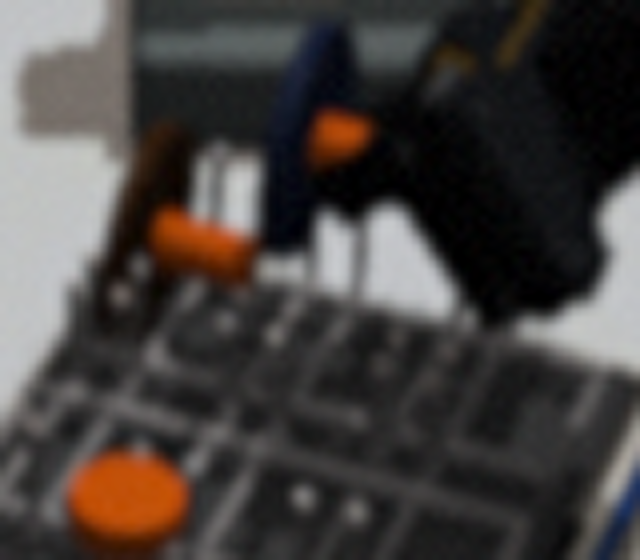

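View pics/t11.png

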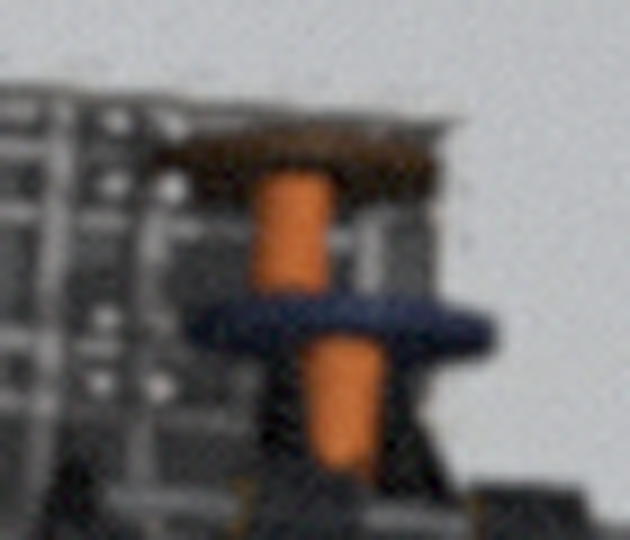

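```bash
python3 -m crank '[[0.015,0.012,0,0,0,0,-1],[0.03,0.025,0,0,0,0,-1],[0.045,0.037,0,0,0,0,-1],[0.06,0.05,0,0,0,0,-1],[0.072,0.06,0,0,0,0,-1],[0.08,0.066,0,0,0,0,-1],[0.083,0.069,0,0,0,0,-1],[0.083,0.069,0,0,0,0,-1]]'; python3 - <<'E'
from h import *
o=log(); print(held(o,40,.0085)[0].round(4),slot(4).round(4),o["ft_force"].round(1))
E
```

```text
time: 23.88
position: [0.5344, -0.2763, 0.1317]
tool_rot: [-0.326, -0.627, 0.653, -0.272]
ft_force: [-1.3, 1.9, 4.4]
grip_width: 0.0192
[ 0.5391 -0.2767  0.135 ] [ 0.5393 -0.2763  0.134 ] [-1.3  1.9  4.4]
```

```bash
python3 -m crank '[[0,0,0,0,0,0,-0.7],[0,0,0,0,0,0,-0.3],[0,0,0,0,0,0,-0.3],[0,0,0,0,0,0,-0.3],[0,-0.02,0,0,0,0,-0.3],[0,-0.05,0,0,0,0,-0.3],[0,-0.1,0,0,0,0,-0.3],[-0.03,-0.16,0,0,0,0,-0.3],[-0.09,-0.22,-0.04,0,0,0,0],[-0.15,-0.27,-0.1,0,0,0,0.1]]' 35; python3 - <<'E'
from h import *
o=log(); print(o["ft_force"].round(2),o["q"].round(2))
print(delta(*gpose([.50,.10,.30],0,0,-1)))
T,S=vision.camera("top"),vision.camera("side")
cv2.imwrite("pics/s12.png",cv2.resize(S[80:150,270:350],None,fx=8,fy=8,interpolation=cv2.INTER_CUBIC))
for c,a,b in orange(T): print(c,plane("top",*c,.042)[:2].round(4))
E
```

```text
time: 25.12
position: [0.4822, -0.2225, 0.2764]
tool_rot: [-0.326, -0.627, 0.654, -0.27]
ft_force: [0.7, 0.3, 0.7]
grip_width: 0.043
[0.67 0.32 0.67] [-1.01  0.27  2.2   1.51  0.65 -0.62]
(array([-0.0148, -0.0404, -0.6455]), array([-0.0123, -0.0262, -0.2772]))
[321.5, 136.5] [ 0.7522 -0.0505]
[276.5, 148.9] [0.7169 0.0742]
[302.9, 180.4] [0.6281 0.0016]
[417.1, 186.8] [ 0.6105 -0.3091]
[352.9, 194.1] [ 0.5902 -0.1344]
[415.5, 210.7] [ 0.5447 -0.3024]
[146.7, 229.6] [0.492  0.4256]
[197.0, 243.9] [0.4536 0.2877]
[242.9, 253.5] [0.4281 0.1633]
```

View pics/s12.png

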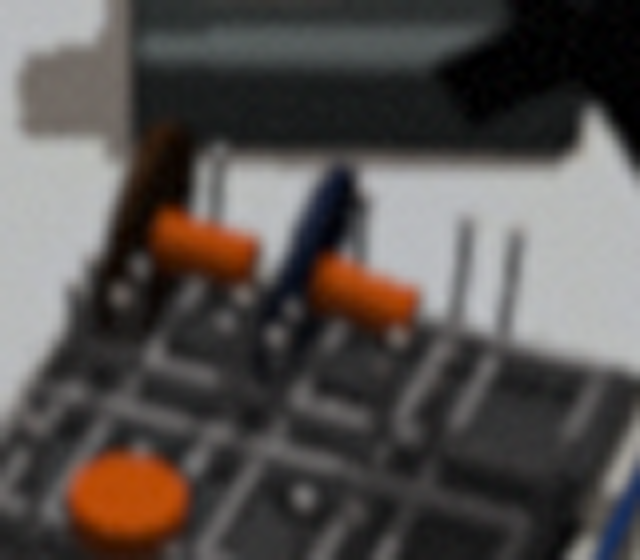

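```bash
python3 - <<'E'
from h import *
x,_=fitkin(6)
for v,yaws in (((.4925,.4245),(-30,-15,0)),((.454,.288),(0,15,30)),((.429,.163),(0,15,30))):
  for y in yaws:
    for dz in (.1,0):
      p,M=pick_t(v,y,50,-1,dz); print(y,dz,(p-.243*M[:,1]).round(3),ik(p,M,[.3,1,1.1,0,1.7,1.4],x))
E
```

```text
-30 0.1 [0.625 0.348 0.313] (array([0.33530815, 0.89229188, 1.25518481, 0.50948328, 1.50506955,
       2.26017439]), np.float64(1.5033360399170887e-13))
-30 0 [0.625 0.348 0.213] (array([0.33530815, 1.01076576, 1.31372812, 0.52206653, 1.35097958,
       2.17205707]), np.float64(6.591949208711867e-16))
-15 0.1 [0.64  0.385 0.313] (array([0.37620425, 0.94759444, 1.11862212, 0.39456071, 1.66100216,
       2.12483185]), np.float64(6.738199997968763e-10))
-15 0 [0.64  0.385 0.213] (array([0.37620425, 1.05844453, 1.18016677, 0.3938577 , 1.50177189,
       2.058685  ]), np.float64(1.0760281554667017e-11))
0 0.1 [0.645 0.424 0.313] (array([0.42248068, 0.99686123, 0.99725367, 0.27356734, 1.79244521,
       1.96406152]), np.float64(1.6958656701149266e-13))
0 0 [0.645 0.424 0.213] (array([0.42248068, 1.101389  , 1.06276337, 0.26716572, 1.62855572,
       1.91825152]), np.float64(6.38378239159465e-15))
0 0.1 [0.607 0.288 0.313] (array([0.25994904, 0.82537022, 1.42141293, 0.16597991, 1.57609285,
       1.77267513]), np.float64(1.6200114860698278e-09))
0 0 [0.607 0.288 0.213] (array([0.25994904, 0
[... 942 characters left out ...]
72466 , 1.24708241,
       1.60919855]), np.float64(7.189126724482797e-10))
15 0.1 [0.577 0.203 0.313] (array([ 0.13719672,  0.74161982,  1.63223305, -0.08044441,  1.46239064,
        1.48386305]), np.float64(4.829470157119431e-14))
15 0 [0.577 0.203 0.213] (array([ 0.13719672,  0.8869302 ,  1.68861846, -0.08396764,  1.26137108,
        1.50076463]), np.float64(4.097963288152151e-10))
30 0.1 [0.561 0.239 0.313] (array([ 0.20269361,  0.74045331,  1.63520136, -0.20591951,  1.44116221,
        1.34846159]), np.float64(1.7416623698807143e-13))
30 0 [0.561 0.239 0.213] (array([ 0.20269361,  0.88602541,  1.69160211, -0.21577925,  1.24363062,
        1.39178931]), np.float64(5.023607571597033e-10))
```

```bash
python3 -m crank '[[0,-0.01,-0.06,-0.001,-0.002,-0.025,0.1],[0,-0.02,-0.14,-0.002,-0.005,-0.06,0.1],[0,-0.025,-0.22,-0.003,-0.007,-0.1,0.1],[-0.005,-0.03,-0.3,-0.005,-0.01,-0.14,0.1],[-0.01,-0.035,-0.38,-0.006,-0.014,-0.18,0.1],[-0.012,-0.038,-0.47,-0.008,-0.018,-0.21,0.1],[-0.014,-0.04,-0.56,-0.01,-0.022,-0.245,0.1],[-0.015,-0.04,-0.645,-0.012,-0.026,-0.277,0.1],[-0.015,-0.04,-0.645,-0.012,-0.026,-0.277,0.1]]' 35; python3 - <<'E'
from h import *
o=log(); print(o["q"].round(2)); 
for y in (-30,-15): print(delta(*pick_t((.4925,.4245),y,50,-1,.1)))
E
```

```text
time: 26.35
position: [0.5015, 0.1029, 0.2935]
tool_rot: [0.003, -0.707, 0.707, -0.002]
ft_force: [-0.4, -1.9, -0.3]
grip_width: 0.0476
[-0.02  0.31  1.64 -0.    1.2   1.55]
(array([ 0.019 ,  0.3324, -0.6468]), array([-0.0591,  0.1617, -0.2167]))
(array([ 0.0196,  0.3324, -0.6453]), array([-0.03  ,  0.0818, -0.2206]))
```

```bash
python3 -m crank '[[0,0.01,-0.06,-0.005,0.015,-0.02,0.1],[0,0.02,-0.14,-0.011,0.03,-0.04,0.1],[0.004,0.04,-0.22,-0.017,0.048,-0.065,0.1],[0.006,0.06,-0.3,-0.024,0.066,-0.09,0.1],[0.01,0.1,-0.38,-0.031,0.085,-0.115,0.1],[0.012,0.15,-0.46,-0.038,0.105,-0.14,0.1],[0.015,0.21,-0.54,-0.046,0.125,-0.17,0.1],[0.017,0.27,-0.6,-0.053,0.145,-0.195,0.1],[0.019,0.332,-0.647,-0.059,0.162,-0.217,0.1],[0.019,0.332,-0.647,-0.059,0.162,-0.217,0.1]]' 35; python3 -m crank '[[0,0,0,0,0,0,0.1],[0,0,0,0,0,0,0.1]]'; python3 - <<'E'
from h import *
o=log(); print(o["q"].round(2)); print(delta(*pick_t((.4925,.4245),-30,50,-1,0)))
o=robot.get_obs(); W=vision.camera("wrist")
for c,a,b in orange(W,amin=150): print(c,a,b,plane("wrist",*c,.042,o)[:2].round(4))
cv2.imwrite("pics/w13.png",W)
E
```

```text
time: 27.6
position: [0.4879, 0.4221, 0.1228]
tool_rot: [-0.062, 0.702, -0.579, -0.41]
ft_force: [-0.9, -0.1, -0.4]
grip_width: 0.0481
time: 27.85
position: [0.4911, 0.4231, 0.1295]
tool_rot: [-0.059, 0.706, -0.578, -0.406]
ft_force: [-0.4, -0.1, 0.6]
grip_width: 0.0479
[0.31 0.86 1.26 0.5  1.53 2.26]
(array([-0.1269,  0.1607, -0.0031]), array([ 0.0017, -0.0007, -0.001 ]))
[490.8, 121.0] 621 [473, 108, 37, 26] [0.4504 0.2862]
[268.7, 160.4] 382 [256, 151, 27, 19] [0.4897 0.4259]
```

View pics/w13.png

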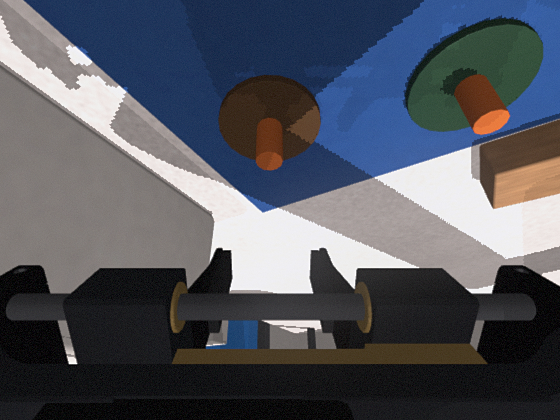

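```bash
python3 -m crank '[[-0.02,0.026,-0.002,0.001,0,0,0.1],[-0.045,0.057,-0.003,0.001,0,0,0.1],[-0.07,0.089,-0.003,0.002,-0.001,-0.001,0.1],[-0.095,0.12,-0.003,0.002,-0.001,-0.001,0.1],[-0.115,0.146,-0.003,0.002,-0.001,-0.001,0.1],[-0.127,0.16,-0.003,0.002,-0.001,-0.001,0.1],[-0.127,0.16,-0.003,0.002,-0.001,-0.001,0.1],[-0.127,0.16,-0.003,0.002,-0.001,-0.001,-0.6],[-0.127,0.16,-0.003,0.002,-0.001,-0.001,-1],[-0.127,0.16,-0.003,0.002,-0.001,-0.001,-1]]' 35; python3 -m crank '[[0,0,0,0,0,0,-1]]'; python3 - <<'E'
from h import *
o=log(); 
M=R.from_quat(o["tool_rot"]).as_matrix(); print("grasp h",o["position"]-.005*M[:,1], M[:,1])
print("lift",delta(o["position"]+[0,0,.15],M)[0],delta(*gpose([.48,.12,.30],0,0,-1)))
E
```

```text
time: 29.15
position: [0.4889, 0.4264, 0.0256]
tool_rot: [-0.063, 0.704, -0.58, -0.406]
ft_force: [0.8, 0.9, 1.3]
grip_width: 0.0257
time: 29.28
position: [0.4888, 0.4263, 0.0256]
tool_rot: [-0.063, 0.704, -0.58, -0.406]
ft_force: [0.2, 1.0, 2.6]
grip_width: 0.0188
grasp h [0.49158025 0.42472162 0.02942334] [-0.5594873   0.31997793 -0.7645836 ]
lift [ 0.1934 -0.2294  0.0007] (array([ 0.1245, -0.5982,  0.541 ]), array([ 0.0575, -0.1595,  0.218 ]))
```

```bash
python3 -m crank '[[0.03,-0.036,0,0,0,0,-1],[0.08,-0.095,0,0,0,0,-1],[0.13,-0.155,0,0,0,0,-1],[0.17,-0.24,0.06,0.005,-0.015,0.02,-1],[0.18,-0.31,0.14,0.012,-0.035,0.05,-1],[0.17,-0.37,0.22,0.02,-0.06,0.08,-1],[0.16,-0.43,0.3,0.03,-0.085,0.115,-1],[0.15,-0.49,0.38,0.04,-0.11,0.15,-1],[0.135,-0.55,0.46,0.05,-0.135,0.185,-1],[0.125,-0.598,0.54,0.057,-0.16,0.218,-1]]' 35; python3 - <<'E'
from h import *
o=log(); x,_=fitkin(6);print(o["q"].round(2)); print(delta(*place_t(3,50,-1,.10,.0065)))
b=place_t(3,50,-1,.1,.0065); print(ik(*b,[-.8,.4,2.1,1.8,.6,-.8],x))
E
```

```text
time: 30.52
position: [0.4802, 0.1192, 0.2973]
tool_rot: [0.001, 0.707, -0.707, 0.004]
ft_force: [0.1, -0.3, 0.3]
grip_width: 0.019
[0.02 0.27 1.68 0.   1.18 1.58]
(array([-0.125 ,  0.1338,  0.6117]), array([0.0123, 0.0259, 0.2754]))
(array([-0.76098036,  0.34226513,  2.19113111,  1.82098381,  0.51834298,
       -0.76313643]), np.float64(6.497163917984494e-12))
```

```bash
python3 -m crank '[[-0.01,0,0.05,0.001,0.002,0.02,-1],[-0.025,0,0.12,0.002,0.005,0.05,-1],[-0.04,0,0.19,0.004,0.008,0.08,-1],[-0.055,0.01,0.26,0.005,0.011,0.11,-1],[-0.07,0.03,0.33,0.006,0.014,0.14,-1],[-0.085,0.05,0.4,0.007,0.017,0.17,-1],[-0.095,0.07,0.47,0.009,0.02,0.2,-1],[-0.105,0.09,0.53,0.01,0.022,0.23,-1],[-0.117,0.11,0.58,0.011,0.024,0.255,-1],[-0.125,0.134,0.612,0.012,0.026,0.275,-1]]' 35; python3 -m crank '[[0,0,0,0,0,0,-1],[0,0,0,0,0,0,-1]]'; python3 - <<'E'
from h import *
o=log(); print(o["q"].round(2))
for dz in (.1,.06,0):print(delta(*place_t(3,50,-1,dz,.0065)))
E
```

```text
time: 31.78
position: [0.5389, -0.1301, 0.2423]
tool_rot: [0.274, 0.671, -0.645, 0.242]
ft_force: [0.0, 1.5, -1.2]
grip_width: 0.0188
time: 32.02
position: [0.5385, -0.1292, 0.2416]
tool_rot: [0.273, 0.672, -0.645, 0.24]
ft_force: [0.6, -0.4, 0.1]
grip_width: 0.0188
[-0.68  0.33  2.13  1.41  0.46 -0.31]
(array([-0.0002,  0.0215,  0.1151]), array([0.024 , 0.0001, 0.0419]))
(array([0.0538, 0.0804, 0.1193]), array([0.024 , 0.0001, 0.0419]))
(array([0.1348, 0.1687, 0.1255]), array([0.024 , 0.0001, 0.0419]))
```

```bash
python3 -m crank '[[0,0.005,0.03,0.006,0,0.01,-1],[0,0.01,0.06,0.012,0,0.02,-1],[0,0.016,0.09,0.018,0,0.031,-1],[0,0.0215,0.115,0.024,0,0.042,-1],[0.015,0.038,0.116,0.024,0,0.042,-1],[0.035,0.06,0.118,0.024,0,0.042,-1],[0.054,0.08,0.119,0.024,0,0.042,-1],[0.054,0.08,0.119,0.024,0,0.042,-1],[0.054,0.08,0.119,0.024,0,0.042,-1]]'; python3 - <<'E'
from h import *
o=log(); print(o["q"].round(2),held(o,40,.0065),slot(3))
for dz in (.06,.02,0):print(delta(*place_t(3,50,-1,dz,.0065)))
T,S=vision.camera("top"),vision.camera("side")
cv2.imwrite("pics/s14.png",cv2.resize(S[80:160,260:350],None,fx=8,fy=8,interpolation=cv2.INTER_CUBIC))
cv2.imwrite("pics/t14.png",cv2.resize(T[160:220,345:435],None,fx=8,fy=8,interpolation=cv2.INTER_CUBIC))
E
```

```text
time: 33.15
position: [0.5444, -0.1862, 0.191]
tool_rot: [-0.326, -0.628, 0.653, -0.273]
ft_force: [0.0, -0.6, -0.6]
grip_width: 0.0192
[-0.79  0.53  2.21  2.08  0.61 -1.1 ] (array([ 0.5470948 , -0.186462  ,  0.19417256]), array([-0.99656662,  0.08278297, -0.00139471])) [ 0.54682863 -0.18665162  0.134     ]
(array([ 0.0006, -0.0002,  0.0004]), array([ 0.0001,  0.0003, -0.0004]))
(array([0.0619, 0.0512, 0.0004]), array([ 0.0001,  0.0003, -0.0004]))
(array([0.0926, 0.0768, 0.0004]), array([ 0.0001,  0.0003, -0.0004]))
```

View pics/s14.png

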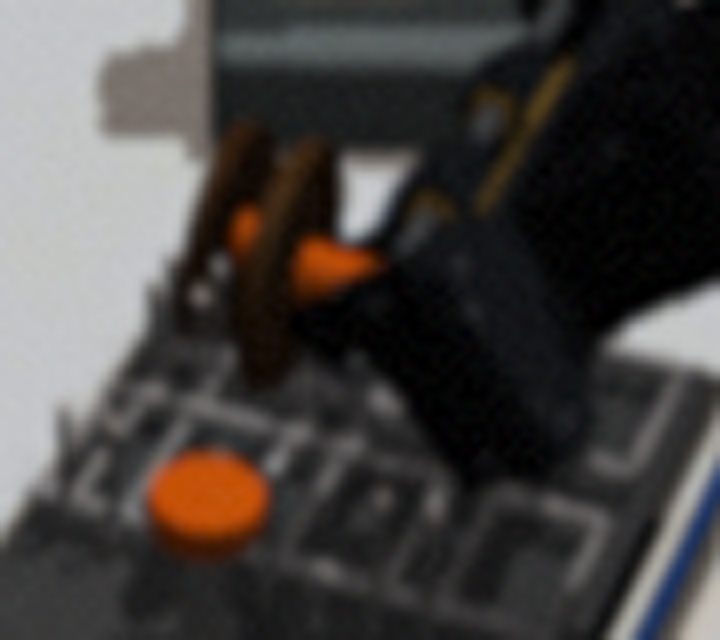

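View pics/t14.png

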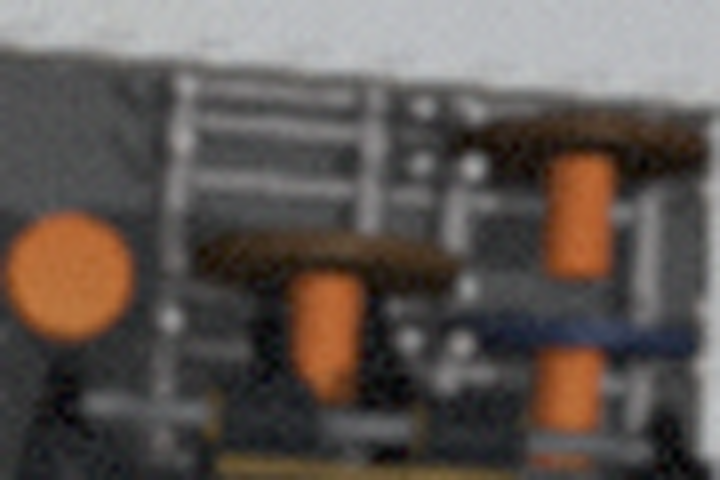

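```bash
python3 -m crank '[[0.015,0.012,0,0,0,0,-1],[0.03,0.025,0,0,0,0,-1],[0.045,0.037,0,0,0,0,-1],[0.06,0.05,0,0,0,0,-1],[0.072,0.06,0,0,0,0,-1],[0.082,0.068,0,0,0,0,-1],[0.089,0.074,0,0,0,0,-1],[0.092,0.076,0,0,0,0,-1],[0.092,0.076,0,0,0,0,-1]]'; python3 - <<'E'
from h import *
o=log(); print(held(o,40,.0065)[0].round(4),slot(3).round(4),o["ft_force"].round(1))
E
```

```text
time: 34.38
position: [0.5433, -0.1866, 0.1302]
tool_rot: [-0.326, -0.628, 0.653, -0.271]
ft_force: [-1.0, -0.1, -1.0]
grip_width: 0.0188
[ 0.546  -0.1868  0.1334] [ 0.5468 -0.1867  0.134 ] [-1.  -0.1 -1. ]
```

```bash
python3 -m crank '[[0.002,0.001,0,0,0,0,-1],[0.003,0.003,0,0,0,0,-1],[0.003,0.003,0,0,0,0,-1]]'; python3 - <<'E'
from h import *
o=log(); print(held(o,40,.0065)[0].round(4),slot(3).round(4),o["ft_force"].round(1))
E
```

```text
time: 34.75
position: [0.5436, -0.1867, 0.1282]
tool_rot: [-0.326, -0.628, 0.653, -0.272]
ft_force: [0.7, 0.6, -1.3]
grip_width: 0.0192
[ 0.5463 -0.1869  0.1314] [ 0.5468 -0.1867  0.134 ] [ 0.7  0.6 -1.3]
```

```bash
python3 -m crank '[[0.002,0.001,0,0,0,0,-1],[0.003,0.003,0,0,0,0,-1],[0.003,0.003,0,0,0,0,-1]]'; python3 - <<'E'
from h import *
o=log(); print(held(o,40,.0065)[0].round(4),slot(3).round(4),o["ft_force"].round(1))
T,S=vision.camera("top"),vision.camera("side")
cv2.imwrite("pics/s15.png",cv2.resize(S[80:160,260:350],None,fx=8,fy=8,interpolation=cv2.INTER_CUBIC))
cv2.imwrite("pics/t15.png",cv2.resize(T[160:220,345:435],None,fx=8,fy=8,interpolation=cv2.INTER_CUBIC))
E
```

```text
time: 35.12
position: [0.5438, -0.1866, 0.1272]
tool_rot: [-0.327, -0.627, 0.653, -0.272]
ft_force: [-5.4, -0.1, 7.1]
grip_width: 0.0189
[ 0.5464 -0.1869  0.1304] [ 0.5468 -0.1867  0.134 ] [-5.4 -0.1  7.1]
```

View pics/s15.png

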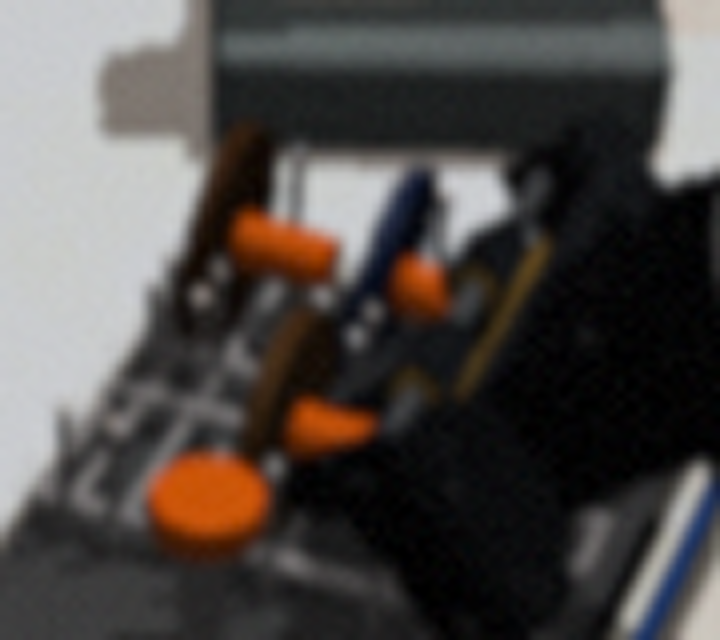

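View pics/t15.png

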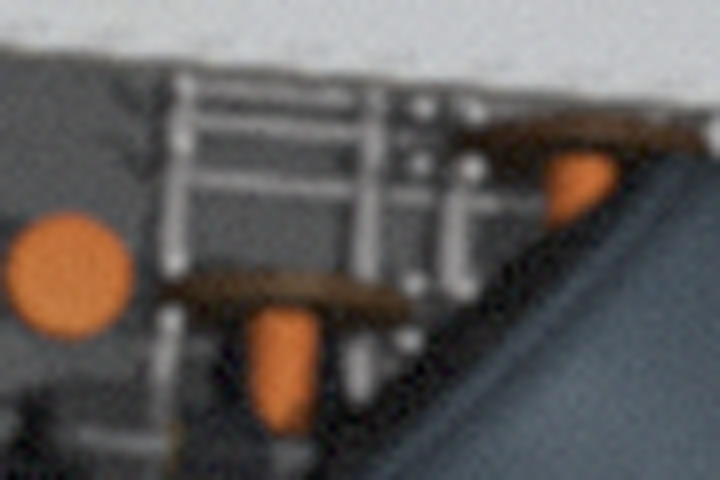

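```bash
python3 -m crank '[[-0.001,-0.001,0,0,0,0,-0.7],[-0.001,-0.001,0,0,0,0,-0.3],[-0.001,-0.001,0,0,0,0,-0.3],[-0.001,-0.001,0,0,0,0,-0.3],[0,-0.02,0,0,0,0,-0.3],[0,-0.05,0,0,0,0,-0.3],[0,-0.1,0,0,0,0,-0.3],[-0.03,-0.16,0,0,0,0,-0.3],[-0.09,-0.22,-0.04,0,0,0,0],[-0.15,-0.27,-0.1,0,0,0,0.1]]' 35; python3 - <<'E'
from h import *
o=log(); print(o["ft_force"].round(2),o["q"].round(2))
print(delta(*gpose([.46,.10,.30],0,0,-1)))
T,S=vision.camera("top"),vision.camera("side")
cv2.imwrite("pics/s16.png",cv2.resize(S[80:160,260:350],None,fx=8,fy=8,interpolation=cv2.INTER_CUBIC))
for c,a,b in orange(T): print(c,plane("top",*c,.042)[:2].round(4))
E
```

```text
time: 36.48
position: [0.4916, -0.1325, 0.2715]
tool_rot: [-0.327, -0.627, 0.653, -0.27]
ft_force: [1.2, -0.7, -0.8]
grip_width: 0.0425
[ 1.15 -0.68 -0.81] [-0.79  0.24  2.29  1.79  0.53 -0.75]
(array([ 0.0309, -0.1097, -0.4577]), array([-0.0122, -0.0262, -0.2774]))
[321.6, 136.5] [ 0.7522 -0.0508]
[276.5, 148.6] [0.7178 0.0742]
[303.0, 180.5] [0.6279 0.0013]
[417.3, 186.9] [ 0.6102 -0.3097]
[353.0, 194.1] [ 0.5902 -0.1346]
[379.5, 207.5] [ 0.5534 -0.2056]
[415.6, 210.7] [ 0.5447 -0.3026]
[196.6, 243.9] [0.4536 0.2887]
[242.9, 253.1] [0.4292 0.1634]
```

View pics/s16.png

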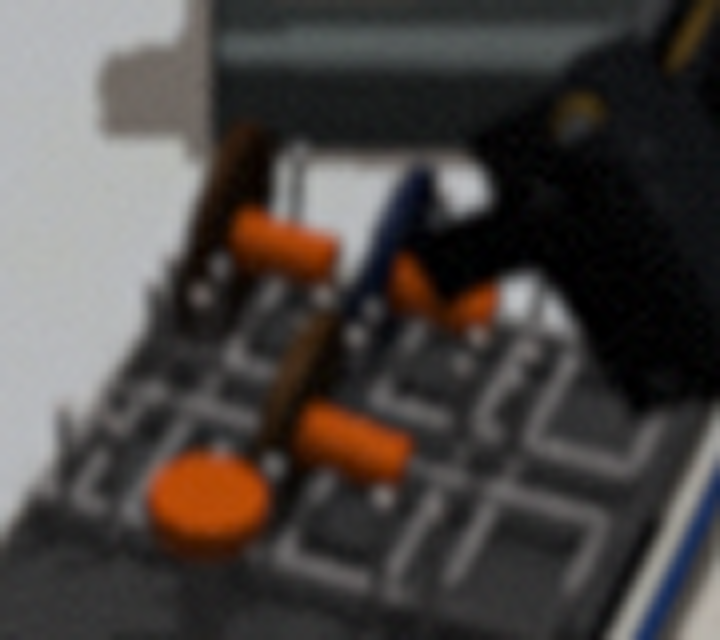

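```bash
python3 -m crank '[[0.003,-0.02,-0.05,-0.001,-0.002,-0.025,0.1],[0.006,-0.04,-0.11,-0.002,-0.005,-0.06,0.1],[0.01,-0.055,-0.17,-0.003,-0.007,-0.1,0.1],[0.014,-0.07,-0.23,-0.005,-0.01,-0.14,0.1],[0.018,-0.08,-0.29,-0.006,-0.014,-0.18,0.1],[0.022,-0.09,-0.35,-0.008,-0.018,-0.21,0.1],[0.026,-0.1,-0.41,-0.01,-0.022,-0.245,0.1],[0.031,-0.11,-0.458,-0.012,-0.026,-0.277,0.1],[0.031,-0.11,-0.458,-0.012,-0.026,-0.277,0.1]]' 35; python3 -m crank '[[0,0,0,0,0,0,0.1]]'; python3 - <<'E'
from h import *
o=log(); x,_=fitkin(6); print(o["q"].round(2),fitkin(6))
T,S=vision.camera("top"),vision.camera("side")
t=orange(T);s=orange(S)
for c,a,b in t:
    for d,a2,b2 in s:
        p,e=tri(ray("top",*c),ray("side",*d))
        if e<.006 and .03<p[2]<.06: print(c,p.round(4),e.round(4))
print(delta(*pick_t((.4545,.288),5,50,-1,.09)))
for ph in (50,45,40):
  for i in (5,6):
    for dz in (.08,0): print(ph,i,dz,ik(*place_t(i,ph,-1,dz,.009),[-.9,.4,2.3,1.9,.7,-1.],x))
E
```

```text
time: 37.7
position: [0.4579, 0.1017, 0.2938]
tool_rot: [0.007, 0.709, -0.705, 0.011]
ft_force: [0.7, 0.0, 0.6]
grip_width: 0.048
time: 37.83
position: [0.4621, 0.1009, 0.293]
tool_rot: [0.01, 0.71, -0.704, 0.014]
ft_force: [-0.4, -0.9, 0.5]
grip_width: 0.048
[-0.03  0.23  1.75  0.01  1.12  1.53] (array([0.16720461, 0.53088423, 0.33837167, 0.23912554, 0.12531385,
       0.00133941]), np.float64(0.04302703496795465))
[321.6, 136.5] [ 0.7533 -0.0502  0.0438] 0.0032
[276.4, 148.7] [0.7186 0.0749 0.0444] 0.0034
[302.8, 180.5] [0.6289 0.0023 0.0448] 0.0032
[196.0, 243.9] [0.4545 0.29   0.0445] 0.0021
[243.0, 253.1] [0.4302 0.163  0.044 ] 0.0023
(array([ 0.0249,  0.3529, -0.3723]), array([ 0.0116, -0.0247, -0.2321]))
50 5 0.08 (array([-0.87198268,  0.33277591,  2.35736028,  1.93263683,  0.61971517,
       -1.00907894]), np.float64(1.2866213650042368e-09))
50 5 0 (array([-0.86645916,  0.54219442,  2.44      ,  2.23804013,  0.75610331,
       -1.40147401]), np.float64(0.018244397697065595))
50 6 0.08 (array([-1.0393185 ,  0.38923209,  2.23379381,  1.67499178,  0.6802455 ,
       -0.8717374 ]
[... 586 characters left out ...]
83e-15))
45 6 0 (array([-1.00969881,  0.54551266,  2.27882454,  1.88435721,  0.63610749,
       -1.13771791]), np.float64(6.516631678721296e-10))
40 5 0.08 (array([-0.81298439,  0.30544976,  2.24084034,  1.4946076 ,  0.44396379,
       -0.51588633]), np.float64(5.551115123125783e-16))
40 5 0 (array([-0.81298439,  0.48714357,  2.35169719,  2.06206023,  0.50718521,
       -1.14945859]), np.float64(6.954936626613062e-11))
40 6 0.08 (array([-0.9791108 ,  0.3654319 ,  2.12768355,  1.29430084,  0.54854829,
       -0.44193121]), np.float64(1.2114753644709708e-10))
40 6 0 (array([-0.9791108 ,  0.52502466,  2.22868228,  1.73342354,  0.53326874,
       -0.95125655]), np.float64(9.907769049632975e-11))
```

```bash
python3 - <<'E'
from h import *
L=[eval(l) for l in open("samp.txt")]
x3=np.array([.14825,.5521,.38337,.24288,.1105,-.01754])
for q,p,r in L:
    P,M=fk(q,x3); print(np.round(q,2),(P-p).round(3),np.abs(M-R.from_quat(r).as_matrix()).max().round(3))
# extended: wrist offset along w' (perp at q4) 
def rows(q,p,r):
    A,b=kin_rows(q,p,r); M=R.from_quat(r).as_matrix()
    c,s=np.cos(q[0]),np.sin(q[0]); e=np.array([c,s,0]);n=np.array([-s,c,0]);Z=np.array([0,0,1.])
    bb=q[1]+q[2]; w=e*np.cos(bb)-Z*np.sin(bb); n4=n*np.cos(q[3])-w*np.sin(q[3]); w4=w*np.cos(q[3])+n*np.sin(q[3])
    return np.column_stack([A,n4,w4]),b
A,b=zip(*[rows(*l) for l in L]);A=np.vstack(A);b=np.hstack(b);x=np.linalg.lstsq(A,b,rcond=None)[0];print(x.round(4),np.abs(A@x-b).max())
E
```

```text
[-1.43  0.53  1.43  0.    1.18 -0.18] [-0. -0.  0.] 0.0
[-0.66  0.21  1.65  0.    1.28 -0.98] [-0.001 -0.    -0.001] 0.0
[ 0.09  0.44  1.34 -0.03  1.7  -1.66] [-0.     0.001  0.   ] 0.0
[ 0.09  0.44  1.35 -0.03  1.7   0.08] [0.    0.001 0.   ] 0.0
[ 0.07  0.92  1.04 -0.02  1.88  1.53] [ 0.021  0.002 -0.002] 0.0
[ 0.21  1.    1.11 -0.31  1.67  1.15] [ 0.027  0.02  -0.006] 0.0
[ 0.21  1.05  1.11 -0.31  1.61  1.17] [ 0.031  0.021 -0.007] 0.0
[-0.07  0.29  1.65  0.    1.19  1.16] [ 0.006 -0.001 -0.002] 0.0
[-0.87  0.45  1.95  1.5   0.58 -0.5 ] [-0.009 -0.032 -0.044] 0.0
[-0.87  0.57  1.99  1.74  0.59 -0.79] [-0.002 -0.039 -0.056] 0.0
[-0.87  0.67  2.01  1.91  0.61 -0.98] [ 0.    -0.042 -0.064] 0.0
[-0.87  0.7   2.02  1.98  0.63 -1.06] [ 0.001 -0.043 -0.068] 0.0
[-0.87  0.71  2.02  1.99  0.64 -1.07] [ 0.001 -0.043 -0.068] 0.0
[-0.87  0.71  2.02  1.98  0.63 -1.07] [ 0.001 -0.043 -0.068] 0.0
[-0.77  0.24  2.1   1.48  0.5  -0.37] [-0.004 -0.03  -0.042] 0.0
[-0.11  0.33  1.61 -0.    1.21  1.47] [ 0.004 -0.001 -0.002] 0.0
[0.25 0.99 0.97 0.11 1.88 1.73] [ 0.02  -0.001  0.   ] 0.0
[0.25 1.09 0.
[... 522 characters left out ...]
.26] [ 0.034 -0.014 -0.01 ] 0.0
[0.32 1.01 1.26 0.51 1.41 2.19] [ 0.046 -0.01  -0.015] 0.0
[0.02 0.27 1.68 0.   1.18 1.58] [ 0.007 -0.    -0.003] 0.0
[-0.68  0.33  2.13  1.41  0.46 -0.31] [ 0.008 -0.035 -0.045] 0.0
[-0.79  0.53  2.21  2.08  0.61 -1.1 ] [ 0.009 -0.044 -0.073] 0.0
[-0.79  0.7   2.24  2.3   0.73 -1.37] [ 0.011 -0.047 -0.091] 0.0
[-0.79  0.71  2.24  2.3   0.73 -1.38] [ 0.011 -0.047 -0.092] 0.0
[-0.79  0.71  2.24  2.31  0.74 -1.39] [ 0.011 -0.047 -0.093] 0.0
[-0.79  0.24  2.29  1.79  0.53 -0.75] [ 0.007 -0.042 -0.057] 0.0
[-0.03  0.23  1.75  0.01  1.12  1.53] [ 0.011 -0.001 -0.004] 0.0
[ 0.2742  0.588   0.3917  0.2915  0.111  -0.      0.1141  0.     -0.    ] 8.881784197001252e-16
```

```bash
cat >> h.py <<'E'
X=np.array([.2742,.588,.3917,.2915,.111,.1141])
def fk2(q):
    P,M=fk(q,X[:5]); b=q[1]+q[2]
    return P+X[5]*np.array([np.cos(q[0])*np.cos(b),np.sin(q[0])*np.cos(b),-np.sin(b)]),M
def ik2(p,M,q0):
    def fn(q):
        P,N=fk2(q); return np.r_[(P-p)*5,(N-M).ravel()]
    r=least_squares(fn,np.clip(q0,LO+1e-3,HI-1e-3),bounds=(LO,HI)); return r.x.round(2),round(np.abs(r.fun).max(),5)
E
python3 - <<'E'
from h import *
q,p,r=eval(list(open("samp.txt"))[-3]); print(fk2(q)[0]-p)
for ph in (50,45,40):
  for i in (5,6):
    for dz in (.08,0): print(ph,i,dz,*ik2(*place_t(i,ph,-1,dz,.009),[-.9,.6,2.3,2.2,.7,-1.3]))
for ph in (50,45,40):
  for yaw in (0,15): print(ph,yaw,*[ik2(*pick_t(v,yaw,ph,-1,0),[.2,1,1.3,0,1.6,1.6]) for v in((.4545,.289),(.43,.163))])
print(delta(*pick_t((.4545,.289),5,50,-1,.09)))
E
```

```text
[ 2.90682800e-05 -2.47118847e-06 -2.43501197e-05]
50 5 0.08 [-0.92  0.45  2.33  1.98  0.67 -1.12] 0.0
50 5 0 [-0.92  0.73  2.38  2.29  0.85 -1.54] 0.0
50 6 0.08 [-1.09  0.47  2.2   1.68  0.71 -0.94] 0.0
50 6 0 [-1.09  0.7   2.25  1.97  0.78 -1.34] 0.0
45 5 0.08 [-0.88  0.4   2.27  1.79  0.54 -0.88] 0.0
45 5 0 [-0.88  0.65  2.33  2.22  0.68 -1.39] 0.0
45 6 0.08 [-1.05  0.43  2.15  1.51  0.62 -0.72] 0.0
45 6 0 [-1.05  0.64  2.21  1.87  0.66 -1.17] 0.0
40 5 0.08 [-0.84  0.36  2.21  1.52  0.46 -0.57] 0.0
40 5 0 [-0.84  0.59  2.28  2.09  0.53 -1.2 ] 0.0
40 6 0.08 [-1.01  0.4   2.1   1.29  0.56 -0.47] 0.0
40 6 0 [-1.01  0.6   2.16  1.71  0.55 -0.96] 0.0
50 0 (array([0.27, 0.98, 1.36, 0.17, 1.49, 1.76]), np.float64(0.0)) (array([0.08, 0.93, 1.54, 0.05, 1.37, 1.62]), np.float64(0.0))
50 15 (array([0.33, 0.99, 1.31, 0.05, 1.54, 1.62]), np.float64(0.0)) (array([ 0.16,  0.93,  1.52, -0.07,  1.39,  1.5 ]), np.float64(0.0))
45 0 (array([0.26, 1.02, 1.3 , 0.18, 1.59, 1.76]), np.float64(0.0)) (array([0.08, 0.97, 1.49, 0.06, 1.47, 1.62]), np.float64(0.0))
45 15 (array([0.33, 1.03, 1.25, 0.05, 1.64, 1.62]), np.float64(0.0)) (array([ 0.16,  0.97,  1.47, -0.07,  1.49,  1.51]), np.float64(0.0))
40 0 (array([0.25, 1.06, 1.25, 0.19, 1.69, 1.76]), np.float64(0.0)) (array([0.08, 1.01, 1.44, 0.06, 1.57, 1.62]), np.float64(0.0))
40 15 (array([0.33, 1.07, 1.2 , 0.05, 1.74, 1.62]), np.float64(0.0)) (array([ 0.17,  1.01,  1.41, -0.07,  1.59,  1.51]), np.float64(0.0))
(array([ 0.0249,  0.3529, -0.3743]), array([ 0.0116, -0.0247, -0.2321]))
```

```bash
python3 -m crank '[[0,0.02,-0.05,0.001,-0.003,-0.025,0.1],[0.002,0.05,-0.1,0.002,-0.006,-0.05,0.1],[0.005,0.09,-0.15,0.004,-0.009,-0.08,0.1],[0.008,0.13,-0.2,0.005,-0.012,-0.11,0.1],[0.012,0.18,-0.25,0.007,-0.015,-0.14,0.1],[0.016,0.24,-0.3,0.009,-0.019,-0.175,0.1],[0.02,0.3,-0.34,0.01,-0.022,-0.205,0.1],[0.025,0.353,-0.374,0.0116,-0.025,-0.232,0.1],[0.025,0.353,-0.374,0.0116,-0.025,-0.232,0.1]]' 35; python3 -m crank '[[0,0,0,0,0,0,0.1],[0,0,0,0,0,0,0.1]]'; python3 - <<'E'
from h import *
o=log(); print(o["q"].round(2)); print(delta(*pick_t((.4545,.289),5,50,-1,0)))
W=vision.camera("wrist")
for c,a,b in orange(W,amin=150): print(c,a,b,plane("wrist",*c,.042,o)[:2].round(4))
E
```

```text
time: 39.05
position: [0.4508, 0.2873, 0.1152]
tool_rot: [0.272, -0.652, 0.674, 0.215]
ft_force: [0.3, -1.0, 0.1]
grip_width: 0.0478
time: 39.3
position: [0.4535, 0.2879, 0.1206]
tool_rot: [0.268, -0.654, 0.675, 0.211]
ft_force: [0.1, -0.2, 0.9]
grip_width: 0.0481
[0.29 0.85 1.33 0.13 1.65 1.74]
(array([-0.1159,  0.1466, -0.002 ]), array([ 0.0002, -0.0002, -0.0019]))
[270.9, 170.1] 397 [258, 161, 27, 19] [0.4507 0.2875]
[422.6, 199.1] 246 [410, 192, 26, 14] [0.4253 0.1595]
```

```bash
python3 -m crank '[[-0.02,0.025,-0.002,0,0,0,0.1],[-0.045,0.057,-0.002,0,0,-0.001,0.1],[-0.07,0.089,-0.002,0,0,-0.002,0.1],[-0.09,0.115,-0.002,0,0,-0.002,0.1],[-0.105,0.134,-0.002,0,0,-0.002,0.1],[-0.114,0.145,-0.002,0,0,-0.002,0.1],[-0.114,0.145,-0.002,0,0,-0.002,0.1],[-0.114,0.145,-0.002,0,0,-0.002,-0.6],[-0.114,0.145,-0.002,0,0,-0.002,-1],[-0.114,0.145,-0.002,0,0,-0.002,-1]]' 35; python3 -m crank '[[0,0,0,0,0,0,-1],[0,0,0,0,0,0,-1]]'; python3 - <<'E'
from h import *
o=log(); 
M=R.from_quat(o["tool_rot"]).as_matrix(); print("grasp h",o["position"]-.005*M[:,1], M[:,1])
print("lift",delta(o["position"]+[0,0,.15],M)[0],delta(*gpose([.46,.10,.30],0,0,-1)))
E
```

```text
time: 40.6
position: [0.4505, 0.2895, 0.0266]
tool_rot: [0.272, -0.653, 0.674, 0.214]
ft_force: [-0.3, -0.7, 0.5]
grip_width: 0.0259
time: 40.85
position: [0.4504, 0.2893, 0.0265]
tool_rot: [0.272, -0.652, 0.674, 0.214]
ft_force: [-0.4, -0.8, 1.5]
grip_width: 0.0194
grasp h [0.45360224 0.28959521 0.03035855] [-0.64298853 -0.05753606 -0.76371156]
lift [ 0.1937 -0.2291  0.0003] (array([ 0.3571, -0.4006,  0.3794]), array([-0.0101,  0.0267,  0.2232]))
```

```bash
python3 -m crank '[[0.03,-0.036,0,0,0,0,-1],[0.08,-0.095,0,0,0,0,-1],[0.13,-0.155,0,0,0,0,-1],[0.19,-0.23,0.04,0,0,0.01,-1],[0.22,-0.27,0.09,-0.001,0.004,0.04,-1],[0.25,-0.3,0.15,-0.003,0.008,0.08,-1],[0.28,-0.33,0.21,-0.005,0.013,0.12,-1],[0.31,-0.36,0.27,-0.007,0.018,0.16,-1],[0.335,-0.38,0.33,-0.009,0.023,0.19,-1],[0.357,-0.4,0.38,-0.01,0.027,0.223,-1]]' 35; python3 - <<'E'
from h import *
o=log();print(o["q"].round(2)); print(delta(*place_t(6,50,-1,.10,.0074)))
b=place_t(6,50,-1,.1,.0074); print(ik2(*b,[-.8,.4,2.1,1.8,.6,-.8]))
E
```

```text
time: 42.1
position: [0.4593, 0.0988, 0.2966]
tool_rot: [-0.002, -0.707, 0.707, -0.001]
ft_force: [0.5, 0.2, -0.9]
grip_width: 0.0189
[-0.03  0.24  1.73 -0.    1.17  1.55]
(array([-0.042 ,  0.1323,  0.7402]), array([0.0113, 0.0245, 0.2761]))
(array([-1.09,  0.42,  2.18,  1.6 ,  0.7 , -0.83]), np.float64(0.0))
```

```bash
python3 -m crank '[[-0.003,0,0.05,0.001,0.002,0.02,-1],[-0.008,0,0.13,0.002,0.004,0.045,-1],[-0.012,0,0.21,0.003,0.007,0.075,-1],[-0.017,0,0.29,0.005,0.01,0.105,-1],[-0.022,0,0.37,0.006,0.013,0.135,-1],[-0.027,0.02,0.45,0.007,0.015,0.165,-1],[-0.032,0.05,0.53,0.009,0.018,0.195,-1],[-0.037,0.08,0.61,0.01,0.021,0.225,-1],[-0.04,0.1,0.69,0.011,0.023,0.25,-1],[-0.042,0.132,0.74,0.011,0.0245,0.276,-1]]' 35; python3 -m crank '[[0,0,0,0,0,0,-1],[0,0,0,0,0,0,-1]]'; python3 - <<'E'
from h import *
o=log(); print(o["q"].round(2))
for dz in (.1,.06,0):print(delta(*place_t(6,50,-1,dz,.0074)))
E
```

```text
time: 43.35
position: [0.4831, -0.2101, 0.2467]
tool_rot: [0.287, 0.658, -0.65, 0.249]
ft_force: [0.8, 1.0, -0.1]
grip_width: 0.0188
time: 43.6
position: [0.4827, -0.2085, 0.2459]
tool_rot: [0.285, 0.66, -0.65, 0.247]
ft_force: [-0.2, 1.2, -0.2]
grip_width: 0.019
[-0.96  0.31  2.17  1.36  0.62 -0.49]
(array([0.0181, 0.0187, 0.1268]), array([0.0164, 0.0009, 0.0324]))
(array([0.0738, 0.076 , 0.1294]), array([0.0164, 0.0009, 0.0324]))
(array([0.1575, 0.1619, 0.1334]), array([0.0164, 0.0009, 0.0324]))
```

```bash
python3 -m crank '[[0.003,0.003,0.04,0.005,0,0.01,-1],[0.006,0.006,0.08,0.01,0,0.02,-1],[0.018,0.019,0.127,0.0165,0.001,0.0325,-1],[0.035,0.036,0.127,0.0165,0.001,0.0325,-1],[0.055,0.057,0.128,0.0165,0.001,0.0325,-1],[0.074,0.076,0.129,0.0165,0.001,0.0325,-1],[0.074,0.076,0.129,0.0165,0.001,0.0325,-1],[0.074,0.076,0.129,0.0165,0.001,0.0325,-1],[0.074,0.076,0.129,0.0165,0.001,0.0325,-1]]'; python3 - <<'E'
from h import *
o=log(); print(o["q"].round(2),held(o,40,.0074),slot(6))
for dz in (.06,.02,0):print(delta(*place_t(6,50,-1,dz,.0074)))
T,S=vision.camera("top"),vision.camera("side")
cv2.imwrite("pics/s17.png",cv2.resize(S[80:160,270:370],None,fx=8,fy=8,interpolation=cv2.INTER_CUBIC))
cv2.imwrite("pics/t17.png",cv2.resize(T[165:245,360:440],None,fx=8,fy=7,interpolation=cv2.INTER_CUBIC))
E
```

```text
time: 44.72
position: [0.4801, -0.2718, 0.1908]
tool_rot: [-0.326, -0.627, 0.653, -0.272]
ft_force: [0.2, 0.1, 0.3]
grip_width: 0.0191
[-1.09  0.52  2.21  1.77  0.72 -1.05] (array([ 0.48369942, -0.27204834,  0.19405598]), array([-0.99644896,  0.08419192, -0.00109236])) [ 0.48349403 -0.27165002  0.134     ]
(array([ 0.0004, -0.0003, -0.0008]), array([-0.0005,  0.0003, -0.0003]))
(array([ 0.0617,  0.0511, -0.0009]), array([-0.0005,  0.0003, -0.0003]))
(array([ 0.0924,  0.0767, -0.001 ]), array([-0.0005,  0.0003, -0.0003]))
```

View pics/s17.png

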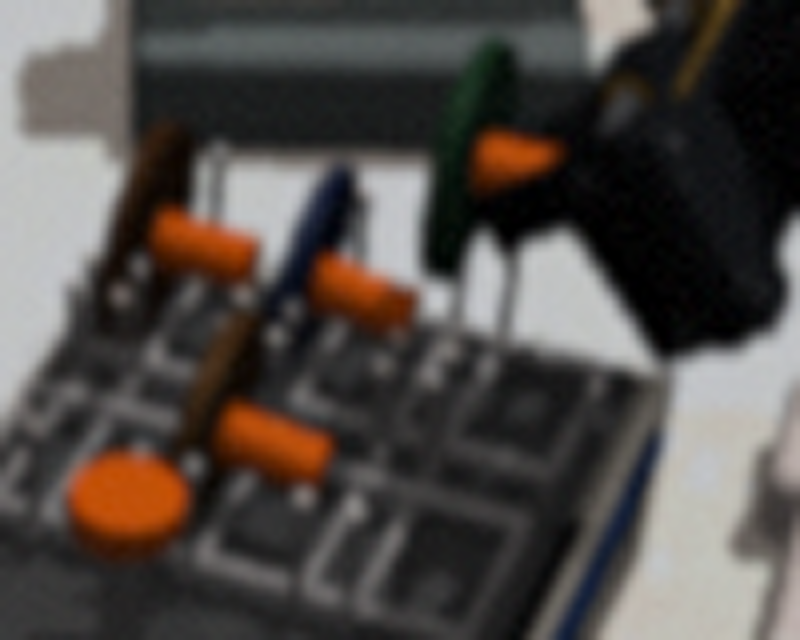

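View pics/t17.png

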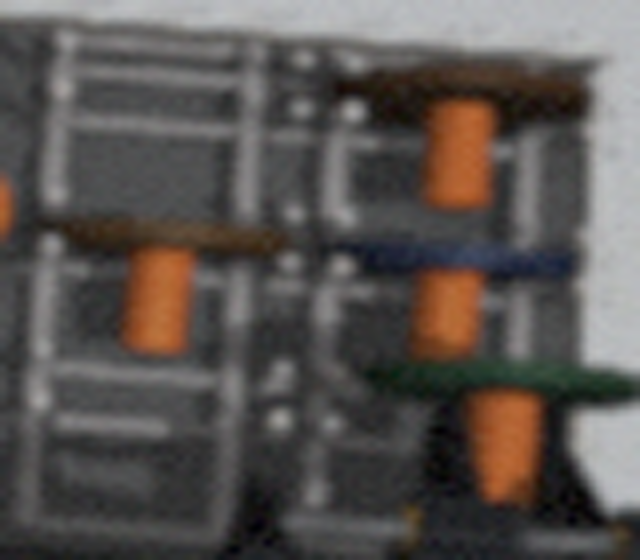

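```bash
python3 -m crank '[[0.015,0.012,0,0,0,0,-1],[0.03,0.025,-0.001,0,0,0,-1],[0.045,0.037,-0.001,0,0,0,-1],[0.06,0.05,-0.001,0,0,0,-1],[0.072,0.06,-0.001,0,0,0,-1],[0.082,0.068,-0.001,0,0,0,-1],[0.089,0.074,-0.001,0,0,0,-1],[0.089,0.074,-0.001,0,0,0,-1],[0.089,0.074,-0.001,0,0,0,-1]]'; python3 - <<'E'
from h import *
o=log(); print(held(o,40,.0074)[0].round(4),slot(6).round(4),o["ft_force"].round(1))
E
```

```text
time: 45.95
position: [0.4796, -0.2714, 0.1321]
tool_rot: [-0.326, -0.627, 0.653, -0.271]
ft_force: [0.7, 1.1, -0.4]
grip_width: 0.0188
[ 0.4831 -0.2717  0.1353] [ 0.4835 -0.2717  0.134 ] [ 0.7  1.1 -0.4]
```

```bash
python3 -m crank '[[0.002,0.001,0,0,0,0,-1],[0.003,0.003,0,0,0,0,-1],[0.003,0.003,0,0,0,0,-1]]'; python3 - <<'E'
from h import *
o=log(); print(held(o,40,.0074)[0].round(4),o["ft_force"].round(1))
E
```

```text
time: 46.32
position: [0.4797, -0.2714, 0.1299]
tool_rot: [-0.326, -0.627, 0.653, -0.271]
ft_force: [0.3, -0.4, -0.9]
grip_width: 0.0192
[ 0.4833 -0.2717  0.1331] [ 0.3 -0.4 -0.9]
```

```bash
python3 -m crank '[[0.002,0.001,0,0,0,0,-1],[0.003,0.003,0,0,0,0,-1],[0.003,0.003,0,0,0,0,-1]]'; python3 - <<'E'
from h import *
o=log(); print(held(o,40,.0074)[0].round(4),o["ft_force"].round(1))
E
```

```text
time: 46.7
position: [0.4799, -0.2713, 0.1286]
tool_rot: [-0.327, -0.627, 0.653, -0.272]
ft_force: [-4.5, 0.2, 6.1]
grip_width: 0.0189
[ 0.4835 -0.2716  0.1318] [-4.5  0.2  6.1]
```

Contact with the wires; release and retreat.

```bash
python3 -m crank '[[-0.001,-0.001,0,0,0,0,-0.7],[-0.001,-0.001,0,0,0,0,-0.3],[-0.001,-0.001,0,0,0,0,-0.3],[-0.001,-0.001,0,0,0,0,-0.3],[0,-0.02,0,0,0,0,-0.3],[0,-0.05,0,0,0,0,-0.3],[0,-0.1,0,0,0,0,-0.3],[-0.03,-0.16,0,0,0,0,-0.3],[-0.08,-0.2,-0.06,0,0,0,0],[-0.14,-0.23,-0.12,0,0,0,0.1]]' 35; python3 - <<'E'
from h import *
o=log(); print(o["ft_force"].round(2),o["q"].round(2))
print(delta(*gpose([.46,.05,.30],0,0,-1)))
T,S=vision.camera("top"),vision.camera("side")
cv2.imwrite("pics/s18.png",cv2.resize(S[80:160,270:370],None,fx=8,fy=8,interpolation=cv2.INTER_CUBIC))
for c,a,b in orange(T): print(c,plane("top",*c,.042)[:2].round(4))
E
```

```text
time: 47.95
position: [0.4411, -0.2076, 0.2559]
tool_rot: [-0.327, -0.628, 0.653, -0.27]
ft_force: [-0.0, -0.5, 0.4]
grip_width: 0.0426
[-0.03 -0.45  0.39] [-1.1   0.28  2.32  1.6   0.71 -0.84]
(array([-0.0544, -0.0558, -0.5165]), array([-0.0119, -0.0264, -0.2773]))
[321.5, 136.5] [ 0.7522 -0.0505]
[276.6, 148.7] [0.7175 0.074 ]
[303.0, 180.4] [0.6281 0.0013]
[417.2, 186.9] [ 0.6102 -0.3094]
[353.0, 194.1] [ 0.5902 -0.1346]
[379.5, 207.5] [ 0.5534 -0.2056]
[415.6, 210.7] [ 0.5447 -0.3026]
[414.9, 231.4] [ 0.4886 -0.2987]
[243.0, 253.4] [0.4284 0.1631]
```

View pics/s18.png

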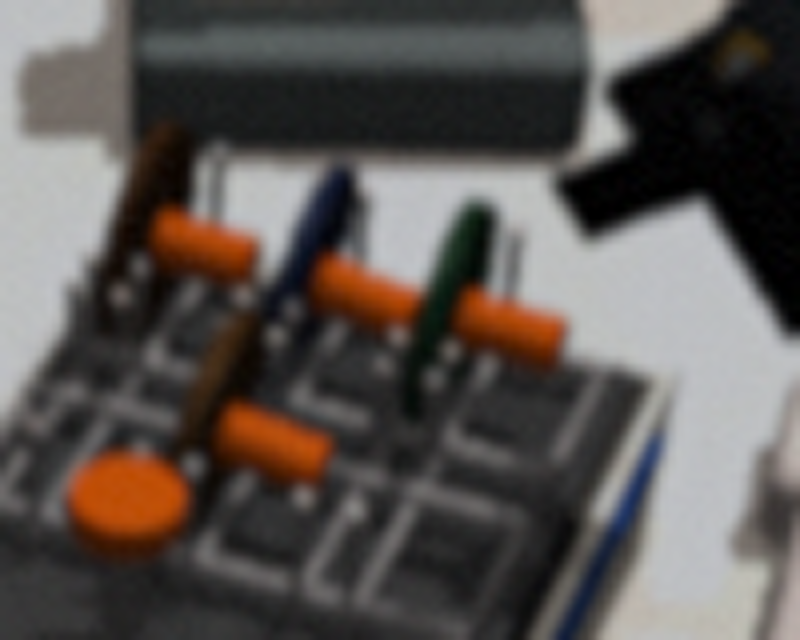

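```bash
python3 -m crank '[[-0.005,-0.02,-0.05,-0.001,-0.002,-0.025,0.1],[-0.01,-0.035,-0.11,-0.002,-0.005,-0.06,0.1],[-0.015,-0.05,-0.18,-0.003,-0.007,-0.1,0.1],[-0.025,-0.055,-0.25,-0.005,-0.01,-0.14,0.1],[-0.035,-0.055,-0.32,-0.006,-0.014,-0.18,0.1],[-0.04,-0.055,-0.39,-0.008,-0.018,-0.21,0.1],[-0.05,-0.055,-0.46,-0.01,-0.022,-0.245,0.1],[-0.054,-0.056,-0.516,-0.012,-0.026,-0.277,0.1],[-0.054,-0.056,-0.516,-0.012,-0.026,-0.277,0.1]]' 35; python3 -m crank '[[0,0,0,0,0,0,0.1]]'; python3 - <<'E'
from h import *
o=log(); print(o["q"].round(2))
print(delta(*pick_t((.4305,.163),5,50,-1,.09)))
E
```

```text
time: 49.18
position: [0.4599, 0.0513, 0.2938]
tool_rot: [0.003, -0.706, 0.708, -0.001]
ft_force: [0.3, -0.6, -0.5]
grip_width: 0.0475
time: 49.3
position: [0.462, 0.0501, 0.2929]
tool_rot: [0.001, -0.707, 0.707, -0.003]
ft_force: [-0.2, -0.2, -0.4]
grip_width: 0.0479
[-0.13  0.24  1.75  0.    1.16  1.43]
(array([ 0.0686,  0.3513, -0.2256]), array([ 0.009 , -0.0249, -0.2227]))
```

```bash
python3 -m crank '[[0.005,0.03,-0.03,0.001,-0.003,-0.025,0.1],[0.012,0.07,-0.06,0.002,-0.006,-0.05,0.1],[0.02,0.11,-0.09,0.004,-0.009,-0.08,0.1],[0.028,0.15,-0.12,0.005,-0.012,-0.11,0.1],[0.038,0.2,-0.15,0.006,-0.015,-0.14,0.1],[0.048,0.25,-0.18,0.007,-0.019,-0.17,0.1],[0.058,0.3,-0.205,0.008,-0.022,-0.2,0.1],[0.0685,0.351,-0.2255,0.009,-0.025,-0.2225,0.1],[0.0685,0.351,-0.2255,0.009,-0.025,-0.2225,0.1]]' 35; python3 -m crank '[[0,0,0,0,0,0,0.1],[0,0,0,0,0,0,0.1]]'; python3 - <<'E'
from h import *
o=log(); print(o["q"].round(2)); print(delta(*pick_t((.4305,.163),5,50,-1,0.001)))
W=vision.camera("wrist")
for c,a,b in orange(W,amin=150): print(c,a,b,plane("wrist",*c,.042,o)[:2].round(4))
E
```

```text
time: 50.42
position: [0.4236, 0.1607, 0.1158]
tool_rot: [0.271, -0.654, 0.673, 0.216]
ft_force: [0.1, 0.3, 0.4]
grip_width: 0.0479
time: 50.68
position: [0.4262, 0.1613, 0.1197]
tool_rot: [0.268, -0.654, 0.674, 0.213]
ft_force: [-1.1, 0.5, -1.0]
grip_width: 0.0479
[0.11 0.78 1.53 0.02 1.53 1.59]
(array([-0.119 ,  0.1391, -0.0025]), array([ 0.001 , -0.0011, -0.0011]))
[268.8, 168.1] 403 [255, 159, 28, 19] [0.4262 0.1627]
```

```bash
python3 -m crank '[[-0.02,0.024,-0.002,0,0,0,0.1],[-0.045,0.053,-0.002,0,0,-0.001,0.1],[-0.07,0.082,-0.002,0.001,-0.001,-0.001,0.1],[-0.09,0.105,-0.002,0.001,-0.001,-0.001,0.1],[-0.108,0.126,-0.002,0.001,-0.001,-0.001,0.1],[-0.118,0.138,-0.0025,0.001,-0.001,-0.001,0.1],[-0.118,0.138,-0.0025,0.001,-0.001,-0.001,0.1],[-0.118,0.138,-0.0025,0.001,-0.001,-0.001,-0.6],[-0.118,0.138,-0.0025,0.001,-0.001,-0.001,-1],[-0.118,0.138,-0.0025,0.001,-0.001,-0.001,-1]]' 35; python3 -m crank '[[0,0,0,0,0,0,-1],[0,0,0,0,0,0,-1]]'; python3 - <<'E'
from h import *
o=log(); 
M=R.from_quat(o["tool_rot"]).as_matrix(); print("grasp h",o["position"]-.005*M[:,1], M[:,1])
print("lift",delta(o["position"]+[0,0,.15],M)[0],delta(*gpose([.45,.06,.30],0,0,-1)))
E
```

```text
time: 51.98
position: [0.4268, 0.1634, 0.0279]
tool_rot: [0.271, -0.653, 0.675, 0.213]
ft_force: [-0.4, 0.0, 0.0]
grip_width: 0.0254
time: 52.22
position: [0.4267, 0.1633, 0.0278]
tool_rot: [0.272, -0.653, 0.674, 0.213]
ft_force: [0.7, -0.5, 1.8]
grip_width: 0.0193
grasp h [0.4299308  0.16360186 0.0316217 ] [-0.64211202 -0.05740419 -0.76445858]
lift [ 1.934e-01 -2.293e-01  2.000e-04] (array([ 0.3229, -0.4266,  0.2104]), array([-0.0101,  0.0268,  0.2228]))
```

up = 0.0086.

```bash
python3 -m crank '[[0.03,-0.036,0,0,0,0,-1],[0.08,-0.095,0,0,0,0,-1],[0.13,-0.155,0,0,0,0,-1],[0.19,-0.23,0.02,0,0,0.01,-1],[0.22,-0.28,0.05,-0.001,0.004,0.04,-1],[0.25,-0.31,0.085,-0.003,0.008,0.08,-1],[0.27,-0.34,0.12,-0.005,0.013,0.12,-1],[0.29,-0.37,0.15,-0.007,0.018,0.16,-1],[0.31,-0.4,0.18,-0.009,0.023,0.19,-1],[0.323,-0.426,0.21,-0.01,0.027,0.223,-1]]' 35; python3 - <<'E'
from h import *
o=log();print(o["q"].round(2)); print(delta(*place_t(5,50,-1,.10,.0086)))
b=place_t(5,50,-1,.1,.0086); print(ik2(*b,[-.8,.4,2.1,1.8,.6,-.8]))
E
```

```text
time: 53.48
position: [0.449, 0.0598, 0.2966]
tool_rot: [-0.002, -0.707, 0.707, -0.001]
ft_force: [-0.3, -1.0, -0.7]
grip_width: 0.0192
[-0.12  0.21  1.77  0.    1.16  1.46]
(array([-0.0743,  0.1323,  0.4826]), array([0.0114, 0.0247, 0.276 ]))
(array([-0.92,  0.38,  2.3 ,  1.87,  0.64, -0.99]), np.float64(0.0))
```

```bash
python3 -m crank '[[-0.005,0,0.04,0.001,0.002,0.02,-1],[-0.012,0,0.09,0.002,0.005,0.05,-1],[-0.02,0,0.14,0.004,0.008,0.08,-1],[-0.028,0.01,0.19,0.005,0.011,0.11,-1],[-0.036,0.03,0.24,0.006,0.014,0.14,-1],[-0.044,0.05,0.29,0.007,0.017,0.17,-1],[-0.052,0.07,0.34,0.009,0.02,0.2,-1],[-0.06,0.09,0.39,0.01,0.022,0.23,-1],[-0.067,0.11,0.44,0.011,0.0235,0.255,-1],[-0.074,0.132,0.4825,0.0115,0.0245,0.276,-1]]' 35; python3 -m crank '[[0,0,0,0,0,0,-1],[0,0,0,0,0,0,-1]]'; python3 - <<'E'
from h import *
o=log(); print(o["q"].round(2))
for dz in (.1,.06,0):print(delta(*place_t(5,50,-1,dz,.0086)))
E
```

```text
time: 54.72
position: [0.4843, -0.1237, 0.2414]
tool_rot: [0.272, 0.673, -0.644, 0.242]
ft_force: [-0.1, 0.5, -1.2]
grip_width: 0.0192
time: 54.98
position: [0.4839, -0.1232, 0.2407]
tool_rot: [0.271, 0.674, -0.644, 0.24]
ft_force: [0.3, 0.1, -0.8]
grip_width: 0.0196
[-0.78  0.27  2.24  1.46  0.52 -0.45]
(array([0.0034, 0.0151, 0.1175]), array([0.0254, 0.0001, 0.0429]))
(array([0.0572, 0.0742, 0.1219]), array([0.0254, 0.0001, 0.0429]))
(array([0.1379, 0.1627, 0.1285]), array([0.0254, 0.0001, 0.0429]))
```

```bash
python3 -m crank '[[0.001,0.005,0.03,0.006,0,0.01,-1],[0.002,0.01,0.06,0.012,0,0.02,-1],[0.003,0.013,0.09,0.018,0,0.031,-1],[0.003,0.015,0.117,0.0255,0,0.043,-1],[0.02,0.034,0.119,0.0255,0,0.043,-1],[0.04,0.055,0.121,0.0255,0,0.043,-1],[0.057,0.074,0.122,0.0255,0,0.043,-1],[0.057,0.074,0.122,0.0255,0,0.043,-1],[0.057,0.074,0.122,0.0255,0,0.043,-1]]'; python3 - <<'E'
from h import *
o=log(); print(o["q"].round(2),held(o,40,.0086),slot(5))
for dz in (.06,.02,0):print(delta(*place_t(5,50,-1,dz,.0086)))
T,S=vision.camera("top"),vision.camera("side")
cv2.imwrite("pics/s19.png",cv2.resize(S[80:160,270:370],None,fx=8,fy=8,interpolation=cv2.INTER_CUBIC))
cv2.imwrite("pics/t19.png",cv2.resize(T[165:245,340:440],None,fx=8,fy=7,interpolation=cv2.INTER_CUBIC))
E
```

```text
time: 56.1
position: [0.4868, -0.1817, 0.191]
tool_rot: [-0.325, -0.627, 0.653, -0.273]
ft_force: [-0.1, 0.2, -0.2]
grip_width: 0.0187
[-0.92  0.51  2.34  2.08  0.71 -1.25] (array([ 0.49153463, -0.18209794,  0.19425796]), array([-0.99656052,  0.08285924, -0.00121751])) [ 0.49102503 -0.18196566  0.134     ]
(array([ 0.0011, -0.0005, -0.0002]), array([-0.    ,  0.0004, -0.0004]))
(array([ 0.0624,  0.0509, -0.0003]), array([-0.    ,  0.0004, -0.0004]))
(array([ 0.0931,  0.0765, -0.0003]), array([-0.    ,  0.0004, -0.0004]))
```

View pics/s19.png

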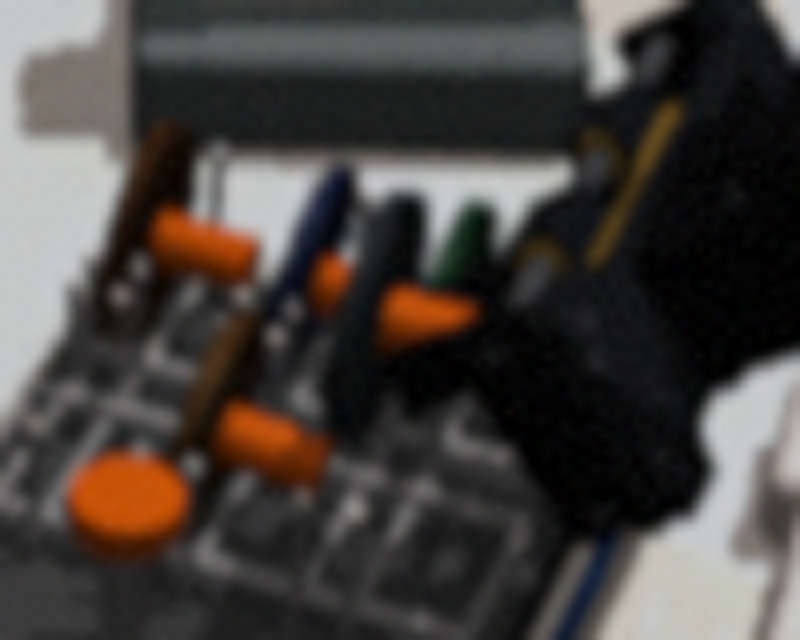

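View pics/t19.png

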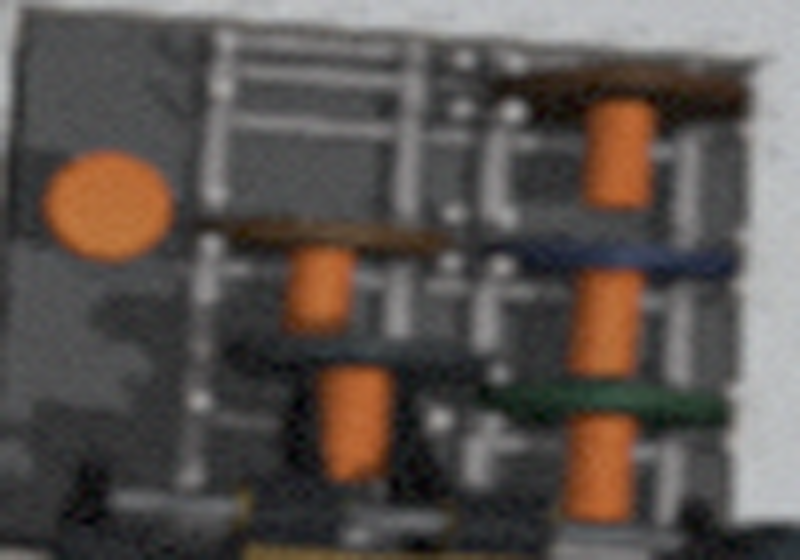

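```bash
python3 -m crank '[[0.015,0.012,0,0,0,0,-1],[0.03,0.025,0,0,0,0,-1],[0.045,0.037,0,0,0,0,-1],[0.06,0.05,0,0,0,0,-1],[0.072,0.06,0,0,0,0,-1],[0.082,0.068,0,0,0,0,-1],[0.09,0.074,0,0,0,0,-1],[0.09,0.074,0,0,0,0,-1],[0.09,0.074,0,0,0,0,-1]]'; python3 - <<'E'
from h import *
o=log(); print(o["q"].round(2),held(o,40,.0086)[0].round(4),slot(5).round(4),o["ft_force"].round(1))
E
```

```text
time: 57.32
position: [0.4857, -0.1821, 0.132]
tool_rot: [-0.326, -0.628, 0.653, -0.272]
ft_force: [-0.1, 0.6, -0.1]
grip_width: 0.0191
[-0.92  0.72  2.38  2.28  0.85 -1.54] [ 0.4904 -0.1825  0.1352] [ 0.491 -0.182  0.134] [-0.1  0.6 -0.1]
```

```bash
python3 -m crank '[[0.002,0.001,0,0,0,0,-1],[0.003,0.003,0,0,0,0,-1],[0.004,0.004,0,0,0,0,-1],[0.004,0.004,0,0,0,0,-1]]'; python3 - <<'E'
from h import *
o=log(); print(held(o,40,.0086)[0].round(4),o["ft_force"].round(1))
E
```

```text
time: 57.82
position: [0.486, -0.1817, 0.1296]
tool_rot: [-0.326, -0.627, 0.653, -0.272]
ft_force: [-1.8, 2.3, 4.7]
grip_width: 0.0187
[ 0.4908 -0.1821  0.1329] [-1.8  2.3  4.7]
```

```bash
python3 -m crank '[[-0.001,-0.001,0,0,0,0,-0.7],[-0.001,-0.001,0,0,0,0,-0.3],[-0.001,-0.001,0,0,0,0,-0.3],[-0.001,-0.001,0,0,0,0,-0.3],[0,-0.02,0,0,0,0,-0.3],[0,-0.05,0,0,0,0,-0.3],[0,-0.1,0,0,0,0,-0.3],[-0.03,-0.16,0,0,0,0,-0.3],[-0.09,-0.21,-0.05,0,0,0,-0.6],[-0.16,-0.25,-0.12,0,0,0,-1]]' 35; python3 - <<'E'
from h import *
o=log(); print(o["ft_force"].round(2),o["q"].round(2))
print(delta(*gpose([.57,-.117,.26],0,0,-1)))
T,S=vision.camera("top"),vision.camera("side")
cv2.imwrite("pics/S20.png",S);cv2.imwrite("pics/T20.png",T)
cv2.imwrite("pics/s20.png",cv2.resize(S[80:160,270:370],None,fx=8,fy=8,interpolation=cv2.INTER_CUBIC))
cv2.imwrite("pics/t20.png",cv2.resize(T[165:245,340:440],None,fx=8,fy=7,interpolation=cv2.INTER_CUBIC))
E
```

```text
time: 59.08
position: [0.4446, -0.1208, 0.2684]
tool_rot: [-0.326, -0.628, 0.653, -0.269]
ft_force: [1.1, 0.1, -0.4]
grip_width: 0.0176
[ 1.06  0.1  -0.36] [-0.9   0.2   2.41  1.78  0.6  -0.85]
(array([-0.1401,  0.2077, -0.0297]), array([-0.0119, -0.0265, -0.2767]))
```

View pics/s20.png

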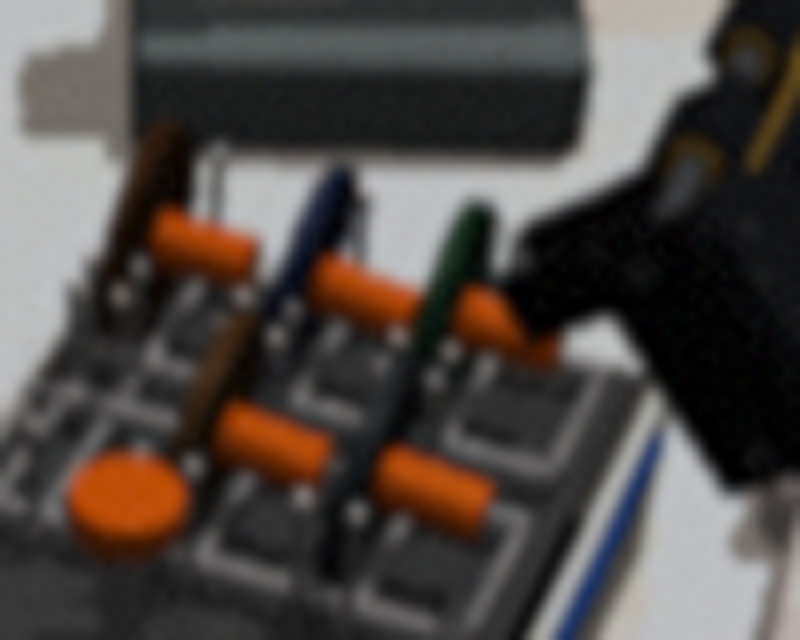

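View pics/T20.png

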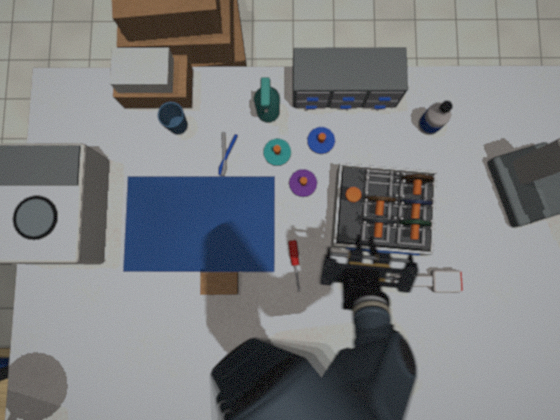

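```bash
python3 - <<'E'
from h import *
print(delta(*gpose([.50,-.117,.31],0,25,-1)));print(delta(*gpose([.57,-.117,.26],0,0,-1)))
E
```

```text
(array([-0.1238,  0.0439, -0.0085]), array([-0.0168, -0.0188, -0.1405]))
(array([-0.1326,  0.2125, -0.0197]), array([-0.0127, -0.0226, -0.2793]))
```

```bash
python3 -m crank '[[-0.04,0.015,-0.003,-0.004,-0.004,-0.035,-1],[-0.08,0.03,-0.006,-0.008,-0.009,-0.07,-1],[-0.12,0.04,-0.009,-0.012,-0.014,-0.105,-1],[-0.13,0.07,-0.012,-0.015,-0.018,-0.14,-1],[-0.135,0.1,-0.014,-0.015,-0.019,-0.175,-1],[-0.137,0.14,-0.016,-0.014,-0.02,-0.21,-1],[-0.135,0.18,-0.018,-0.013,-0.022,-0.245,-1],[-0.133,0.212,-0.02,-0.0127,-0.0226,-0.279,-1],[-0.133,0.212,-0.02,-0.0127,-0.0226,-0.279,-1],[-0.133,0.212,-0.02,-0.0127,-0.0226,-0.279,-1]]' 35; python3 -m crank '[[0,0,0,0,0,0,-1],[0,0,0,0,0,0,-1]]'; python3 - <<'E'
from h import *
o=log(); print(o["q"].round(2),o["grip_width"])
print(delta([.57,-.117,.18],pose(0,0,-1)))
E
```

```text
time: 60.42
position: [0.569, -0.1213, 0.2488]
tool_rot: [-0.001, 0.71, -0.704, -0.005]
ft_force: [-0.2, -0.3, 0.5]
grip_width: 0.0004
time: 60.68
position: [0.5693, -0.1215, 0.251]
tool_rot: [0.0, 0.709, -0.705, -0.004]
ft_force: [0.3, 0.5, -0.4]
grip_width: 0.0002
[-0.4   0.46  1.52  0.    1.17  1.17] 0.00016317130771806868
(array([-0.0019,  0.1421, -0.008 ]), array([ 0.0021, -0.0019,  0.0015]))
```

```bash
python3 -m crank '[[0,0.03,-0.004,0.001,-0.001,0.001,-1],[-0.001,0.07,-0.008,0.002,-0.002,0.001,-1],[-0.002,0.11,-0.008,0.002,-0.002,0.0015,-1],[-0.002,0.135,-0.008,0.002,-0.002,0.0015,-1],[-0.002,0.145,-0.008,0.002,-0.002,0.0015,-1],[-0.002,0.15,-0.008,0.002,-0.002,0.0015,-1],[-0.002,0.154,-0.008,0.002,-0.002,0.0015,-1],[-0.002,0.158,-0.008,0.002,-0.002,0.0015,-1]]' 60; python3 - <<'E'
from h import *
o=log(); print(o["ft_force"].round(1),o["position"].round(4))
E
```

```text
time: 61.68
position: [0.5717, -0.1169, 0.1728]
tool_rot: [0.0, -0.707, 0.707, -0.001]
ft_force: [-1.7, 0.1, 7.3]
grip_width: 0.0003
[-1.7  0.1  7.3] [ 0.5717 -0.1169  0.1728]
```

```bash
python3 -m crank '[[0,0.008,0,0,0,0,-1],[0,0.016,0,0,0,0,-1],[0,0.024,0,0,0,0,-1],[0,0.032,0,0,0,0,-1],[0,0.04,0,0,0,0,-1],[0,0.048,0,0,0,0,-1],[0,0.056,0,0,0,0,-1],[0,0.064,0,0,0,0,-1],[0,0.072,0,0,0,0,-1],[0,0.08,0,0,0,0,-1]]'; python3 - <<'E'
from h import *
o=log(); print(o["ft_force"].round(1),o["position"].round(4))
E
```

```text
time: 62.92
position: [0.5718, -0.1169, 0.1336]
tool_rot: [0.0, -0.707, 0.707, -0.001]
ft_force: [-2.4, 1.2, 11.0]
grip_width: 0.0005
[-2.4  1.2 11. ] [ 0.5718 -0.1169  0.1336]
```

```bash
python3 -m crank '[[0,0.005,0,0,0,0,-1],[0,0.01,0,0,0,0,-1],[0,0.015,0,0,0,0,-1],[0,0.018,0,0,0,0,-1],[0,0.02,0,0,0,0,-1],[0,0.022,0,0,0,0,-1],[0,0.022,0,0,0,0,-1]]'; python3 - <<'E'
from h import *
o=log(); print(o["ft_force"].round(1),o["position"].round(4))
E
```

```text
time: 63.8
position: [0.5717, -0.1169, 0.1243]
tool_rot: [0.0, -0.707, 0.707, -0.001]
ft_force: [-6.8, 2.0, 20.1]
grip_width: 0.0006
[-6.8  2.  20.1] [ 0.5717 -0.1169  0.1243]
```

```bash
python3 -m crank '[[0,0.002,0,0,0,0,-1],[0,0.003,0,0,0,0,-1],[0,0.003,0,0,0,0,-1],[0,0.003,0,0,0,0,-1],[0,0.003,0,0,0,0,-1],[0,0.003,0,0,0,0,-1],[0,0.003,0,0,0,0,-1],[0,0.003,0,0,0,0,-1],[0,0.003,0,0,0,0,-1],[0,0.003,0,0,0,0,-1]]';python3 -m crank '[[0,0,0,0,0,0,-1],[0,0,0,0,0,0,-1],[0,0,0,0,0,0,-1],[0,0,0,0,0,0,-1],[0,0,0,0,0,0,-1],[0,0,0,0,0,0,-1],[0,0,0,0,0,0,-1],[0,0,0,0,0,0,-1],[0,0,0,0,0,0,-1],[0,0,0,0,0,0,-1]]'; python3 - <<'E'
from h import *
o=log(); print(o["ft_force"].round(1),o["position"].round(4))
S=vision.camera("side"); cv2.imwrite("pics/s21.png",cv2.resize(S[80:180,250:380],None,fx=6,fy=6,interpolation=cv2.INTER_CUBIC))
E
```

```text
time: 65.05
position: [0.5717, -0.1169, 0.1242]
tool_rot: [0.0, -0.707, 0.708, -0.001]
ft_force: [-7.7, 2.1, 28.6]
grip_width: 0.0004
time: 66.3
position: [0.5718, -0.1169, 0.1242]
tool_rot: [-0.0, -0.707, 0.708, -0.001]
ft_force: [-7.3, 2.9, 28.0]
grip_width: 0.0006
[-7.3  2.9 28. ] [ 0.5718 -0.1169  0.1242]
```

View pics/s21.png

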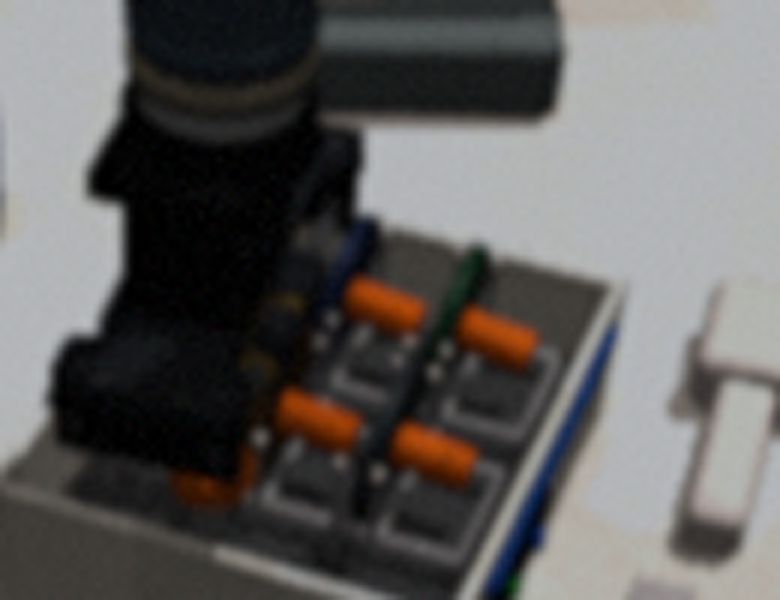

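```bash
python3 -m crank '[[0,0,0,0,0,0,-1],[0,0,0,0,0,0,-1],[0,0,0,0,0,0,-1],[0,0,0,0,0,0,-1],[0,-0.003,0,0,0,0,-1],[0,-0.006,0,0,0,0,-1],[0,-0.01,0,0,0,0,-1],[0,-0.014,0,0,0,0,-1],[0,-0.018,0,0,0,0,-1],[0,-0.022,0,0,0,0,-1]]';python3 -m crank '[[0,-0.004,0,0,0,0,-1],[0,-0.008,0,0,0,0,-1],[0,-0.012,0,0,0,0,-1],[0,-0.016,0,0,0,0,-1],[0,-0.02,0,0,0,0,-1],[0,-0.024,0,0,0,0,-1],[0,-0.028,0,0,0,0,-1],[0,-0.032,0,0,0,0,-1],[0,-0.036,0,0,0,0,-1],[0,-0.04,0,0,0,0,-1]]';python3 -m crank '[[0,-0.004,0,0,0,0,-1],[0,-0.008,0,0,0,0,-1],[0,-0.012,0,0,0,0,-1],[0,-0.016,0,0,0,0,-1],[0,-0.02,0,0,0,0,-1],[0,-0.024,0,0,0,0,-1],[0,-0.028,0,0,0,0,-1],[0,-0.031,0,0,0,0,-1],[0,-0.034,0,0,0,0,-1],[0,-0.037,0,0,0,0,-1]]'
```

```text
time: 67.6
position: [0.5717, -0.1169, 0.1324]
tool_rot: [0.0, -0.707, 0.707, -0.001]
ft_force: [-3.0, 1.9, 11.7]
grip_width: 0.0005
time: 68.85
position: [0.5718, -0.1169, 0.1521]
tool_rot: [0.0, -0.707, 0.707, -0.001]
ft_force: [-3.0, -0.5, 8.6]
grip_width: 0.0004
time: 70.1
position: [0.5717, -0.1169, 0.1702]
tool_rot: [0.0, -0.707, 0.707, -0.001]
ft_force: [-1.9, -0.4, 6.3]
grip_width: 0.0005
```

Still in contact near the top; ease off slowly, then withdraw.

```bash
python3 -m crank '[[0,-0.002,0,0,0,0,-1],[0,-0.004,0,0,0,0,-1],[0,-0.006,0,0,0,0,-1],[0,-0.008,0,0,0,0,-1],[0,-0.01,0,0,0,0,-1],[0,-0.012,0,0,0,0,-1],[0,-0.014,0,0,0,0,-1],[0,-0.016,0,0,0,0,-1]]'; python3 -m crank '[[0,-0.003,0,0,0,0,-1],[0,-0.01,0,0,0,0,-1],[0,-0.03,0,0,0,0,-1],[0,-0.08,0,0,0,0,-1],[0,-0.15,0,0,0,0,-1],[0,-0.2,-0.05,0,0,0,-1],[0.03,-0.25,-0.15,0,0,0,-1],[0.06,-0.25,-0.25,0,0,0,-1],[0.1,-0.25,-0.35,0,0,0,-1],[0.1,-0.25,-0.45,0,0,0,-1]]'; python3 - <<'E'
from h import *
T,S=vision.camera("top"),vision.camera("side")
cv2.imwrite("pics/S22.png",S);cv2.imwrite("pics/T22.png",T)
cv2.imwrite("pics/s22.png",cv2.resize(S[80:160,260:360],None,fx=8,fy=7,interpolation=cv2.INTER_CUBIC))
cv2.imwrite("pics/t22.png",cv2.resize(T[155:265,325:450],None,fx=6,fy=5,interpolation=cv2.INTER_CUBIC))
for n,I in (("top",T),("side",S)):
  for c,a,b in orange(I):
    if 330<c[0]<450 or n=="side" and c[1]<170: print(n,c,a,plane(n,*c,.16).round(4))
E
```

```text
time: 71.1
position: [0.5713, -0.1166, 0.1763]
tool_rot: [-0.001, 0.707, -0.707, 0.0]
ft_force: [-1.2, -0.6, 0.2]
grip_width: 0.0007
time: 72.35
position: [0.5195, 0.1097, 0.3026]
tool_rot: [-0.0, 0.707, -0.707, 0.0]
ft_force: [0.7, 0.0, -0.7]
grip_width: 0.0006
top [417.2, 186.8] 91 [ 0.5876 -0.2745  0.16  ]
top [353.1, 194.1] 174 [ 0.5693 -0.117   0.16  ]
top [379.6, 207.6] 89 [ 0.5358 -0.181   0.16  ]
top [415.7, 210.5] 90 [ 0.5288 -0.2687  0.16  ]
top [378.3, 229.6] 90 [ 0.4818 -0.1764  0.16  ]
top [414.5, 232.8] 90 [ 0.4742 -0.2637  0.16  ]
side [445.5, 81.5] 14 [ 0.2061 -0.5275  0.16  ]
side [315.7, 115.8] 38 [ 0.527  -0.2419  0.16  ]
side [334.7, 120.6] 46 [ 0.4744 -0.238   0.16  ]
side [306.0, 135.1] 42 [ 0.5298 -0.1562  0.16  ]
side [324.0, 139.7] 60 [ 0.4824 -0.1535  0.16  ]
side [340.6, 308.6] 410 [0.3466 0.2762 0.16  ]
```

View pics/s22.png

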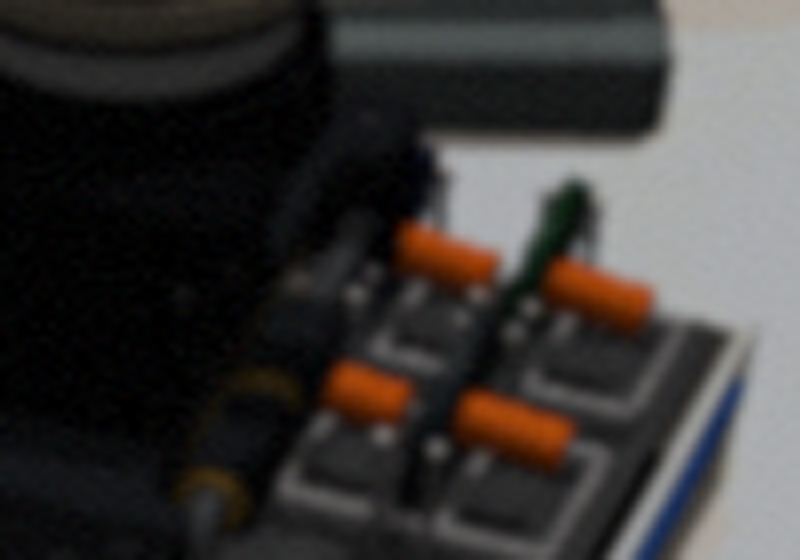

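View pics/t22.png

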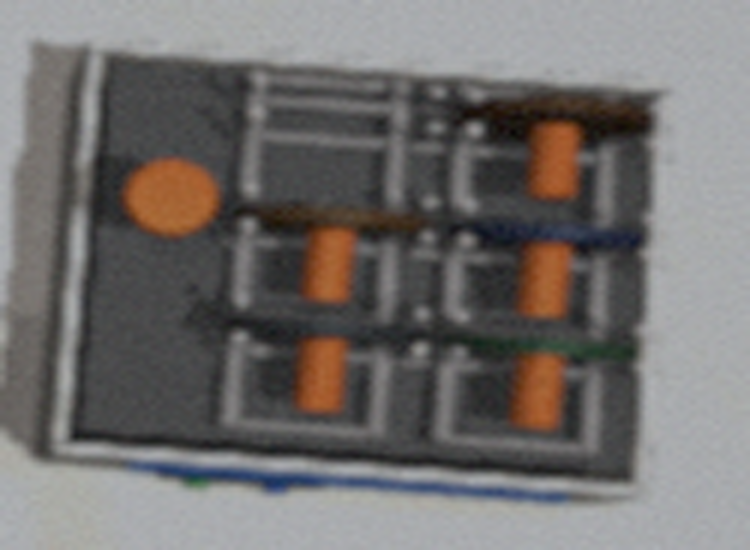

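View pics/S22.png

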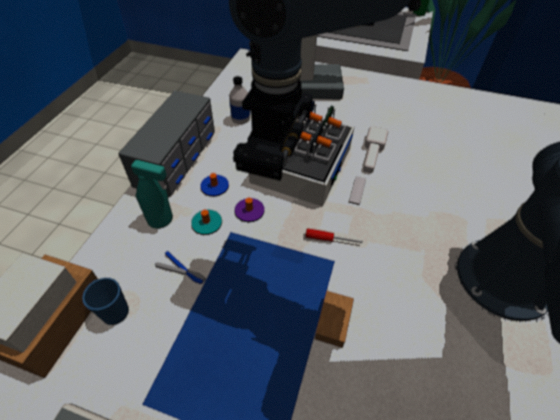

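```bash
python3 -m crank '[[0,0,-0.1,0,0,0,-1],[0,0,-0.2,0,0,0,-1],[0.03,0,-0.3,0,0,0,-1],[0.06,0,-0.4,0,0,0,-1],[0.06,0,-0.4,0,0,0,-1],[0.06,0,-0.4,0,0,0,-1],[0.06,0,-0.4,0,0,0,-1]]'; python3 - <<'E'
from h import *
T,S=vision.camera("top"),vision.camera("side")
cv2.imwrite("pics/s23.png",cv2.resize(S[70:210,230:380],None,fx=5,fy=4,interpolation=cv2.INTER_CUBIC))
cv2.imwrite("pics/T23.png",T)
for c,a,b in orange(S): 
    if c[1]<180: print(c,a,plane("side",*c,.16).round(4))
for c,a,b in orange(T): print(c,a)
E
```

```text
time: 73.32
position: [0.4915, 0.3067, 0.3018]
tool_rot: [-0.0, -0.707, 0.707, 0.0]
ft_force: [-0.6, -0.4, 0.3]
grip_width: 0.0005
[446.9, 81.2] 28 [ 0.2022 -0.5305  0.16  ]
[307.7, 136.7] 23 [ 0.5241 -0.1516  0.16  ]
[324.3, 139.9] 76 [ 0.4815 -0.153   0.16  ]
[286.7, 143.3] 73 [ 0.5665 -0.1103  0.16  ]
[211.9, 175.6] 15 [0.6943 0.052  0.16  ]
[321.6, 136.5] 28
[276.5, 148.6] 30
[302.9, 180.5] 29
[417.3, 186.8] 90
[353.1, 194.1] 175
[379.6, 207.6] 90
[415.6, 210.6] 90
[378.3, 229.7] 90
[414.6, 233.1] 94
```

View pics/s23.png

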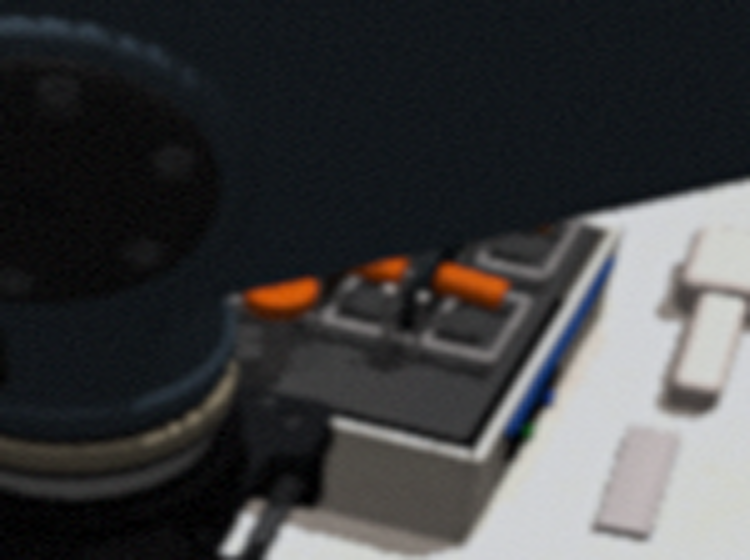

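View pics/T23.png

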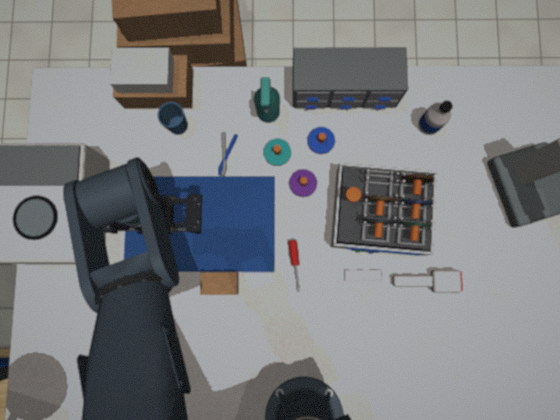

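```bash
python3 - <<'E'
from h import *
ex=np.array([np.cos(YAW),np.sin(YAW),0])
T=vision.camera("top")
for i,c in ((2,(417.3,186.8)),(3,(379.6,207.6)),(4,(415.6,210.6)),(5,(378.3,229.7)),(6,(414.6,233.1))):
    print(i,np.array(c)-proj("top",slot(i)-ex*.004+[0,0,.009]))
cv2.imwrite("pics/t24.png",cv2.resize(T[165:245,360:440],None,fx=9,fy=7,interpolation=cv2.INTER_CUBIC))
E
```

```text
2 [-0.35859241  0.07891305]
3 [-0.64768185  1.79574279]
4 [-1.01188499  1.75254845]
5 [-0.64827525  1.54356628]
6 [-0.95127031  1.83219785]
```

View pics/t24.png

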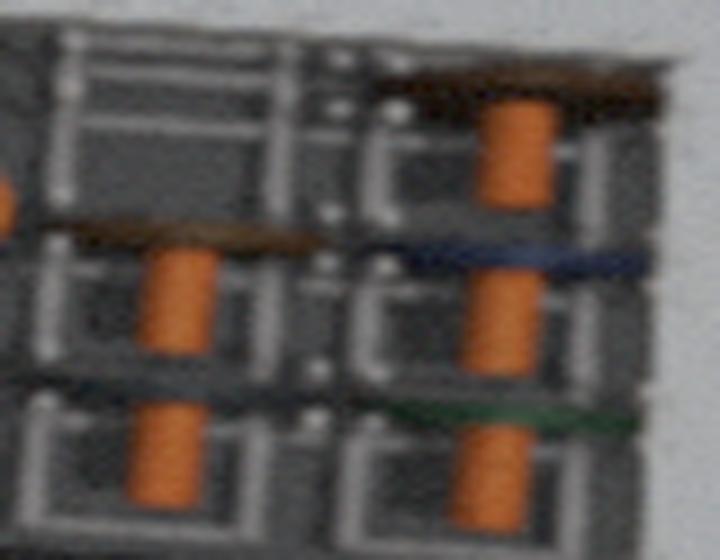

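```bash
python3 -c "
from rig import robot
print(robot.hand_in()); print(robot.get_obs()['time'])"
```

```text
the job is handed in; nothing more can be done
None
the job is handed in; nothing more can be done
```

All five lenses are standing in the rack, orange blocks to the front, in places 2, 3, 4, 5 and 6; place 1 is empty. I handed the job in after about 74 s of the 210 s.

- **Press and return:** I pushed the pad down to its stop (about 28 N, with no further travel) and held it there for about 3 s. I then let it up at about 16 mm/s, with the fingers on the pad all the way to the top.
- **Rack up:** In the last top view the pad is at the same pixel position as at the start, so the rack reads as fully up.
- **Lens lean:** Each block end is within about 2 pixels (roughly 5 mm) of where I expect it. The lenses in 3 to 6 lean slightly forward between their tines and the one in 2 does not, but all stand.
- **Other things:** The three coloured look-alikes are where they started; their last positions agree to within a pixel. I judged the bystanders by eye only, and all five look unmoved.
- **What I could not check:** In the last side view the arm hid most of the rack, so the final check of the lenses comes from the top view alone. An earlier side view after the release showed the four front lenses standing. I did not see any lens get knocked aside.

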